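# Pour clay beads from a spout carton

### The job

Pull the carton's red spout fully out while the carton still stands on the table, then pick the carton up and tip it, spout first, over the mint-green bowl so that all six beads pour into the bowl. Stand the carton back upright on the table and let go. Do not shift the bowl, the spray bottle, the clay block or the terracotta pot.

Things in the scene. Friction and masses are not known exactly. Their poses are not given: they have to be found in the camera images.
- carton: Loose brown carton, blue panels on its long sides, standing: 140 long (x) x 62 wide (y) x 100 mm high, 0.22 kg, closed on top by a clear window. Origin: centre of its underside, z up. Its -x end has the red spout, whose doorway (48 mm high, 56 wide) starts at the inner floor, 14 mm above the underside: the beads' only way out. Grip it from above across its 62 mm width, at mid-length.
- spout (a joint): Spout hinge along the doorway's bottom edge (carton x -70, z 14 mm; axis along carton y). 0 = folded shut; grows as its top swings out and down to the stop at 1.15 rad (fully out). Stays where left (0.04 N m). Fully out, its 46 x 55 mm panel with side cheeks is a chute rising 0.42 rad from the carton's floor line: tip the carton well beyond that, about 0.85 rad nose-down, to pour.
- spout_tab (a point): Grip point of the red pull tab, a fin 10 mm thick (carton y), 14 deep, jutting 40 mm past the spout's top middle, leaning 0.4 rad out from the panel's line. Shut: carton x -92, y 0, z 85 mm, the fin slanting up and out and ending 14 mm farther. It swings with the spout about the hinge; fully out: carton x -144, z 23 mm, the fin about level.
- spout_lip (a point): Middle of the spout panel's outer edge, over which the beads leave; 46 mm from the hinge. Shut: carton x -70, z 60 mm. Fully out: carton x -112, z 33 mm.
- bowl: Loose round mint-green bowl, rim diameter 170 mm, 65 mm high, 0.4 kg, open to the top; origin at the centre of its underside, z up.
- bead0_center (a point): Centre of a round, smooth glazed clay bead, 20 mm diameter, 10 g, one of six that start loose on the carton's inner floor.
- bead1_center (a point): Centre of a round, smooth glazed clay bead, 20 mm diameter, 10 g, one of six that start loose on the carton's inner floor.
- bead2_center (a point): Centre of a round, smooth glazed clay bead, 20 mm diameter, 10 g, one of six that start loose on the carton's inner floor.
- bead3_center (a point): Centre of a round, smooth glazed clay bead, 20 mm diameter, 10 g, one of six that start loose on the carton's inner floor.
- bead4_center (a point): Centre of a round, smooth glazed clay bead, 20 mm diameter, 10 g, one of six that start loose on the carton's inner floor.
- bead5_center (a point): Centre of a round, smooth glazed clay bead, 20 mm diameter, 10 g, one of six that start loose on the carton's inner floor.
- spray_bottle: Bystander, to be left alone. Clear spray bottle with black trigger head, 70 mm wide, 164 mm tall; origin at the centre of its underside.
- clay_block: Bystander, to be left alone. Block of grey clay 85 x 60 x 35 mm; origin at the centre of its underside.
- clay_pot: Bystander, to be left alone. Terracotta pot, 90 mm wide, 75 mm tall; origin at the centre of its underside.
Mind the look-alikes: they are no part of the job. Leave any purple look-alike of the carton alone.

How it is judged:
On the way, in this order (a step that is already met when the one before it is completed fails the run):
1. the spout is pulled fully out (at least 0.95 of 1.15 rad) with the carton standing upright and all beads still in it (value of joint spout above 0.95 rad and angle between carton's own z axis and vertical below 0.12 rad and height (world z) of carton below 0.02 m and x of each of bead0_center, bead1_center, bead2_center, bead3_center, bead4_center, bead5_center in the frame of carton above -0.07 m), for 0.2 s.
2. the carton is tipped by more than 0.5 rad with its spout lip over the bowl (angle between carton's own z axis and vertical above 0.5 rad and horizontal distance between spout_lip and bowl below 0.085 m and height (world z) of spout_lip above 0.03 m), for 0.2 s.
At the end, for the whole second after the job is handed in: All six beads lie in the upright bowl (centres within 80 mm of its axis and below its rim), and the carton stands upright (within 0.12 rad), at rest, with its underside less than 25 mm above the table top (horizontal distance between each of bead0_center, bead1_center, bead2_center, bead3_center, bead4_center, bead5_center and bowl below 0.08 m and z of bead0_center in the frame of bowl between 0 and 0.065 m and z of bead1_center in the frame of bowl between 0 and 0.065 m and z of bead2_center in the frame of bowl between 0 and 0.065 m and z of bead3_center in the frame of bowl between 0 and 0.065 m and z of bead4_center in the frame of bowl between 0 and 0.065 m and z of bead5_center in the frame of bowl between 0 and 0.065 m and angle between each of carton, bowl's own z axis and vertical below 0.12 rad and height (world z) of carton below 0.025 m and linear speed of carton below 0.02 m/s); the robot touches nothing.
It fails at once if the bowl is shifted by more than 50 mm (distance of bowl from where it was at the start of the episode above 0.05 m).
It fails at once if the spray bottle is shifted by more than 40 mm (distance of spray_bottle from where it was at the start of the episode above 0.04 m).
It fails at once if the grey clay block is shifted by more than 40 mm (distance of clay_block from where it was at the start of the episode above 0.04 m).
It fails at once if the terracotta pot is shifted by more than 40 mm (distance of clay_pot from where it was at the start of the episode above 0.04 m).
It also fails if it takes over 64 s, if anything falls off the work surface, if the arm or the gripper's body presses on something with over 40 N, if the wrist force passes 120 N, or if a joint passes its speed limit or range.

### The arm

A 7-joint arm with a two-finger parallel gripper is mounted at the origin on the work surface. World frame = base frame: x ahead of the robot, y to its left, z up, the work surface at z = 0. Lengths are in m, angles in rad, forces in N, time in s.
With the tool pointing down it reaches from about 0.4 to 0.85 m from the base axis. Payload 10.4 kg.
Tool frame: the origin (TCP) lies midway between the tips of the shut fingers; the grasp point (between the pads) lies 19 mm behind it (r.grip_depth is the distance from the TCP to the grasp point, in m); y points along the fingers, z is the direction in which the jaws open and shut, and the axes are right-handed (so a half turn about y gives the same grasp; the last joint's range is limited). The gripper opens to 87 mm and grips with 3 to 60 N. Pads are 19 mm wide; open, the fingers measure 117 mm over their backs; the gripper's body (75 mm by 190 mm) begins 51 mm behind the grasp point.
Start: joints at [1.203, 0.332, -0.065, 1.46, 0.022, 1.35, -0.088], TCP at [0.211, -0.588, 0.223] pointing down, gripper open.
Joint ranges: [-2.6, 2.6], [-0.5, 2.12], [-1.47, 1.34], [0.16, 2.42], [-1.27, 4.41], [0.06, 2.06], [-2.6, 2.6]. Speed limits (rad/s): [2.22, 2.22, 2.79, 2.79, 3.14, 3.14, 3.14].

### API

Orientations are given as a unit quaternion [w, x, y, z].
In Python, from bench import r gives the robot as it stands.
- The arm moves only by the tool apply_moves, never from a script. Its argument "plan" is a list of rows, each an object of numbers: "tx", "ty", "tz": the shift along the tool's x, y, z in m; "twist": the turn about the tool's y in rad; "claw": the gripper's target within -1 to 1 (fully open at 1, half-way at 0, shut at -1). A call has 1 to 8 rows; each row shifts and turns the pose as measured when the row begins, along the tool's axes as they then stand; what a row does not reach is not made up. A row lasts 1/12 s, in which the tool goes at most 41.7 mm and 7.16 degrees, less where a joint would pass 70% of its speed; a pose out of reach is approached as far as the arm can. A call is refused whole if a number of a shift passes 0.0417 or a number of a turn 0.125, either way. A call with a gripper value outside its range is refused whole. The fingers move at their own pace and stop on an object; "squeeze" is the grip in N (left out, the last holds). Time passes only in rows, so rows that do not move let the fingers close. It gives the time, the measured TCP pose, the force and the opening at its end, in the units of the state.
- r.observe(): the state, without advancing time (a new reading comes with each control period).
- r.get_image(name): name is "scene" or "top" or "wrist"; returns the picture (384x512x3 uint8, blue, green, red); there is no depth.
- r.camera_model(name): a dict with "K" (3x3 intrinsics, pixels), "view" (4x4, takes a point from world to camera coordinates); the wrist camera has in their place "T_tool_cam" (4x4, takes a point from camera to tool coordinates, whose origin is the TCP and whose axes are the tool frame's). Camera axes: x right, y up, looking along -z (the intrinsics and any distortion apply to the point x, -y, -z); pixel columns grow to the right and rows downward; lengths in m; the calibration is good to about 2 mm. A picture is of the moment at which its call begins: read the wrist's pose just before it. camera_model takes no time and is no camera call.
- r.job_done(): hands the job in, once; it reports no verdict.
The state is a dict: "time": time; "qpos": joint angles; "qd": joint speeds; "tau": joint torques, N m; "eef_pos": TCP position; "ee_rot": TCP orientation; "contact_force": force on the tool from outside, world axes, zero at the start; "wrist_torque": the same for the moment, N m; "width": finger opening in m.
Only numpy, scipy, OpenCV 4.12 (cv2) and the standard library are available. Lean on these libraries where they do the work, as an engineer would, in place of code of your own. Each camera call takes 0.05 s, during which the arm holds its last target.

## Working session

There is one attempt and no reset: what is moved stays moved. The work goes in short steps, Python scripts to look and compute and a tool call to move; the robot and the scene stay as the last step left them, time stands still between calls to the robot, and variables do not carry over. Pictures are saved under pics/ and viewed, and the job is handed in when it is done.

Besides the shell and the picture viewer there is one more tool, called as name(argument=value, ...), one argument or row to a line, values as JSON. apply_moves: Moves the arm, as the interface text tells. Its arguments: {"type":"object","properties":{"plan":{"type":"array"},"squeeze":{"type":"number"}},"required":["plan"]}

```bash
mkdir -p pics; ls; python3 - <<'E'
from bench import r
import cv2,numpy as np
print(r.observe(), r.grip_depth)
for n in("scene","top","wrist"):
    cv2.imwrite(f"pics/{n}0.png",r.get_image(n)); print(n,r.camera_model(n))
E
```

```text
pics
{'time': 0.0, 'qpos': array([ 1.20339722,  0.33285169, -0.06469231,  1.46091011,  0.02160649,
        1.34986332, -0.08851482]), 'qd': array([-2.11215419e-04,  1.06125804e-03, -1.71326233e-03,  8.30464144e-04,
       -2.62169123e-05, -1.30342271e-03,  5.84647385e-04]), 'tau': array([-6.31694493e-04, -6.23238516e+01,  2.45758990e-02, -3.89898670e+01,
       -6.13747467e-02,  3.94173351e-02,  1.39974973e-04]), 'eef_pos': array([ 0.21112278, -0.5878793 ,  0.2217814 ]), 'ee_rot': array([ 0.12119684, -0.12140672,  0.69708532, -0.69616362]), 'contact_force': array([ 0.09272129,  0.53837053, -0.39571536]), 'wrist_torque': array([ 0.00747827, -0.05928034, -0.00770258]), 'width': 0.08721494916407671} 0.0187
scene {'K': array([[466.62219767,   0.        , 242.65322818],
       [  0.        , 466.62219767, 190.85302758],
       [  0.        ,   0.        ,   1.        ]]), 'view': array([[-0.42211736,  0.9065281 ,  0.00487289,  0.20268955],
       [-0.51825797, -0.24572583,  0.81916268,  0.21383274],
       [ 0.74379138,  0.34325737,  0.57354055, -1.77200036],
       [ 0.        ,  0.     
[... 275 characters left out ...]
[ 0.99577711, -0.00210116,  0.09177985, -0.49865968],
       [-0.09175669,  0.00927991,  0.99573822, -1.11368368],
       [ 0.        ,  0.        ,  0.        ,  1.        ]])}
wrist {'K': array([[311.4779893 ,   0.        , 258.21930598],
       [  0.        , 311.4779893 , 189.61157767],
       [  0.        ,   0.        ,   1.        ]]), 'T_tool_cam': array([[-7.01755665e-04, -9.66096122e-01, -2.58181702e-01,
        -7.06577938e-02],
       [ 4.81685608e-04,  2.58181409e-01, -9.66096335e-01,
        -1.61145130e-01],
       [ 9.99999638e-01, -8.02325986e-04,  2.84174331e-04,
        -1.09257376e-03],
       [ 0.00000000e+00,  0.00000000e+00,  0.00000000e+00,
         1.00000000e+00]])}
```

View pics/scene0.png

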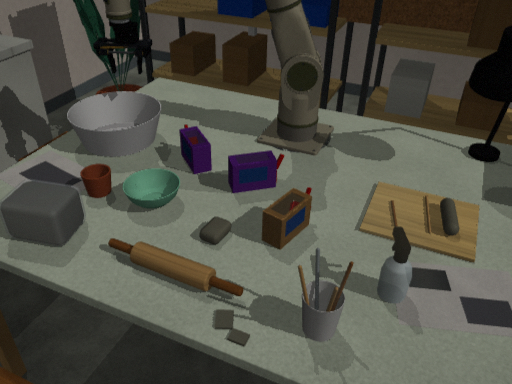

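View pics/top0.png

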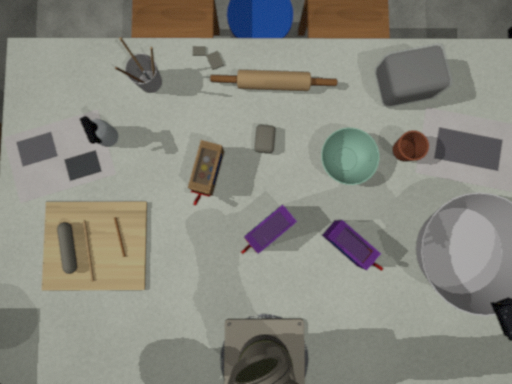

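View pics/wrist0.png

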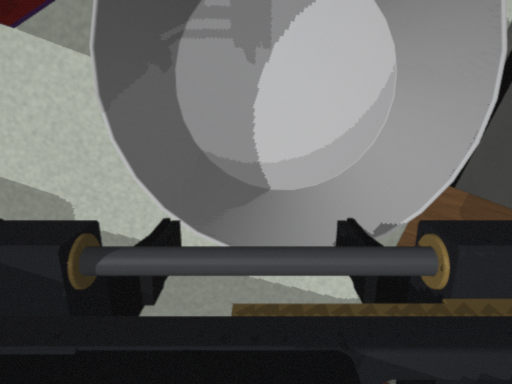

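```bash
cat > h.py <<'E'
from bench import r
import cv2,numpy as np
from scipy.spatial.transform import Rotation as R
def ray(n,uv,z):
    m=r.camera_model(n);K=m["K"]
    if n=="wrist":
        s=r.observe();q=s["ee_rot"];T=np.eye(4);T[:3,:3]=R.from_quat([q[1],q[2],q[3],q[0]]).as_matrix();T[:3,3]=s["eef_pos"]
        C=T@m["T_tool_cam"]
    else: C=np.linalg.inv(m["view"])
    d=np.linalg.inv(K)@[uv[0],uv[1],1]; d=C[:3,:3]@[d[0],-d[1],-d[2]]
    o=C[:3,3]; return (o+d*(z-o[2])/d[2])
def proj(n,p):
    m=r.camera_model(n);c=(m["view"]@np.r_[p,1])[:3];u=m["K"]@[c[0],-c[1],-c[2]];return u[:2]/u[2]
def rot():
    q=r.observe()["ee_rot"];return R.from_quat([q[1],q[2],q[3],q[0]]).as_matrix()
E
python3 - <<'E'
from h import *
im=cv2.imread("pics/top0.png");a=im[125:215,165:245]
cv2.imwrite("pics/topz.png",cv2.resize(a,None,fx=6,fy=6,interpolation=cv2.INTER_CUBIC))
im2=cv2.imread("pics/scene0.png");cv2.imwrite("pics/scz.png",cv2.resize(im2[175:255,250:330],None,fx=7,fy=7,interpolation=cv2.INTER_CUBIC))
hsv=cv2.cvtColor(im,cv2.COLOR_BGR2HSV)
m=cv2.inRange(hsv,(65,50,40),(95,255,255))
n,l,s,c=cv2.connectedComponentsWithStats(m);i=1+np.argmax(s[1:,4]);print(s[i],c[i])
pts=cv2.convexHull(np.argwhere(l==i)[:,::-1].astype(np.int32))[:,0]
w=np.array([ray("top",p,0.065)[:2] for p in pts]).astype(np.float32);print(cv2.minEnclosingCircle(w),cv2.fitEllipse(w))
print(rot())
E
```

```text
[ 322  128   57   56 2463] [350.00365408 155.86073894]
((0.5869269371032715, -0.2504119575023651), 0.0821685865521431) ((0.5868950486183167, -0.2503577768802643), (0.16237619519233704, 0.16305485367774963), 137.74668884277344)
[[-9.41134640e-01 -4.06474725e-04  3.38031691e-01]
 [-3.38031930e-01  9.47228740e-04 -9.41134165e-01]
 [ 6.23539181e-05 -9.99999469e-01 -1.02887122e-03]]
```

View pics/topz.png

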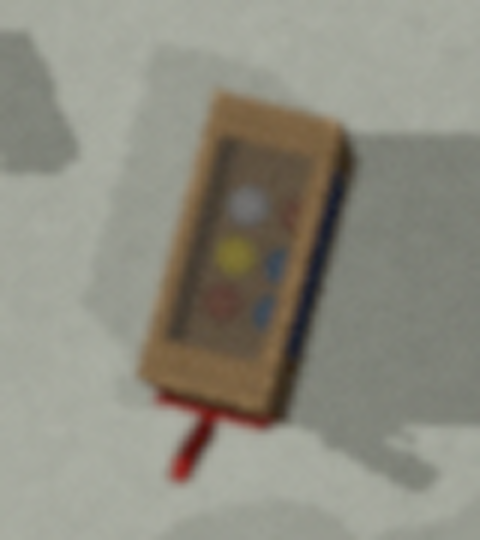

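View pics/scz.png

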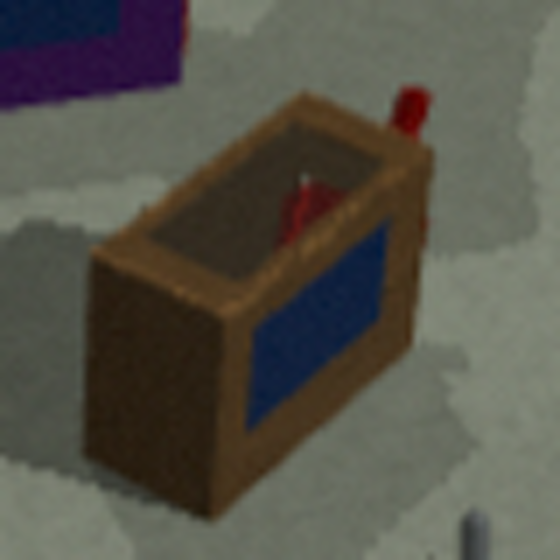

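```bash
python3 - <<'E'
from h import *
c=[(216,92),(343,130),(272,414),(142,378)]
w=[ray("top",((u+.5)/6+164.5,(v+.5)/6+124.5),0.1)[:2] for u,v in c];w=np.array(w);print(w,w.mean(0))
for i in range(4): print(np.linalg.norm(w[i]-w[(i+1)%4]))
d=(w[0]+w[1]-w[2]-w[3]);yaw=np.arctan2(d[1],d[0]);print("yaw",yaw)
ctr=w.mean(0)
t=ray("top",(180/6+164.5,470/6+124.5),0.1);print("tab tip",t)
cy,sy=np.cos(yaw),np.sin(yaw);Rz=np.array([[cy,-sy],[sy,cy]])
print("tab pred", ctr+Rz@[-.092,0], "tip",ctr+Rz@[-.0975,0], ctr+Rz@[-.070,0])
for p in [(t[:2]-ctr)]: print(Rz.T@p)
for n,p in {"pot":(411,146),"block":(265,139),"spray":(104,131),"purp1":(270,229),"purp2":(352,245)}.items(): print(n,ray("top",p,0.05))
# scene check
print([np.round(proj("scene",[*(ctr+Rz@[x,y]),.1]),0) for x,y in [(.07,.031),(.07,-.031),(-.07,-.031),(-.07,.031)]])
E
```

```text
[[0.62591945 0.1762932 ]
 [0.60789152 0.11706351]
 [0.47538609 0.14901139]
 [0.49214624 0.20895007]] [0.55033583 0.16282954]
0.061912542451441746
0.13630244177188539
0.06223783747168356
0.13770165304307555
yaw -0.23802162796931758
tab tip [0.44994051 0.19120949 0.1       ]
tab pred [0.46092964 0.18452135] tip [0.45558471 0.18581814] [0.48230938 0.17933418]
[-0.10425625  0.00390856]
pot [ 0.61813945 -0.43467983  0.05      ]
block [ 0.63944671 -0.00557459  0.05      ]
spray [0.66369135 0.46585498 0.05      ]
purp1 [ 0.37686483 -0.0185849   0.05      ]
purp2 [ 0.33054884 -0.25336874  0.05      ]
[array([282., 219.]), array([262., 210.]), array([292., 186.]), array([311., 194.])]
```

apply_moves(
  plan=[
    {"twist":0.117,"ty":-0.01,"claw":-0.3},
    {"twist":0.117,"ty":-0.01},
    {"twist":0.117,"ty":-0.01},
    {"twist":0.117,"ty":-0.01},
    {"twist":0.117},
    {"tx":-0.04},
    {"tx":-0.04},
    {"tx":-0.04},
  ],
  squeeze=10,
)

```text
invalid input
```

apply_moves(
  plan=[
    {"tx":0,"ty":-0.01,"tz":0,"twist":0.117,"claw":-0.3},
    {"tx":0,"ty":-0.01,"tz":0,"twist":0.117,"claw":-0.3},
    {"tx":0,"ty":-0.01,"tz":0,"twist":0.117,"claw":-0.3},
    {"tx":0,"ty":-0.01,"tz":0,"twist":0.117,"claw":-0.3},
    {"tx":0,"ty":0,"tz":0,"twist":0.117,"claw":-0.3},
    {"tx":-0.04,"ty":0,"tz":0,"twist":0,"claw":-0.3},
    {"tx":-0.04,"ty":0,"tz":0,"twist":0,"claw":-0.3},
    {"tx":-0.04,"ty":0,"tz":0,"twist":0,"claw":-0.3},
  ],
  squeeze=10,
)

```text
time: 0.82
eef_pos: [0.3177, -0.6218, 0.2623]
ee_rot: [-0.103, 0.098, 0.701, -0.699]
contact_force: [-0.5, -0.6, -0.4]
width: 0.0417
```

```bash
cat >> h.py <<'E'
C0=np.array([0.5503,0.1628]);YAW=-0.238
def c2w(x,y,z,c=C0,yaw=YAW):
    return np.array([c[0]+np.cos(yaw)*x-np.sin(yaw)*y,c[1]+np.sin(yaw)*x+np.cos(yaw)*y,z])
def togo(p,yaw=YAW):
    s=r.observe();M=rot();d=M.T@(np.array(p)-s["eef_pos"])
    zt=np.array([np.sin(yaw),-np.cos(yaw),0]);e=np.arctan2(M[1,2],M[0,2]);t=np.arctan2(zt[1],zt[0])
    print("t%.2f pos"%s["time"],np.round(s["eef_pos"],4),"togo tool xyz",np.round(d,4),"twist",round(-((t-e+np.pi)%(2*np.pi)-np.pi),4),"tilt y-axis",np.round(M[:,1],3),"w %.4f"%s["width"],"F",np.round(s["contact_force"],2))
E
python3 -c "
from h import *
togo(c2w(-.092,0,.20));print(np.round(r.observe()['qpos'],2))"
```

```text
t0.82 pos [ 0.3177 -0.6218  0.2623] togo tool xyz [ 0.0895  0.0639 -0.8139] twist -0.0479 tilt y-axis [-0.007  0.003 -1.   ] w 0.0417 F [-0.53 -0.6  -0.38]
[ 1.03  0.49 -0.    1.16  0.01  1.5  -0.83]
```

apply_moves(
  plan=[
    {"tx":0,"ty":0,"tz":-0.0415,"twist":-0.024,"claw":-0.3},
    {"tx":0,"ty":0,"tz":-0.0415,"twist":-0.024,"claw":-0.3},
    {"tx":0,"ty":0,"tz":-0.0415,"twist":0,"claw":-0.3},
    {"tx":0,"ty":0,"tz":-0.0415,"twist":0,"claw":-0.3},
    {"tx":0,"ty":0,"tz":-0.0415,"twist":0,"claw":-0.3},
    {"tx":0,"ty":0,"tz":-0.0415,"twist":0,"claw":-0.3},
    {"tx":0,"ty":0,"tz":-0.0415,"twist":0,"claw":-0.3},
    {"tx":0,"ty":0,"tz":-0.0415,"twist":0,"claw":-0.3},
  ],
  squeeze=10,
)

```text
time: 1.48
eef_pos: [0.4052, -0.3034, 0.2433]
ee_rot: [-0.092, 0.074, 0.709, -0.695]
contact_force: [1.1, -0.5, 0.7]
width: 0.0302
```

```bash
python3 -c "
from h import *
togo(c2w(-.092,0,.20))"
```

```text
t1.48 pos [ 0.4052 -0.3034  0.2433] togo tool xyz [ 0.0583  0.0534 -0.4866] twist 0.0024 tilt y-axis [-0.023  0.023 -0.999] w 0.0302 F [ 1.12 -0.48  0.74]
```

apply_moves(
  plan=[
    {"tx":0,"ty":0,"tz":-0.03,"twist":0,"claw":-0.3},
    {"tx":0,"ty":0,"tz":-0.03,"twist":0,"claw":-0.3},
    {"tx":0,"ty":0,"tz":-0.03,"twist":0,"claw":-0.3},
    {"tx":0,"ty":0,"tz":-0.03,"twist":0,"claw":-0.3},
    {"tx":0,"ty":0,"tz":-0.03,"twist":0,"claw":-0.3},
    {"tx":0,"ty":0,"tz":-0.03,"twist":0,"claw":-0.3},
    {"tx":0,"ty":0,"tz":0,"twist":0,"claw":-0.3},
    {"tx":0,"ty":0,"tz":0,"twist":0,"claw":-0.3},
  ],
  squeeze=10,
)

```text
time: 2.15
eef_pos: [0.4482, -0.1088, 0.2464]
ee_rot: [-0.087, 0.069, 0.71, -0.695]
contact_force: [0.4, -0.7, 0.1]
width: 0.0303
```

```bash
python3 -c "
from h import *
togo(c2w(-.092,0,.20))"
```

```text
t2.15 pos [ 0.4482 -0.1088  0.2464] togo tool xyz [ 0.0506  0.0528 -0.288 ] twist 0.0164 tilt y-axis [-0.024  0.023 -0.999] w 0.0303 F [ 0.43 -0.68  0.13]
```

apply_moves(
  plan=[
    {"tx":0.006,"ty":0,"tz":-0.035,"twist":0.016,"claw":-0.3},
    {"tx":0.006,"ty":0,"tz":-0.035,"twist":0,"claw":-0.3},
    {"tx":0.006,"ty":0,"tz":-0.035,"twist":0,"claw":-0.3},
    {"tx":0.006,"ty":0,"tz":-0.035,"twist":0,"claw":-0.3},
    {"tx":0.006,"ty":0,"tz":-0.035,"twist":0,"claw":-0.3},
    {"tx":0.006,"ty":0,"tz":-0.035,"twist":0,"claw":-0.3},
    {"tx":0.006,"ty":0,"tz":-0.035,"twist":0,"claw":-0.3},
    {"tx":0.005,"ty":0,"tz":-0.03,"twist":0,"claw":-0.3},
  ],
  squeeze=10,
)

```text
time: 2.82
eef_pos: [0.4696, 0.1668, 0.2512]
ee_rot: [-0.101, 0.083, 0.707, -0.695]
contact_force: [0.5, -0.3, -0.4]
width: 0.0303
```

```bash
python3 -c "
from h import *
togo(c2w(-.092,0,.20))
cv2.imwrite('pics/w1.png',r.get_image('wrist'));cv2.imwrite('pics/s1.png',r.get_image('scene'))"
```

```text
t2.82 pos [0.4696 0.1668 0.2512] togo tool xyz [ 0.0115  0.0517 -0.0141] twist -0.023 tilt y-axis [-0.024  0.021 -0.999] w 0.0303 F [ 0.54 -0.34 -0.44]
```

View pics/w1.png

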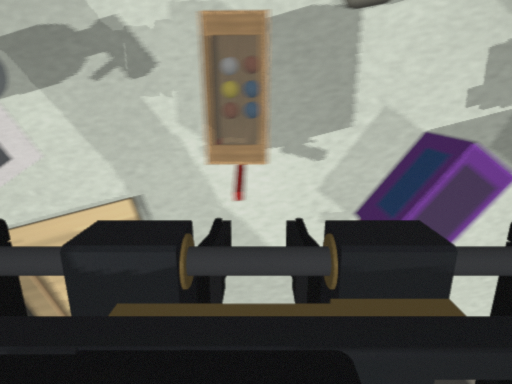

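```bash
python3 - <<'E'
from h import *
c=[(201,11),(268,11),(266,163),(208,163)]
w=np.array([ray("wrist",p,.1)[:2] for p in c]);print(w,w.mean(0))
for i in range(4): print(np.linalg.norm(w[i]-w[(i+1)%4]))
d=w[0]+w[1]-w[2]-w[3];print("yaw",np.arctan2(d[1],d[0]))
print("tab tip",ray("wrist",(238,198),.095),c2w(-.1,0,0)); print("base",ray("wrist",(241,168),.062),c2w(-.07,0,0))
E
```

```text
[[0.62537938 0.18576883]
 [0.61020759 0.12814621]
 [0.4775897  0.16333756]
 [0.49218177 0.22043661]] [0.55133961 0.1744223 ]
0.05958648394459498
0.13720763110649004
0.05893411965713779
0.13763523936934785
yaw -0.25699888949561067
tab tip [0.44712605 0.20173535 0.095     ] [0.45311886 0.18637595 0.        ]
base [0.47126449 0.1941229  0.062     ] [0.4822732  0.17930316 0.        ]
```

apply_moves(
  plan=[
    {"tx":0.004,"ty":0,"tz":-0.005,"twist":-0.02,"claw":-0.3},
    {"tx":0,"ty":0,"tz":0,"twist":0,"claw":-0.3},
    {"tx":0,"ty":0,"tz":0,"twist":0,"claw":-0.3},
  ],
  squeeze=10,
)

```text
time: 3.17
eef_pos: [0.4667, 0.1742, 0.2506]
ee_rot: [-0.092, 0.072, 0.709, -0.695]
contact_force: [-0.4, -1.1, 0.2]
width: 0.0302
```

```bash
python3 - <<'E'
from h import *
togo(c2w(-.092,0,.20))
im=r.get_image('wrist');togo(c2w(-.092,0,.20))
np.save('w2.npy',im)
cv2.imwrite('pics/w2.png',cv2.resize(im[0:220,150:320],None,fx=2.7,fy=2.7,interpolation=cv2.INTER_CUBIC))
E
```

```text
t3.17 pos [0.4667 0.1742 0.2506] togo tool xyz [ 0.0064  0.0509 -0.0078] twist 0.0042 tilt y-axis [-0.026  0.022 -0.999] w 0.0302 F [-0.44 -1.1   0.22]
t3.22 pos [0.4666 0.1743 0.2506] togo tool xyz [ 0.0064  0.0509 -0.0078] twist 0.0041 tilt y-axis [-0.026  0.023 -0.999] w 0.0304 F [0.08 0.18 0.04]
```

View pics/w2.png

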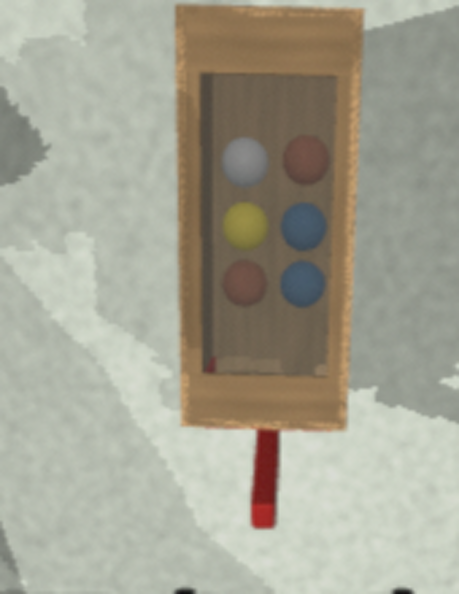

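```bash
python3 - <<'E'
from h import *
f=lambda p:(p[0]/2.7+149.7,p[1]/2.7-.3)
c=[(176,5),(363,8),(346,430),(182,425)]
w=np.array([ray("wrist",f(p),.1)[:2] for p in c]);print(w,w.mean(0))
for i in range(4): print(np.linalg.norm(w[i]-w[(i+1)%4]))
d=w[0]+w[1]-w[2]-w[3];print("yaw",np.arctan2(d[1],d[0]))
print("tab tip",ray("wrist",f((263,515)),.098),c2w(-.0975,0,0)); print("base",ray("wrist",f((267,433)),.062),c2w(-.07,0,0))
E
```

```text
[[0.62659545 0.17907948]
 [0.61143701 0.12007874]
 [0.47670484 0.15516394]
 [0.49250687 0.21433762]] [0.55181104 0.16716495]
0.06091688219861358
0.1392254648829458
0.061247277111275006
0.1386466219378051
yaw -0.2559352155924169
tab tip [0.45099839 0.19356432 0.098     ] [0.45554838 0.18578655 0.        ]
base [0.47533854 0.18765275 0.062     ] [0.4822732  0.17930316 0.        ]
```

```bash
sed -i 's/^C0=.*/C0=np.array([0.5515,0.1665]);YAW=-0.252/' h.py; python3 -c "
from h import *
togo(c2w(-.093,0,.073))"
```

```text
t3.22 pos [0.4666 0.1743 0.2506] togo tool xyz [ 0.0032  0.178  -0.011 ] twist 0.0181 tilt y-axis [-0.026  0.023 -0.999] w 0.0304 F [0.08 0.18 0.04]
```

apply_moves(
  plan=[
    {"tx":0.003,"ty":0,"tz":-0.011,"twist":0.018,"claw":-0.2},
    {"tx":0,"ty":0.03,"tz":0,"twist":0,"claw":-0.2},
    {"tx":0,"ty":0.03,"tz":0,"twist":0,"claw":-0.2},
    {"tx":0,"ty":0.03,"tz":0,"twist":0,"claw":-0.2},
    {"tx":0,"ty":0.02,"tz":0,"twist":0,"claw":-0.2},
    {"tx":0,"ty":0,"tz":0,"twist":0,"claw":-0.2},
  ],
  squeeze=8,
)

```text
time: 3.72
eef_pos: [0.4669, 0.1813, 0.1389]
ee_rot: [-0.101, 0.086, 0.707, -0.694]
contact_force: [-0.8, -1.1, 0.3]
width: 0.0347
```

```bash
python3 - <<'E'
from h import *
togo(c2w(-.093,0,.073))
im=r.get_image('wrist')
cv2.imwrite('pics/w3.png',im);cv2.imwrite('pics/s3.png',cv2.resize(r.get_image('scene')[120:270,200:380],None,fx=4,fy=4))
togo(c2w(-.093,0,.073))
E
```

```text
t3.72 pos [0.4669 0.1813 0.1389] togo tool xyz [ 0.0059  0.0661 -0.0056] twist -0.0131 tilt y-axis [-0.019  0.021 -1.   ] w 0.0347 F [-0.81 -1.09  0.3 ]
t3.82 pos [0.4686 0.1822 0.1424] togo tool xyz [ 0.0074  0.0696 -0.0041] twist -0.013 tilt y-axis [-0.016  0.022 -1.   ] w 0.0346 F [1.12 0.12 1.31]
```

View pics/w3.png

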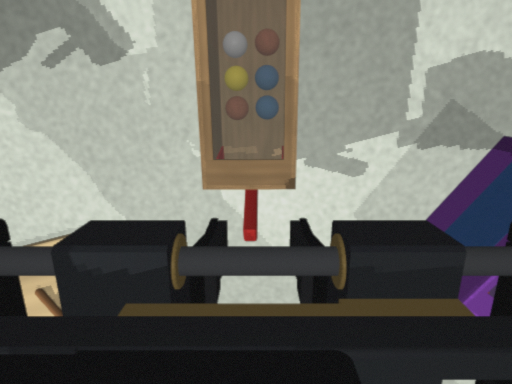

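View pics/s3.png

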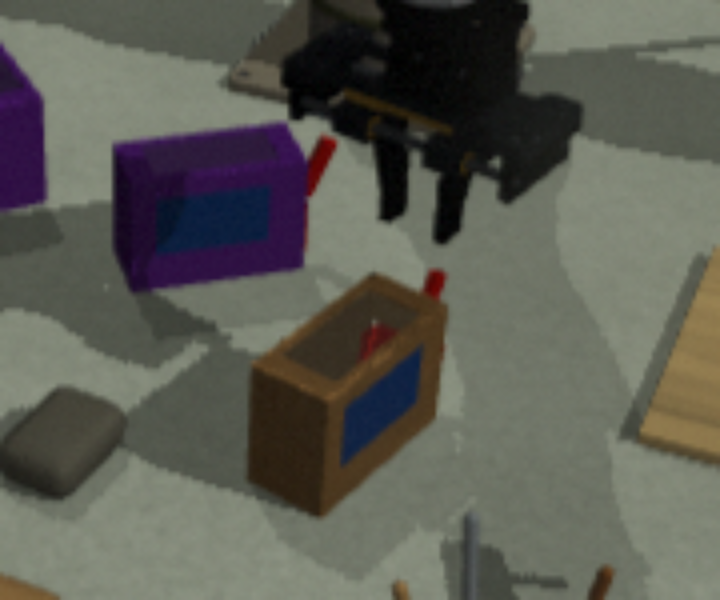

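apply_moves(
  plan=[
    {"tx":0.006,"ty":0,"tz":-0.004,"twist":-0.013,"claw":-0.2},
    {"tx":0,"ty":0.02,"tz":0,"twist":0,"claw":-0.2},
    {"tx":0,"ty":0.02,"tz":0,"twist":0,"claw":-0.2},
    {"tx":0,"ty":0.02,"tz":0,"twist":0,"claw":-0.2},
    {"tx":0,"ty":0.01,"tz":0,"twist":0,"claw":-0.2},
    {"tx":0,"ty":0,"tz":0,"twist":0,"claw":-0.2},
  ],
  squeeze=8,
)

```text
time: 4.32
eef_pos: [0.4693, 0.1922, 0.0816]
ee_rot: [-0.089, 0.088, 0.711, -0.692]
contact_force: [-0.5, -0.3, 0.3]
width: 0.0348
```

```bash
python3 - <<'E'
from h import *
togo(c2w(-.093,0,.073))
im=r.get_image('wrist')
cv2.imwrite('pics/w4.png',im)
togo(c2w(-.093,0,.073))
E
```

```text
t4.32 pos [0.4693 0.1922 0.0816] togo tool xyz [0.0069 0.0085 0.0046] twist 0.0008 tilt y-axis [ 0.001  0.026 -1.   ] w 0.0348 F [-0.54 -0.33  0.32]
t4.37 pos [0.4697 0.1924 0.0826] togo tool xyz [0.0073 0.0095 0.005 ] twist 0.0008 tilt y-axis [ 0.002  0.027 -1.   ] w 0.0347 F [ 0.08 -0.25  1.19]
```

View pics/w4.png

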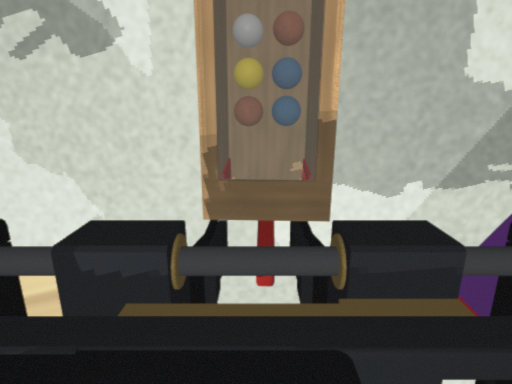

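apply_moves(
  plan=[
    {"tx":0.007,"ty":0.005,"tz":0.004,"twist":0,"claw":-0.2},
    {"tx":0,"ty":0.006,"tz":0,"twist":0,"claw":-0.2},
    {"tx":0,"ty":0,"tz":0,"twist":0,"claw":-0.95},
    {"tx":0,"ty":0,"tz":0,"twist":0,"claw":-0.95},
    {"tx":0,"ty":0,"tz":0,"twist":0,"claw":-0.95},
  ],
  squeeze=8,
)

```text
time: 4.78
eef_pos: [0.4635, 0.1914, 0.0752]
ee_rot: [-0.087, 0.09, 0.712, -0.691]
contact_force: [-0.2, 0.1, -0.3]
width: 0.0219
```

```bash
python3 - <<'E'
from h import *
togo(c2w(-.093,0,.073))
E
```

```text
t4.78 pos [0.4635 0.1914 0.0752] togo tool xyz [0.0016 0.0021 0.0022] twist 0.0011 tilt y-axis [ 0.009  0.028 -1.   ] w 0.0219 F [-0.17  0.1  -0.31]
```

apply_moves(
  plan=[
    {"tx":0.001,"ty":0.002,"tz":0.001,"twist":0,"claw":-1},
    {"tx":0,"ty":0,"tz":0,"twist":0,"claw":-1},
    {"tx":0,"ty":0,"tz":0,"twist":0,"claw":-1},
    {"tx":0,"ty":0,"tz":0,"twist":0,"claw":-1},
  ],
  squeeze=8,
)

```text
time: 5.12
eef_pos: [0.4626, 0.1906, 0.0737]
ee_rot: [-0.087, 0.091, 0.712, -0.691]
contact_force: [-0.6, 0.3, 0.2]
width: 0.0103
```

```bash
python3 - <<'E'
from h import *
togo(c2w(-.093,0,.073))
for th in [0,.15,.3,.45,.6,.75,.9,1.05,1.15]:
    v=np.array([-.022,.071]); c,s=np.cos(th),np.sin(th)
    # top swings outward(-x) and down
    p=np.array([v[0]*c - v[1]*s, v[1]*c+v[0]*s]); print(th,np.round([-p[0]-.022, .071-p[1]],4))
E
```

```text
t5.12 pos [0.4626 0.1906 0.0737] togo tool xyz [0.001  0.0006 0.0012] twist 0.0005 tilt y-axis [ 0.009  0.028 -1.   ] w 0.0103 F [-0.59  0.32  0.23]
0 [0. 0.]
0.15 [0.0104 0.0041]
0.3 [0.02   0.0097]
0.45 [0.0287 0.0166]
0.6 [0.0362 0.0248]
0.75 [0.0425 0.034 ]
0.9 [0.0473 0.0441]
1.05 [0.0505 0.0548]
1.15 [0.0518 0.0621]
```

apply_moves(
  plan=[
    {"tx":0.0105,"ty":0.004,"tz":0,"twist":0,"claw":-1},
    {"tx":0.0095,"ty":0.0055,"tz":0,"twist":0,"claw":-1},
    {"tx":0.0085,"ty":0.007,"tz":0,"twist":0,"claw":-1},
    {"tx":0,"ty":0,"tz":0,"twist":0,"claw":-1},
  ],
  squeeze=8,
)

```text
time: 5.45
eef_pos: [0.4329, 0.1984, 0.0556]
ee_rot: [-0.087, 0.091, 0.711, -0.691]
contact_force: [-1.5, -0.7, -0.6]
width: 0.0101
```

```bash
python3 - <<'E'
from h import *
togo(c2w(-.093,0,.073))
E
```

```text
t5.45 pos [0.4329 0.1984 0.0556] togo tool xyz [-0.0298 -0.0173  0.0008] twist -0.0002 tilt y-axis [ 0.01   0.027 -1.   ] w 0.0101 F [-1.47 -0.65 -0.61]
```

apply_moves(
  plan=[
    {"tx":0.0055,"ty":0.007,"tz":0,"twist":0,"claw":-1},
    {"tx":0.006,"ty":0.009,"tz":0,"twist":0,"claw":-1},
    {"tx":0.0045,"ty":0.01,"tz":0,"twist":0,"claw":-1},
    {"tx":0,"ty":0,"tz":0,"twist":0,"claw":-1},
  ],
  squeeze=8,
)

```text
time: 5.78
eef_pos: [0.4153, 0.2036, 0.0266]
ee_rot: [-0.086, 0.091, 0.711, -0.692]
contact_force: [0.2, 0.4, -0.6]
width: 0.0104
```

```bash
python3 - <<'E'
from h import *
togo(c2w(-.093,0,.073))
cv2.imwrite('pics/s5.png',cv2.resize(r.get_image('scene')[120:270,200:380],None,fx=4,fy=4))
togo(c2w(-.093,0,.073))
E
```

```text
t5.78 pos [0.4153 0.2036 0.0266] togo tool xyz [-0.0483 -0.0462  0.0006] twist 0.0009 tilt y-axis [ 0.011  0.027 -1.   ] w 0.0104 F [ 0.19  0.36 -0.56]
t5.83 pos [0.4157 0.2037 0.0273] togo tool xyz [-0.0479 -0.0455  0.0009] twist 0.0009 tilt y-axis [ 0.011  0.027 -1.   ] w 0.0102 F [-1.24  0.95 -1.29]
```

View pics/s5.png

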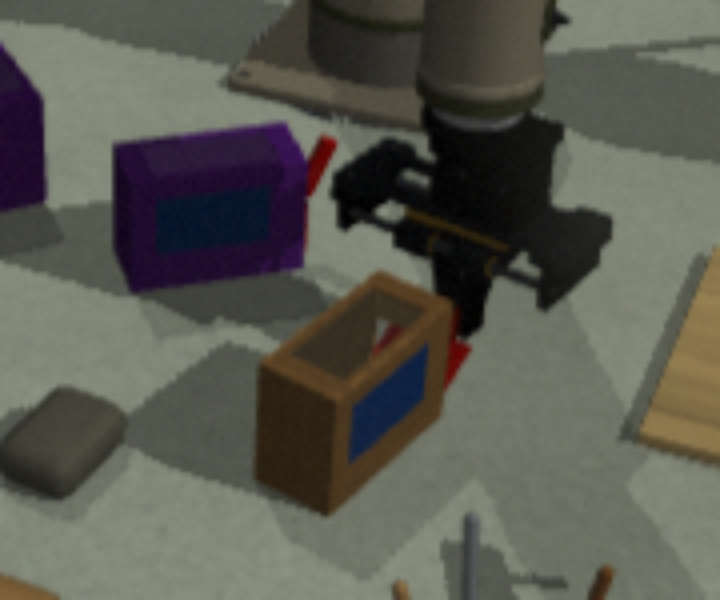

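apply_moves(
  plan=[
    {"tx":0.003,"ty":0.009,"tz":0,"twist":0,"claw":-1},
    {"tx":0.001,"ty":0.008,"tz":0,"twist":0,"claw":-1},
    {"tx":0,"ty":0.002,"tz":0,"twist":0,"claw":-1},
    {"tx":0,"ty":0,"tz":0,"twist":0,"claw":-1},
  ],
  squeeze=8,
)

```text
time: 6.17
eef_pos: [0.4122, 0.206, 0.0067]
ee_rot: [-0.086, 0.091, 0.712, -0.691]
contact_force: [-0.1, -0.5, 3.7]
width: 0.01
```

```bash
python3 - <<'E'
from h import *
togo(c2w(-.093,0,.073))
cv2.imwrite('pics/s6.png',cv2.resize(r.get_image('scene')[120:270,200:380],None,fx=4,fy=4))
togo(c2w(-.093,0,.073))
E
```

```text
t6.17 pos [0.4122 0.206  0.0067] togo tool xyz [-0.052  -0.0662  0.0016] twist 0.0008 tilt y-axis [ 0.011  0.028 -1.   ] w 0.0100 F [-0.05 -0.49  3.66]
t6.22 pos [0.4123 0.206  0.0069] togo tool xyz [-0.0519 -0.066   0.0016] twist 0.0007 tilt y-axis [ 0.011  0.028 -1.   ] w 0.0098 F [-0.42 -1.16  2.79]
```

View pics/s6.png

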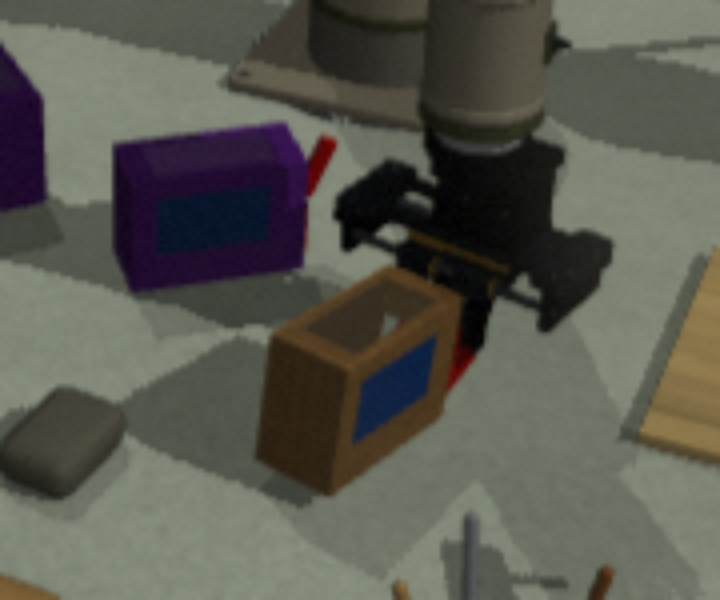

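apply_moves(
  plan=[
    {"tx":0,"ty":-0.004,"tz":0,"twist":0,"claw":-1},
    {"tx":0,"ty":-0.004,"tz":0,"twist":0,"claw":-1},
    {"tx":0,"ty":0,"tz":0,"twist":0,"claw":-1},
  ],
  squeeze=8,
)

```text
time: 6.47
eef_pos: [0.4129, 0.2058, 0.0159]
ee_rot: [-0.086, 0.092, 0.712, -0.691]
contact_force: [-1.6, 0.4, -0.4]
width: 0.01
```

```bash
python3 - <<'E'
from h import *
togo(c2w(-.093,0,.073))
cv2.imwrite('pics/s7.png',cv2.resize(r.get_image('scene')[120:270,200:380],None,fx=4,fy=4))
togo(c2w(-.093,0,.073))
E
```

```text
t6.47 pos [0.4129 0.2058 0.0159] togo tool xyz [-0.0513 -0.057   0.0018] twist 0.0004 tilt y-axis [ 0.012  0.028 -1.   ] w 0.0100 F [-1.57  0.39 -0.39]
t6.52 pos [0.4128 0.2058 0.0157] togo tool xyz [-0.0513 -0.0572  0.0017] twist 0.0004 tilt y-axis [ 0.012  0.028 -1.   ] w 0.0100 F [ 0.31  0.4  -0.25]
```

View pics/s7.png

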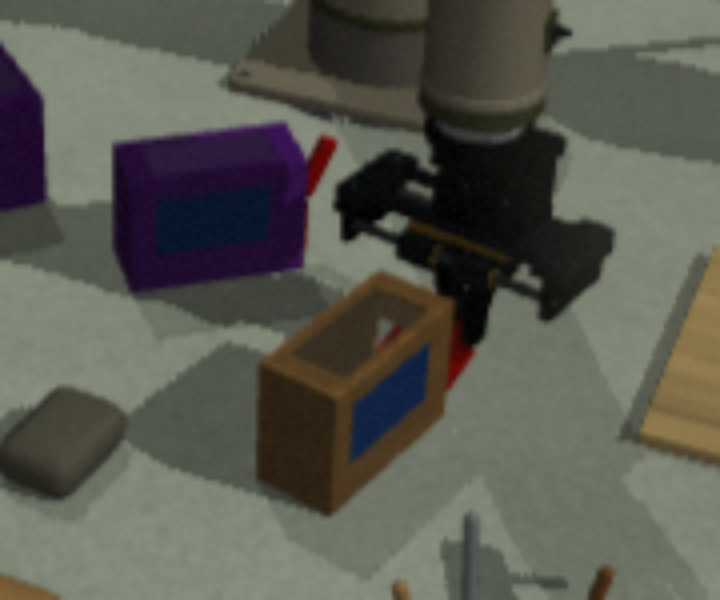

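apply_moves(
  plan=[
    {"tx":0,"ty":0,"tz":0,"twist":0,"claw":-0.3},
    {"tx":0,"ty":0,"tz":0,"twist":0,"claw":-0.2},
    {"tx":0,"ty":0,"tz":0,"twist":0,"claw":-0.2},
    {"tx":0,"ty":0,"tz":0,"twist":0,"claw":-0.2},
    {"tx":0,"ty":-0.02,"tz":0,"twist":0,"claw":0},
    {"tx":0,"ty":-0.03,"tz":0,"twist":0,"claw":0.5},
    {"tx":0,"ty":-0.03,"tz":0,"twist":0,"claw":1},
    {"tx":0,"ty":-0.03,"tz":0,"twist":0,"claw":1},
  ],
  squeeze=8,
)

```text
time: 7.18
eef_pos: [0.4067, 0.201, 0.1233]
ee_rot: [-0.09, 0.087, 0.711, -0.692]
contact_force: [0.4, 1.4, 0.9]
width: 0.0532
```

apply_moves(
  plan=[
    {"tx":-0.01,"ty":-0.025,"tz":0,"twist":0,"claw":1},
    {"tx":-0.02,"ty":-0.025,"tz":0,"twist":0,"claw":1},
    {"tx":-0.03,"ty":-0.015,"tz":0,"twist":0,"claw":1},
    {"tx":-0.02,"ty":0,"tz":0,"twist":0,"claw":1},
    {"tx":0,"ty":0,"tz":0,"twist":0,"claw":1},
  ],
  squeeze=8,
)

```text
time: 7.6
eef_pos: [0.4885, 0.1796, 0.1985]
ee_rot: [-0.085, 0.09, 0.711, -0.692]
contact_force: [-0.4, -0.7, -0.4]
width: 0.0843
```

```bash
python3 - <<'E'
from h import *
togo(c2w(.055,0,.06-.0187))
cv2.imwrite('pics/w8.png',r.get_image('wrist'))
cv2.imwrite('pics/s8.png',cv2.resize(r.get_image('scene')[120:270,200:380],None,fx=4,fy=4))
togo(c2w(.055,0,.06-.0187))
E
```

```text
t7.60 pos [0.4885 0.1796 0.1985] togo tool xyz [-0.1188  0.1576  0.0018] twist 0.0038 tilt y-axis [ 0.01   0.026 -1.   ] w 0.0843 F [-0.35 -0.65 -0.37]
t7.70 pos [0.4856 0.1812 0.1978] togo tool xyz [-0.1223  0.1566  0.0029] twist 0.0063 tilt y-axis [ 0.007  0.026 -1.   ] w 0.0856 F [-0.2  -0.04  0.4 ]
```

View pics/w8.png

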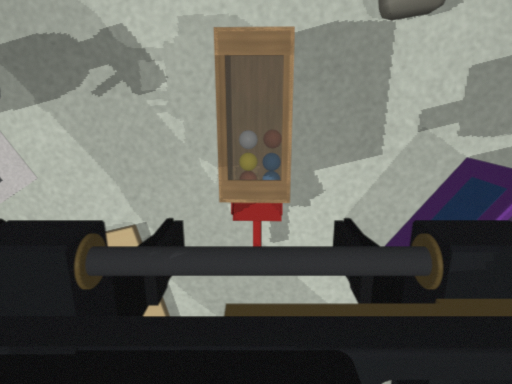

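View pics/s8.png

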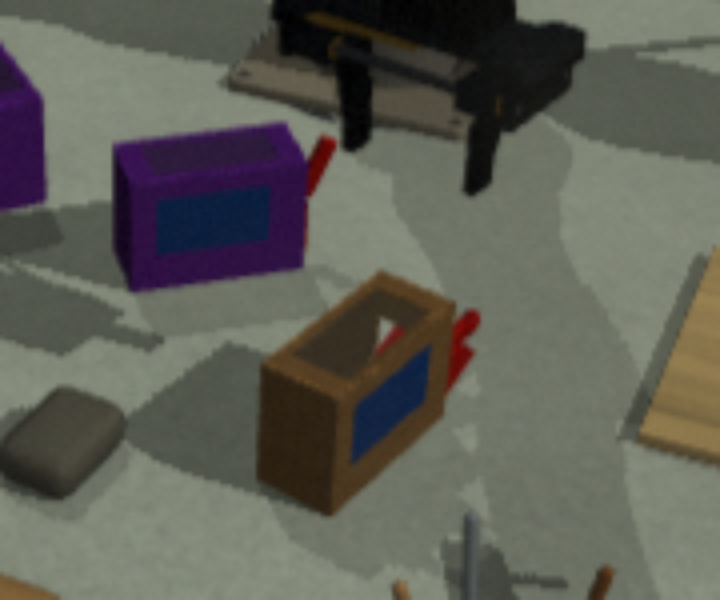

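```bash
python3 - <<'E'
from h import *
togo(c2w(.055,0,.06-.0187))
im=r.get_image('wrist');togo(c2w(.055,0,.06-.0187))
cv2.imwrite('pics/w9.png',cv2.resize(im[10:250,180:330],None,fx=2.5,fy=2.5,interpolation=cv2.INTER_CUBIC))
im=r.get_image('top')
cv2.imwrite('pics/t9.png',cv2.resize(im[125:225,165:265],None,fx=6,fy=6,interpolation=cv2.INTER_CUBIC))
E
```

```text
t7.70 pos [0.4856 0.1812 0.1978] togo tool xyz [-0.1223  0.1566  0.0029] twist 0.0063 tilt y-axis [ 0.007  0.026 -1.   ] w 0.0856 F [-0.2  -0.04  0.4 ]
t7.75 pos [0.4847 0.1816 0.1975] togo tool xyz [-0.1235  0.1562  0.003 ] twist 0.0073 tilt y-axis [ 0.007  0.026 -1.   ] w 0.0863 F [0.21 0.69 0.81]
```

View pics/w9.png

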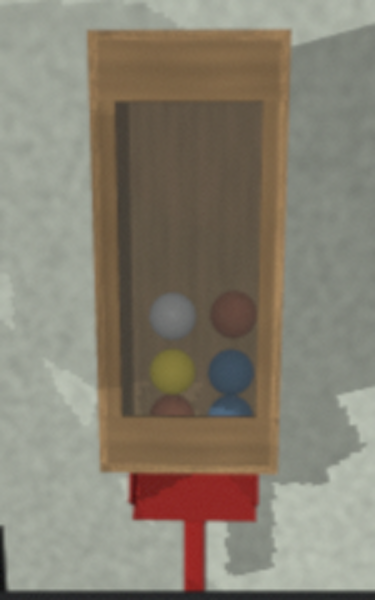

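View pics/t9.png

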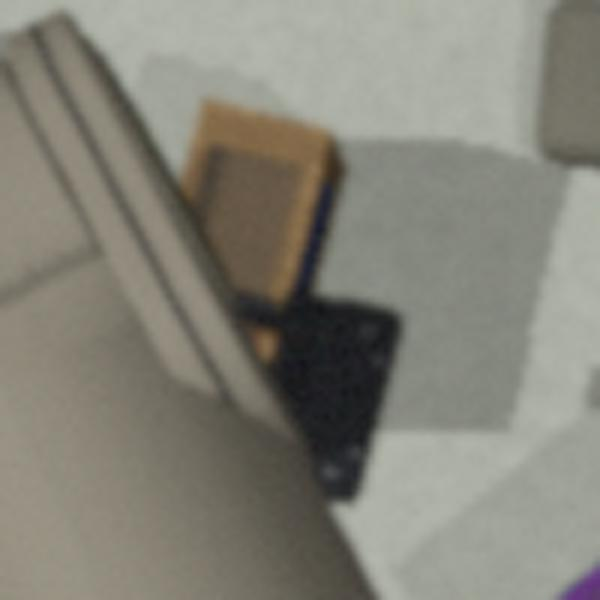

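```bash
cat > fit.py <<'E'
from h import *
f=lambda p:(p[0]/2.5+179.7,p[1]/2.5+9.7)
c=[(89,31),(291,31),(276,472),(101,471)]
w=np.array([ray("wrist",f(p),.1)[:2] for p in c]);m=w.mean(0);print(w,m)
for i in range(4): print(np.linalg.norm(w[i]-w[(i+1)%4]))
d=w[0]+w[1]-w[2]-w[3];y=np.arctan2(d[1],d[0]);print("yaw",y)
Rz=np.array([[np.cos(y),-np.sin(y)],[np.sin(y),np.cos(y)]])
for th in (1.15,1.0,.9):
    a=th; lip=np.array([-.07-.046*np.sin(a),.014+.046*np.cos(a)])
    p=ray("wrist",f((195,520)),lip[1])[:2]; print(th,lip,"seen",Rz.T@(p-m))
E
python3 fit.py
```

```text
[[0.62028542 0.18495417]
 [0.60528394 0.12611226]
 [0.47176067 0.16014115]
 [0.48626275 0.21901706]] [0.5458982  0.17255616]
0.06072408646783743
0.13779125422405442
0.06063565886297242
0.13828360678314977
yaw -0.24921412805338394
1.15 [-0.11198714  0.03279042] seen [-0.11145073 -0.00068789]
1.0 [-0.10870767  0.03885391] seen [-0.10922658 -0.00084559]
0.9 [-0.10603304  0.04259406] seen [-0.10785465 -0.00094287]
```

```bash
sed -i 's/^C0=.*/C0=np.array([0.5458,0.1715]);YAW=-0.249/' h.py; python3 -c "
from h import *
togo(c2w(.054,0,.043))"
```

```text
t7.80 pos [0.4842 0.1817 0.1973] togo tool xyz [-0.1162  0.1544 -0.0007] twist 0.0049 tilt y-axis [ 0.006  0.025 -1.   ] w 0.0861 F [ 0.12  0.27 -0.7 ]
```

apply_moves(
  plan=[
    {"tx":-0.03,"ty":0,"tz":0,"twist":0.005,"claw":1},
    {"tx":-0.03,"ty":0,"tz":0,"twist":0,"claw":1},
    {"tx":-0.03,"ty":0,"tz":0,"twist":0,"claw":1},
    {"tx":-0.016,"ty":0,"tz":0,"twist":0,"claw":1},
    {"tx":0,"ty":0.015,"tz":0,"twist":0,"claw":1},
    {"tx":0,"ty":0.015,"tz":0,"twist":0,"claw":1},
    {"tx":0,"ty":0,"tz":0,"twist":0,"claw":1},
  ],
  squeeze=8,
)

```text
time: 8.38
eef_pos: [0.5837, 0.1599, 0.1637]
ee_rot: [-0.085, 0.084, 0.71, -0.694]
contact_force: [-0.8, -1.0, -1.2]
width: 0.0868
```

```bash
python3 - <<'E'
from h import *
p=c2w(.054,0,.043)
togo(p)
im=r.get_image('wrist');togo(p)
cv2.imwrite('pics/w10.png',im)
E
```

```text
t8.38 pos [0.5837 0.1599 0.1637] togo tool xyz [-0.0149  0.1206  0.0009] twist 0.0097 tilt y-axis [ 0.001  0.022 -1.   ] w 0.0868 F [-0.8  -0.96 -1.21]
t8.43 pos [0.5839 0.1603 0.1651] togo tool xyz [-0.0147  0.122   0.0014] twist 0.0101 tilt y-axis [ 0.002  0.023 -1.   ] w 0.0869 F [0.05 0.08 0.09]
```

View pics/w10.png

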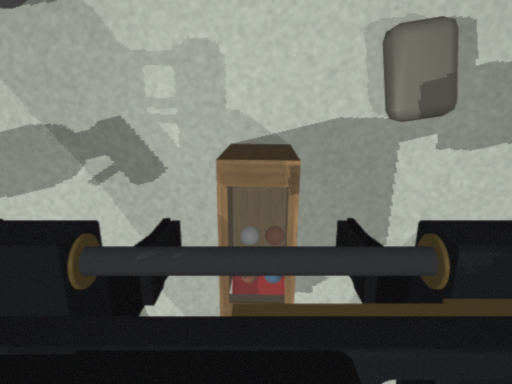

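apply_moves(
  plan=[
    {"tx":-0.015,"ty":0.01,"tz":0.001,"twist":0.01,"claw":1},
    {"tx":0,"ty":0.03,"tz":0,"twist":0,"claw":1},
    {"tx":0,"ty":0.03,"tz":0,"twist":0,"claw":1},
    {"tx":0,"ty":0.02,"tz":0,"twist":0,"claw":1},
    {"tx":0,"ty":0.01,"tz":0,"twist":0,"claw":1},
    {"tx":0,"ty":0,"tz":0,"twist":0,"claw":1},
  ],
  squeeze=8,
)

```text
time: 8.93
eef_pos: [0.5979, 0.1621, 0.0686]
ee_rot: [-0.084, 0.088, 0.711, -0.693]
contact_force: [-0.5, -0.6, 0.5]
width: 0.087
```

```bash
python3 - <<'E'
from h import *
p=c2w(.054,0,.043)
togo(p)
im=r.get_image('wrist');togo(p)
cv2.imwrite('pics/w11.png',im)
E
```

```text
t8.93 pos [0.5979 0.1621 0.0686] togo tool xyz [-0.0011  0.0255  0.0044] twist 0.0055 tilt y-axis [ 0.009  0.024 -1.   ] w 0.0870 F [-0.48 -0.6   0.46]
t8.98 pos [0.5984 0.1623 0.0698] togo tool xyz [-0.0007  0.0267  0.0047] twist 0.0056 tilt y-axis [ 0.01   0.024 -1.   ] w 0.0872 F [0.15 0.08 0.25]
```

View pics/w11.png

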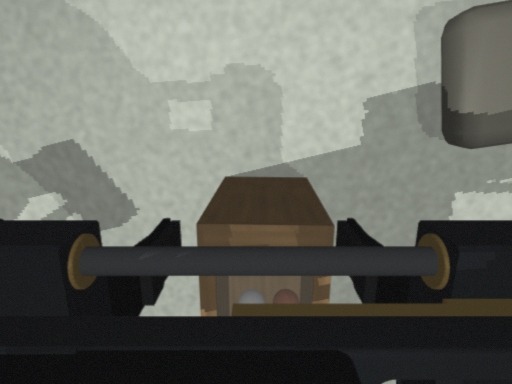

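apply_moves(
  plan=[
    {"tx":0,"ty":0.012,"tz":0.0045,"twist":0.005,"claw":1},
    {"tx":0,"ty":0.012,"tz":0,"twist":0,"claw":1},
    {"tx":0,"ty":0.002,"tz":0,"twist":0,"claw":0.5},
    {"tx":0,"ty":0,"tz":0,"twist":0,"claw":-0.2},
    {"tx":0,"ty":0,"tz":0,"twist":0,"claw":-1},
    {"tx":0,"ty":0,"tz":0,"twist":0,"claw":-1},
    {"tx":0,"ty":0,"tz":0,"twist":0,"claw":-1},
    {"tx":0,"ty":0,"tz":0,"twist":0,"claw":-1},
  ],
  squeeze=30,
)

```text
time: 9.65
eef_pos: [0.6002, 0.1591, 0.0475]
ee_rot: [-0.083, 0.093, 0.711, -0.692]
contact_force: [-0.8, 0.1, -2.1]
width: 0.0627
```

apply_moves(
  plan=[
    {"tx":0,"ty":0,"tz":0,"twist":0,"claw":-1},
    {"tx":0,"ty":0,"tz":0,"twist":0,"claw":-1},
  ],
  squeeze=55,
)

```text
time: 9.82
eef_pos: [0.6002, 0.159, 0.0476]
ee_rot: [-0.083, 0.093, 0.711, -0.692]
contact_force: [0.3, 0.3, -2.3]
width: 0.0625
```

```bash
python3 - <<'E'
from h import *
p=c2w(.054,0,.043)
togo(p)
E
```

```text
t9.82 pos [0.6002 0.159  0.0476] togo tool xyz [0.0018 0.0046 0.0015] twist 0.0003 tilt y-axis [ 0.017  0.025 -1.   ] w 0.0625 F [ 0.31  0.29 -2.33]
```

apply_moves(
  plan=[
    {"tx":0,"ty":-0.01,"tz":0,"twist":0,"claw":-1},
    {"tx":0,"ty":-0.015,"tz":0,"twist":0,"claw":-1},
    {"tx":0,"ty":-0.02,"tz":0,"twist":0,"claw":-1},
    {"tx":0,"ty":-0.01,"tz":0,"twist":0,"claw":-1},
    {"tx":0,"ty":0,"tz":0,"twist":0,"claw":-1},
  ],
  squeeze=55,
)

```text
time: 10.23
eef_pos: [0.5983, 0.1575, 0.1054]
ee_rot: [-0.083, 0.092, 0.711, -0.692]
contact_force: [1.1, -0.1, -2.5]
width: 0.0617
```

```bash
python3 - <<'E'
from h import *
p=c2w(.054,0,.043)
togo(p)
cv2.imwrite('pics/s12.png',cv2.resize(r.get_image('scene')[120:270,200:380],None,fx=4,fy=4))
togo(p)
E
```

```text
t10.23 pos [0.5983 0.1575 0.1054] togo tool xyz [0.0008 0.0624 0.0011] twist 0.0009 tilt y-axis [ 0.015  0.025 -1.   ] w 0.0617 F [ 1.12 -0.09 -2.5 ]
t10.28 pos [0.5982 0.1575 0.1045] togo tool xyz [0.0007 0.0615 0.001 ] twist 0.0008 tilt y-axis [ 0.015  0.025 -1.   ] w 0.0617 F [ 1.14 -0.67 -2.2 ]
```

View pics/s12.png

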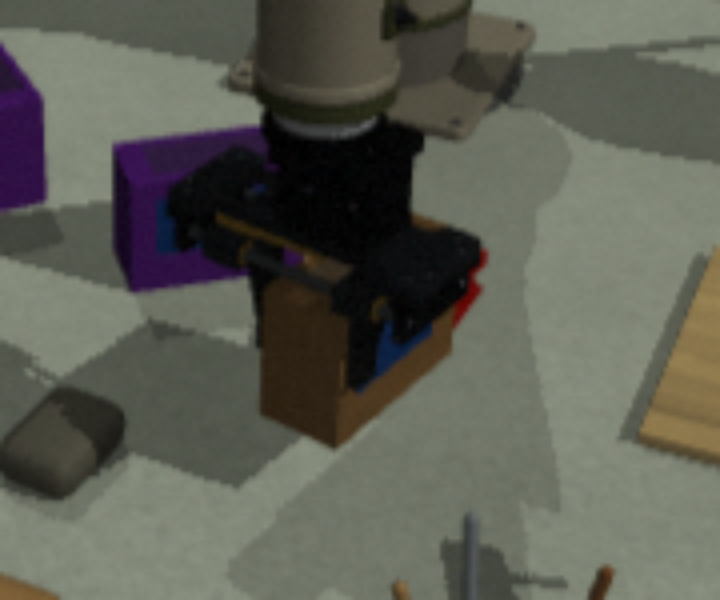

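```bash
cat >> h.py <<'E'
B=np.array([0.587,-0.249])
def pour(d,z,yaw=YAW): return np.array([B[0]+d*np.cos(yaw),B[1]+d*np.sin(yaw),z])
E
python3 - <<'E'
from h import *
togo(pour(.1,.245))
E
```

```text
t10.28 pos [0.5982 0.1575 0.1045] togo tool xyz [-0.1902 -0.1499  0.3928] twist 0.0008 tilt y-axis [ 0.015  0.025 -1.   ] w 0.0617 F [ 1.14 -0.67 -2.2 ]
```

apply_moves(
  plan=[
    {"tx":0,"ty":-0.02,"tz":0,"twist":0,"claw":-1},
    {"tx":0,"ty":-0.025,"tz":0,"twist":0,"claw":-1},
    {"tx":0,"ty":-0.025,"tz":0,"twist":0,"claw":-1},
    {"tx":0,"ty":-0.025,"tz":0,"twist":0,"claw":-1},
    {"tx":0,"ty":-0.025,"tz":0,"twist":0,"claw":-1},
    {"tx":0,"ty":-0.01,"tz":0,"twist":0,"claw":-1},
    {"tx":0,"ty":0,"tz":0.015,"twist":0,"claw":-1},
    {"tx":0,"ty":0,"tz":0.025,"twist":0,"claw":-1},
  ],
  squeeze=55,
)

```text
time: 10.95
eef_pos: [0.5832, 0.1193, 0.2306]
ee_rot: [-0.084, 0.085, 0.711, -0.693]
contact_force: [-0.4, -0.5, -2.2]
width: 0.0621
```

```bash
python3 - <<'E'
from h import *
togo(pour(.1,.245))
E
```

```text
t10.95 pos [0.5832 0.1193 0.2306] togo tool xyz [-0.1914 -0.0242  0.3571] twist 0.0085 tilt y-axis [ 0.005  0.026 -1.   ] w 0.0621 F [-0.39 -0.48 -2.19]
```

apply_moves(
  plan=[
    {"tx":-0.013,"ty":-0.003,"tz":0.025,"twist":0.003,"claw":-1},
    {"tx":-0.013,"ty":-0.003,"tz":0.025,"twist":0.003,"claw":-1},
    {"tx":-0.013,"ty":-0.003,"tz":0.025,"twist":0.003,"claw":-1},
    {"tx":-0.013,"ty":-0.003,"tz":0.025,"twist":0,"claw":-1},
    {"tx":-0.013,"ty":-0.003,"tz":0.025,"twist":0,"claw":-1},
    {"tx":-0.013,"ty":-0.003,"tz":0.025,"twist":0,"claw":-1},
    {"tx":-0.013,"ty":-0.003,"tz":0.025,"twist":0,"claw":-1},
    {"tx":-0.013,"ty":0,"tz":0.025,"twist":0,"claw":-1},
  ],
  squeeze=55,
)

```text
time: 11.62
eef_pos: [0.6327, -0.1072, 0.2353]
ee_rot: [-0.089, 0.082, 0.711, -0.693]
contact_force: [0.6, 0.7, -2.9]
width: 0.0617
```

```bash
python3 - <<'E'
from h import *
togo(pour(.1,.245))
E
```

```text
t11.62 pos [ 0.6327 -0.1072  0.2353] togo tool xyz [-0.0896 -0.0142  0.149 ] twist 0.0064 tilt y-axis [-0.006  0.026 -1.   ] w 0.0617 F [ 0.64  0.73 -2.89]
```

apply_moves(
  plan=[
    {"tx":-0.014,"ty":-0.002,"tz":0.025,"twist":0.003,"claw":-1},
    {"tx":-0.014,"ty":-0.002,"tz":0.025,"twist":0.003,"claw":-1},
    {"tx":-0.014,"ty":-0.002,"tz":0.025,"twist":0,"claw":-1},
    {"tx":-0.014,"ty":-0.002,"tz":0.025,"twist":0,"claw":-1},
    {"tx":-0.014,"ty":-0.002,"tz":0.02,"twist":0,"claw":-1},
    {"tx":-0.01,"ty":0,"tz":0.01,"twist":0,"claw":-1},
    {"tx":0,"ty":0,"tz":0,"twist":0,"claw":-1},
    {"tx":0,"ty":0,"tz":0,"twist":0,"claw":-1},
  ],
  squeeze=55,
)

```text
time: 12.28
eef_pos: [0.6763, -0.27, 0.2238]
ee_rot: [-0.101, 0.082, 0.709, -0.693]
contact_force: [-0.3, 1.1, -2.9]
width: 0.0619
```

```bash
python3 - <<'E'
from h import *
togo(pour(.1,.245))
im=r.get_image('scene');cv2.imwrite('pics/s13.png',cv2.resize(im[80:280,60:310],None,fx=3,fy=3))
cv2.imwrite('pics/t13.png',r.get_image('top'))
togo(pour(.1,.245))
E
```

```text
t12.28 pos [ 0.6763 -0.27    0.2238] togo tool xyz [-0.0077 -0.0215  0.0012] twist -0.0103 tilt y-axis [-0.023  0.025 -0.999] w 0.0619 F [-0.28  1.07 -2.89]
t12.38 pos [ 0.676  -0.2689  0.2241] togo tool xyz [-0.0082 -0.0212  0.0022] twist -0.009 tilt y-axis [-0.023  0.025 -0.999] w 0.0615 F [-0.75 -0.1  -3.37]
```

View pics/s13.png

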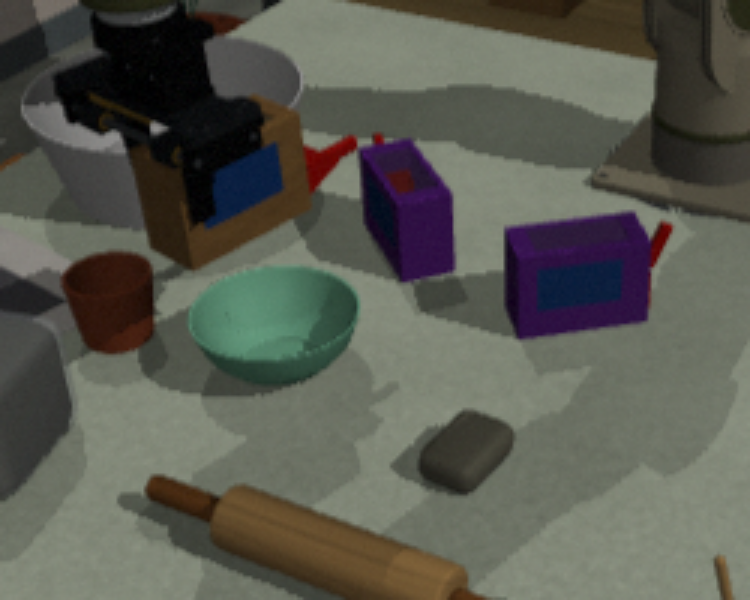

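View pics/t13.png

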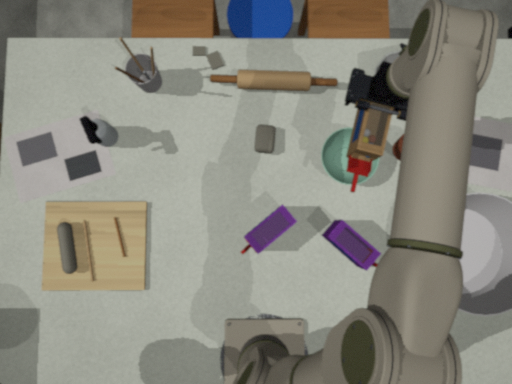

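```bash
python3 - <<'E'
from h import *
for uv in [(348,154),(371,157),(349,170),(370,173)]: print(ray("top",uv,.21 if uv[1]>160 else .29))
M=rot();g=r.observe()["eef_pos"]-0.0187*M[:,1];print("grip",g,"nose",M[:,0],"rel bowl",(g[:2]-B)@M[:2,0],(g[:2]-B)@M[:2,2])
E
```

```text
[ 0.55108694 -0.1875619   0.29      ]
[ 0.54405673 -0.24022294  0.29      ]
[ 0.52516599 -0.20936286  0.21      ]
[ 0.51753079 -0.26167228  0.21      ]
grip [ 0.67646701 -0.26939838  0.24278355] nose [-0.96661891  0.25458208  0.02891108] rel bowl -0.09167356202094751 -0.0031079700248216858
```

```bash
python3 - <<'E'
from h import *
im=cv2.imread('pics/t13.png');cv2.imwrite('pics/t13z.png',cv2.resize(im[60:200,310:430],None,fx=4.2,fy=4.2,interpolation=cv2.INTER_CUBIC))
g=r.observe()["eef_pos"]-0.0187*rot()[:,1];M=rot()
for a,b in [(.126,-.035),(.167,.03),(.2,.04)]: print((proj("top",g+M[:,0]*a+M[:,1]*b)-[310,60])*4.2)
print((proj("top",[*B,.065])-[310,60])*4.2)
E
```

```text
[247.08549207 389.59194684]
[195.9473657 478.3979465]
[178.71554984 534.19262493]
[166.02070468 401.77108761]
```

View pics/t13z.png

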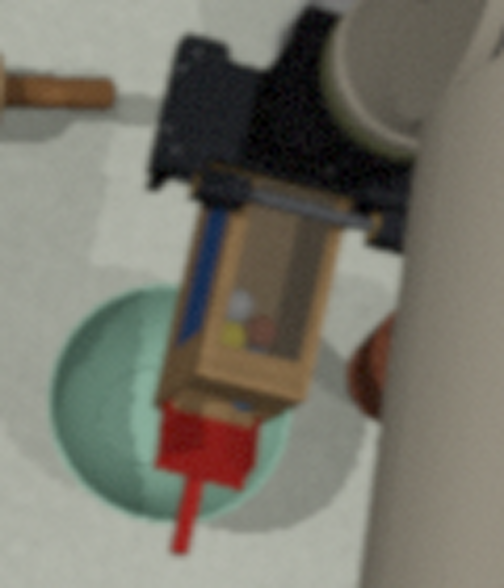

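apply_moves(
  plan=[
    {"tx":-0.006,"ty":-0.015,"tz":0.001,"twist":-0.009,"claw":-1},
    {"tx":0,"ty":-0.006,"tz":0,"twist":0,"claw":-1},
    {"tx":0,"ty":0,"tz":0,"twist":0,"claw":-1},
    {"tx":0,"ty":0,"tz":0,"twist":0,"claw":-1},
  ],
  squeeze=20,
)

```text
time: 12.72
eef_pos: [0.682, -0.2669, 0.2446]
ee_rot: [-0.096, 0.076, 0.71, -0.693]
contact_force: [0.4, 0.2, -3.2]
width: 0.0618
```

```bash
cat > look.py <<'E'
import sys
from h import *
im=r.get_image('scene');cv2.imwrite(f'pics/{sys.argv[1]}.png',cv2.resize(im[80:230,80:230],None,fx=4,fy=4,interpolation=cv2.INTER_CUBIC))
togo(pour(.1,.245));print(r.observe()["wrist_torque"])
E
python3 look.py p1
```

```text
t12.77 pos [ 0.682  -0.2667  0.2447] togo tool xyz [-0.0036 -0.0006  0.0063] twist 0.0055 tilt y-axis [-0.025  0.027 -0.999] w 0.0617 F [ 0.63  1.01 -2.84]
[-1.36390209e-02 -2.34077695e-01 -4.68651697e-05]
```

View pics/p1.png

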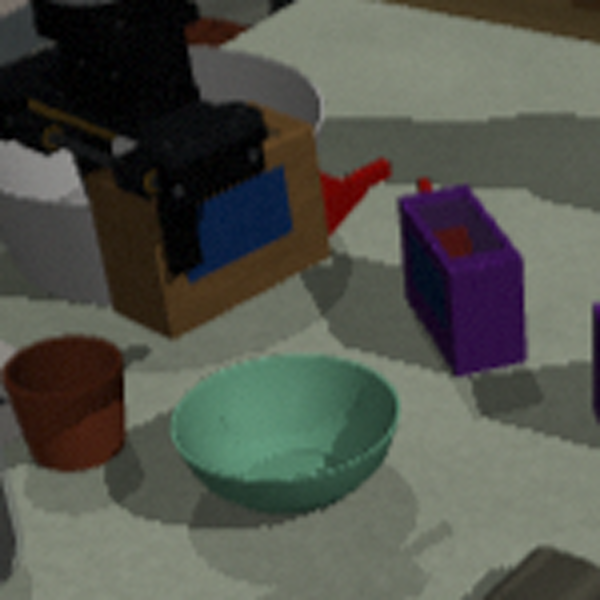

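apply_moves(
  plan=[
    {"tx":0,"ty":0,"tz":0.005,"twist":0,"claw":-1},
    {"tx":0,"ty":0,"tz":0,"twist":0,"claw":-1},
  ],
  squeeze=12,
)

```text
time: 12.93
eef_pos: [0.6804, -0.2709, 0.2442]
ee_rot: [-0.095, 0.075, 0.71, -0.693]
contact_force: [-0.9, -0.8, -3.0]
width: 0.062
```

```bash
python3 look.py p2
```

```text
t12.98 pos [ 0.6806 -0.2702  0.2441] togo tool xyz [-0.0041 -0.0011  0.0025] twist 0.007 tilt y-axis [-0.025  0.028 -0.999] w 0.0619 F [ 0.38  0.4  -3.84]
[-0.01550307 -0.24246502 -0.00505179]
```

View pics/p2.png

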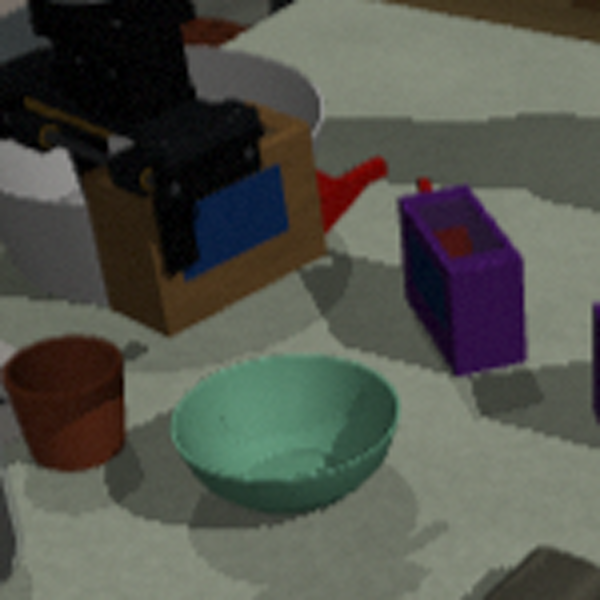

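apply_moves(
  plan=[
    {"tx":0,"ty":0,"tz":0.001,"twist":0,"claw":-1},
    {"tx":0,"ty":0,"tz":0,"twist":0,"claw":-1},
  ],
  squeeze=8,
)

```text
time: 13.15
eef_pos: [0.6799, -0.2712, 0.2437]
ee_rot: [-0.095, 0.075, 0.71, -0.693]
contact_force: [-0.0, 0.2, -3.5]
width: 0.0621
```

```bash
python3 look.py p3
```

```text
t13.20 pos [ 0.68   -0.271   0.2437] togo tool xyz [-0.0044 -0.0015  0.0016] twist 0.007 tilt y-axis [-0.026  0.028 -0.999] w 0.0620 F [ 0.06 -0.99 -3.54]
[-0.01362405 -0.21350829 -0.01818881]
```

View pics/p3.png

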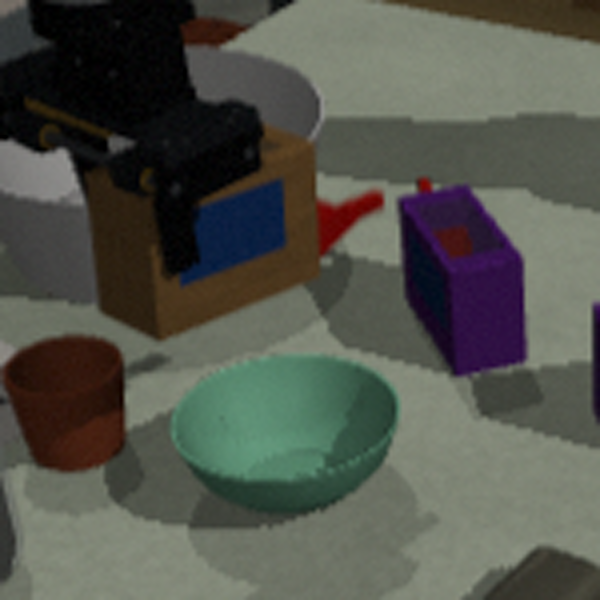

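apply_moves(
  plan=[
    {"tx":0,"ty":0,"tz":0.001,"twist":0,"claw":-1},
    {"tx":0,"ty":0,"tz":0,"twist":0,"claw":-1},
  ],
  squeeze=7,
)

```text
time: 13.37
eef_pos: [0.6797, -0.2721, 0.2434]
ee_rot: [-0.096, 0.075, 0.711, -0.693]
contact_force: [0.3, -0.2, -2.5]
width: 0.0617
```

```bash
python3 look.py p4
```

```text
t13.42 pos [ 0.6797 -0.272   0.2434] togo tool xyz [-0.0044 -0.0017  0.0006] twist 0.0069 tilt y-axis [-0.026  0.028 -0.999] w 0.0616 F [ 0.58 -0.73 -3.03]
[-0.05569189 -0.17341176  0.04826922]
```

View pics/p4.png

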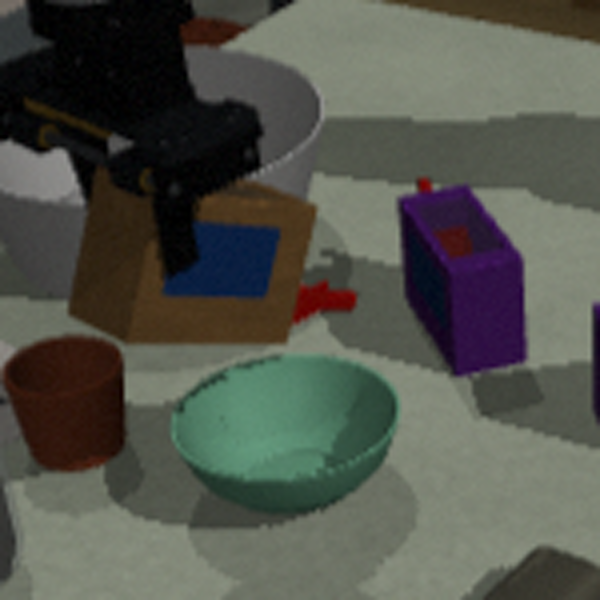

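apply_moves(
  plan=[
    {"tx":0,"ty":0,"tz":0,"twist":0,"claw":-1},
    {"tx":0,"ty":0,"tz":0,"twist":0,"claw":-1},
  ],
  squeeze=7,
)

```text
time: 13.58
eef_pos: [0.6798, -0.2719, 0.2434]
ee_rot: [-0.095, 0.075, 0.711, -0.693]
contact_force: [-0.5, -1.0, -2.6]
width: 0.0622
```

```bash
python3 look.py p5
```

```text
t13.63 pos [ 0.6798 -0.2719  0.2434] togo tool xyz [-0.0044 -0.0018  0.0007] twist 0.0071 tilt y-axis [-0.026  0.028 -0.999] w 0.0622 F [ 0.4   0.37 -2.95]
[-0.02585847 -0.09412069 -0.00044322]
```

View pics/p5.png

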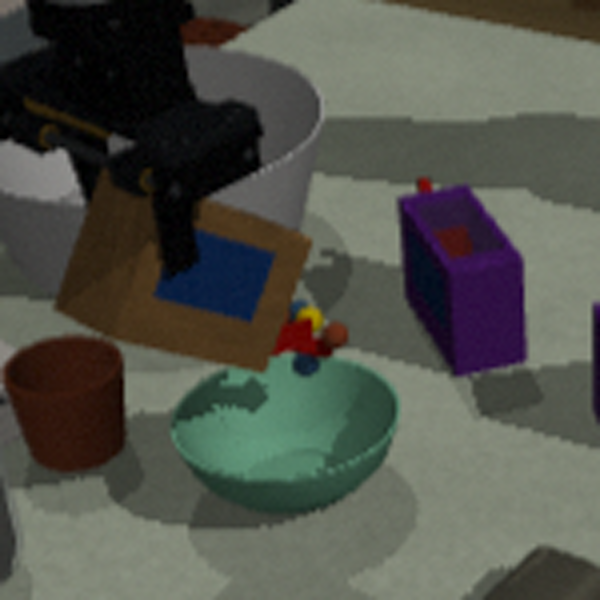

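apply_moves(
  plan=[
    {"tx":0,"ty":0,"tz":0,"twist":0,"claw":-1},
    {"tx":0,"ty":0,"tz":0,"twist":0,"claw":-1},
  ],
  squeeze=10,
)

```text
time: 13.8
eef_pos: [0.6798, -0.2718, 0.2435]
ee_rot: [-0.095, 0.075, 0.711, -0.693]
contact_force: [-0.8, 0.1, -1.5]
width: 0.0621
```

```bash
python3 look.py p6
```

```text
t13.85 pos [ 0.6798 -0.2718  0.2435] togo tool xyz [-0.0044 -0.0016  0.0008] twist 0.0071 tilt y-axis [-0.026  0.028 -0.999] w 0.0618 F [-0.55 -0.13 -2.31]
[-0.01110876 -0.05202949  0.02443825]
```

View pics/p6.png

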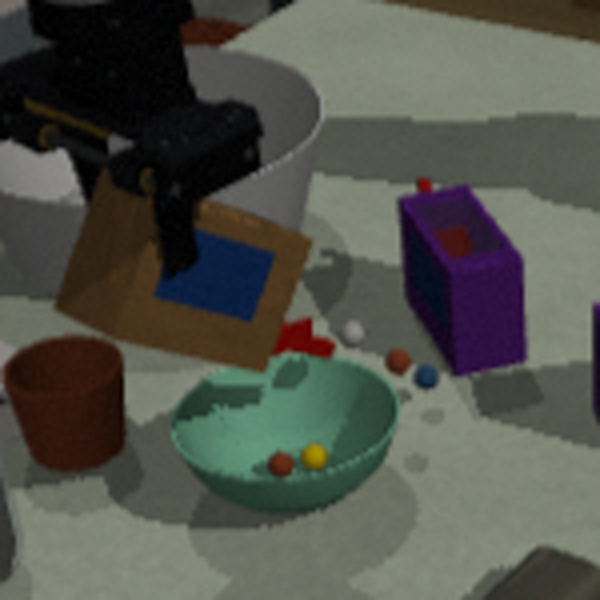

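apply_moves(
  plan=[
    {"tx":0,"ty":0,"tz":0,"twist":0,"claw":-1},
    {"tx":0,"ty":0,"tz":0,"twist":0,"claw":-1},
  ],
  squeeze=20,
)

```text
time: 14.02
eef_pos: [0.6798, -0.2717, 0.2437]
ee_rot: [-0.095, 0.075, 0.711, -0.693]
contact_force: [0.5, 0.0, -2.2]
width: 0.062
```

```bash
python3 look.py p7; python3 -c "
from h import *
cv2.imwrite('pics/t7.png',cv2.resize(r.get_image('top')[80:320,180:440],None,fx=3,fy=3)[:720])"
```

```text
t14.07 pos [ 0.6798 -0.2718  0.2436] togo tool xyz [-0.0044 -0.0015  0.0008] twist 0.0071 tilt y-axis [-0.026  0.028 -0.999] w 0.0619 F [ 0.6   0.76 -2.61]
[ 0.0134051 -0.0944357 -0.0208316]
```

View pics/p7.png

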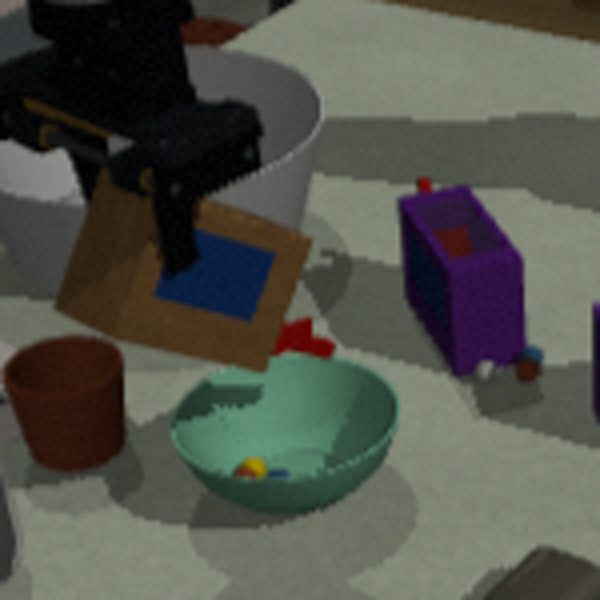

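View pics/t7.png

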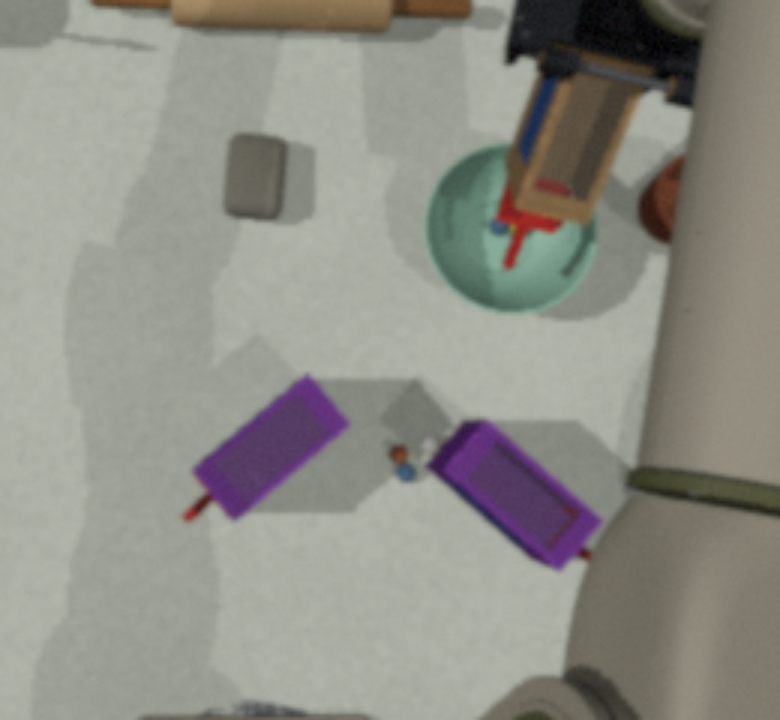

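```bash
python3 -c "
from h import *
cv2.imwrite('pics/t8.png',cv2.resize(r.get_image('top')[150:384,180:440],None,fx=2.5,fy=2.5))
print(r.observe()['time'])
for u,v in [(400,455),(404,470),(428,447)]: print(ray('top',(u/3+180,v/3+80),.01))"
```

```text
14.1667
[ 0.36793889 -0.14938236  0.01      ]
[ 0.35315694 -0.15310415  0.01      ]
[ 0.37574417 -0.17735497  0.01      ]
```

View pics/t8.png

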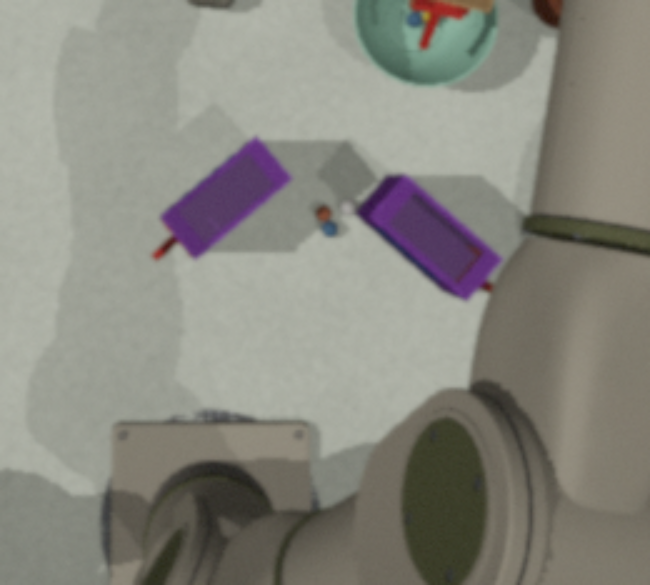

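apply_moves(
  plan=[
    {"tx":0,"ty":-0.03,"tz":0,"twist":0,"claw":-1},
    {"tx":0,"ty":-0.03,"tz":0,"twist":0,"claw":-1},
    {"tx":0.005,"ty":-0.01,"tz":-0.02,"twist":0,"claw":-1},
    {"tx":0.006,"ty":0,"tz":-0.03,"twist":0,"claw":-1},
  ],
  squeeze=20,
)

```text
time: 14.5
eef_pos: [0.6804, -0.2296, 0.3143]
ee_rot: [-0.101, 0.076, 0.709, -0.694]
contact_force: [1.7, 0.2, -2.1]
width: 0.062
```

```bash
python3 -c "
from h import *
im=r.get_image('top');togo(c2w(.056,0,.25))
cv2.imwrite('pics/t9.png',cv2.resize(im[80:384,160:440],None,fx=2.5,fy=1.95))"
```

```text
t14.55 pos [ 0.6818 -0.2203  0.3147] togo tool xyz [ 0.1677  0.0788 -0.3456] twist 0.0054 tilt y-axis [-0.03   0.031 -0.999] w 0.0618 F [ 4.63  7.18 -1.63]
```

View pics/t9.png

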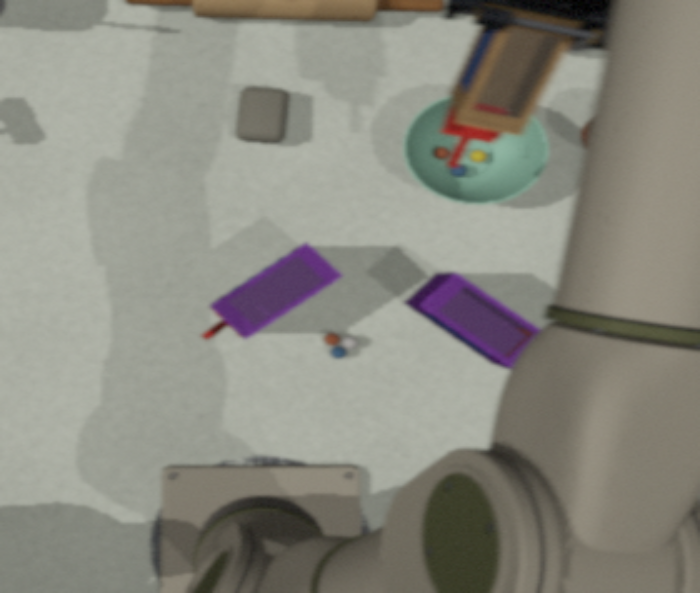

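```bash
python3 -c "
from h import *
P={14.07:[(400/3+180,455/3+80),(404/3+180,470/3+80),(428/3+180,447/3+80)],14.12:[(323/2.5+180,213/2.5+150),(331/2.5+180,228/2.5+150),(347/2.5+180,208/2.5+150)],14.5:[(333/2.5+160,339/1.95+80),(339/2.5+160,351/1.95+80),(349/2.5+160,343/1.95+80)]}
for t in P: print(t,[np.round(ray('top',p,.01)[:2],3) for p in P[t]])
"
```

```text
14.07 [array([ 0.368, -0.149]), array([ 0.353, -0.153]), array([ 0.376, -0.177])]
14.12 [array([ 0.358, -0.137]), array([ 0.34 , -0.146]), array([ 0.363, -0.166])]
14.5 [array([ 0.303, -0.089]), array([ 0.285, -0.096]), array([ 0.297, -0.108])]
```

```bash
python3 -c "
from h import *
s=r.observe();q=s['qpos'];p=s['eef_pos'];print(np.round(q,3),np.hypot(*p[:2]),p[2],q[1]+q[3]+q[5])
A=[];b=[]
for q2,q4,rr,z in [(.3329,1.4609,.6246,.2218),(.49,1.16,.698,.2623),(q[1],q[3],np.hypot(*p[:2]),p[2])]:
    A+=[[np.sin(q2),np.sin(q2+q4),0],[np.cos(q2),np.cos(q2+q4),1]];b+=[rr,z]
x,res,_,_=np.linalg.lstsq(np.array(A),np.array(b),rcond=None);print(x,np.array(A)@x-b)
L1,L2=x[:2];print('min dist',np.sqrt(L1**2+L2**2+2*L1*L2*np.cos(2.42)))
"
```

```text
[ 0.485  0.596 -0.424  0.929  0.208  1.692 -1.669] 0.7165480116887553 0.31472030212340274 3.216183346443364
[ 0.36396511  0.51975108 -0.01184025] [ 0.00121918 -0.00460542 -0.00858692  0.00587496  0.00688337 -0.00126955]
min dist 0.3443390753051751
```

apply_moves(
  plan=[
    {"tx":0.01,"ty":0,"tz":-0.035,"twist":0.003,"claw":-1},
    {"tx":0.012,"ty":0,"tz":-0.035,"twist":0,"claw":-1},
    {"tx":0.014,"ty":0,"tz":-0.035,"twist":0,"claw":-1},
    {"tx":0.016,"ty":0,"tz":-0.035,"twist":0,"claw":-1},
    {"tx":0.018,"ty":0,"tz":-0.035,"twist":0,"claw":-1},
    {"tx":0.018,"ty":0.01,"tz":-0.035,"twist":0,"claw":-1},
    {"tx":0.018,"ty":0.01,"tz":-0.035,"twist":0,"claw":-1},
    {"tx":0.018,"ty":0.01,"tz":-0.035,"twist":0,"claw":-1},
  ],
  squeeze=20,
)

```text
time: 15.22
eef_pos: [0.6291, 0.0839, 0.2956]
ee_rot: [-0.101, 0.08, 0.71, -0.693]
contact_force: [0.9, -0.4, -2.4]
width: 0.062
```

```bash
python3 -c "
from h import *
im=r.get_image('top');togo(c2w(.056,0,.25))
cv2.imwrite('pics/t10.png',cv2.resize(im[80:384,160:440],None,fx=2.5,fy=1.95))"
```

```text
t15.27 pos [0.6257 0.0949 0.2942] togo tool xyz [ 0.0384  0.0469 -0.0536] twist 0.0036 tilt y-axis [-0.029  0.032 -0.999] w 0.0617 F [-1.7  10.57 -2.86]
```

View pics/t10.png

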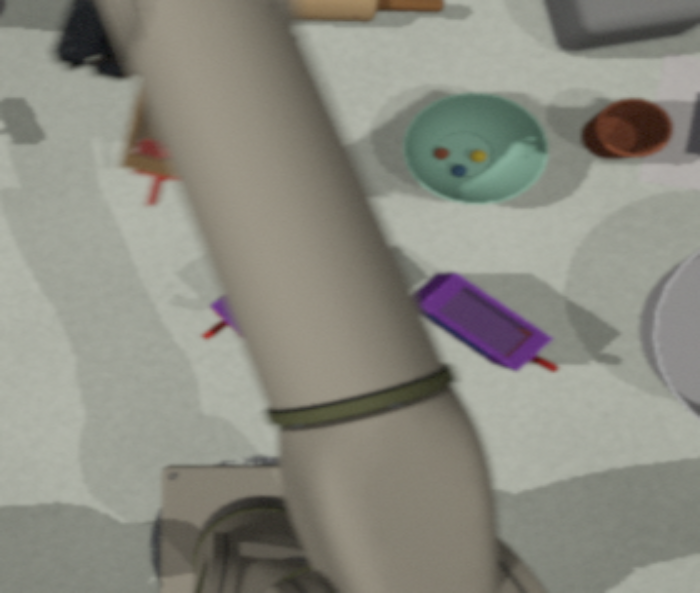

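apply_moves(
  plan=[
    {"tx":0.018,"ty":0.01,"tz":-0.02,"twist":0.003,"claw":-1},
    {"tx":0.018,"ty":0.015,"tz":-0.02,"twist":0,"claw":-1},
    {"tx":0,"ty":0.015,"tz":-0.01,"twist":0,"claw":-1},
    {"tx":0,"ty":0,"tz":0,"twist":0,"claw":-1},
  ],
  squeeze=20,
)

```text
time: 15.6
eef_pos: [0.5984, 0.161, 0.2558]
ee_rot: [-0.096, 0.073, 0.712, -0.692]
contact_force: [-0.1, -0.7, -2.7]
width: 0.0619
```

```bash
python3 -c "
from h import *
im=r.get_image('scene');togo(c2w(.056,0,.25))
cv2.imwrite('pics/s20.png',cv2.resize(im[80:280,120:380],None,fx=3,fy=3))"
```

```text
t15.65 pos [0.5988 0.1603 0.2576] togo tool xyz [-0.0021  0.0074  0.0024] twist 0.0095 tilt y-axis [-0.027  0.033 -0.999] w 0.0617 F [-0.36  0.86 -1.88]
```

View pics/s20.png

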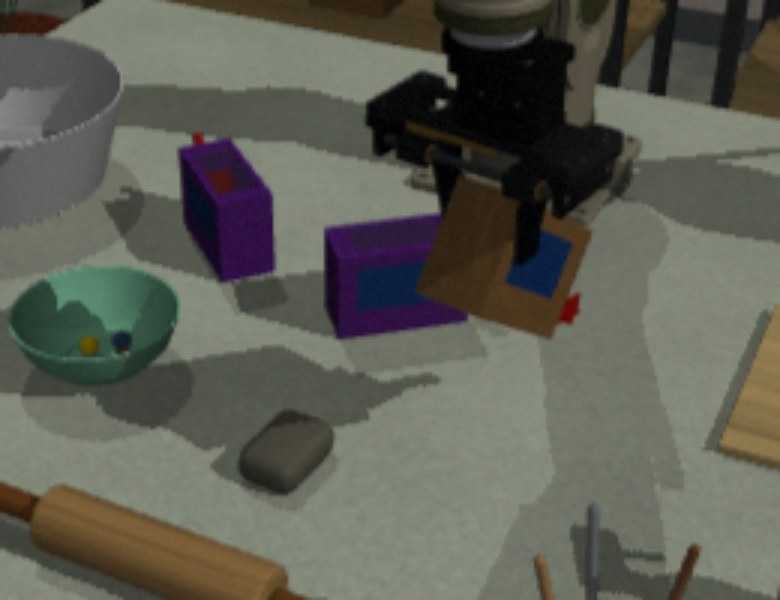

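apply_moves(
  plan=[
    {"tx":0,"ty":0.025,"tz":0,"twist":0.009,"claw":-1},
    {"tx":0,"ty":0.025,"tz":0,"twist":0,"claw":-1},
    {"tx":0,"ty":0.025,"tz":0,"twist":0,"claw":-1},
    {"tx":0,"ty":0.02,"tz":0,"twist":0,"claw":-1},
    {"tx":0,"ty":0.02,"tz":0,"twist":0,"claw":-1},
    {"tx":0,"ty":0.015,"tz":0,"twist":0,"claw":-1},
  ],
  squeeze=9,
)

```text
time: 16.15
eef_pos: [0.604, 0.1567, 0.1333]
ee_rot: [-0.096, 0.085, 0.712, -0.69]
contact_force: [0.1, 0.3, -1.7]
width: 0.0621
```

```bash
python3 -c "
from h import *
im=r.get_image('scene');togo(c2w(.056,0,.048))
cv2.imwrite('pics/s21.png',cv2.resize(im[80:280,120:380],None,fx=3,fy=3))
im=r.get_image('top');togo(c2w(.056,0,.048))
cv2.imwrite('pics/t21.png',cv2.resize(im[80:384,160:440],None,fx=2.5,fy=1.95))"
```

```text
t16.20 pos [0.603  0.1559 0.1305] togo tool xyz [0.0014 0.0826 0.0012] twist -0.0089 tilt y-axis [-0.015  0.032 -0.999] w 0.0624 F [-1.46 -1.31 -6.49]
t16.25 pos [0.6031 0.1563 0.1323] togo tool xyz [0.0014 0.0843 0.0017] twist -0.0086 tilt y-axis [-0.015  0.032 -0.999] w 0.0618 F [-0.96 -0.15 -2.02]
```

View pics/s21.png

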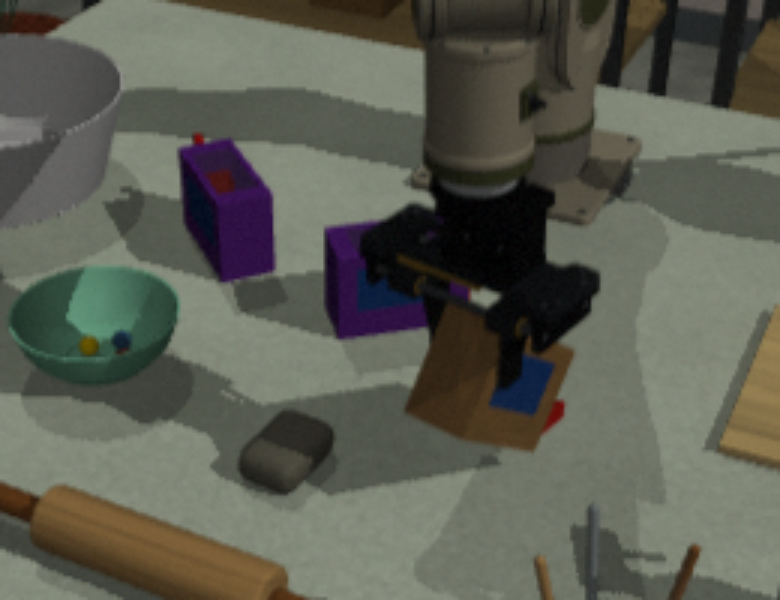

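View pics/t21.png

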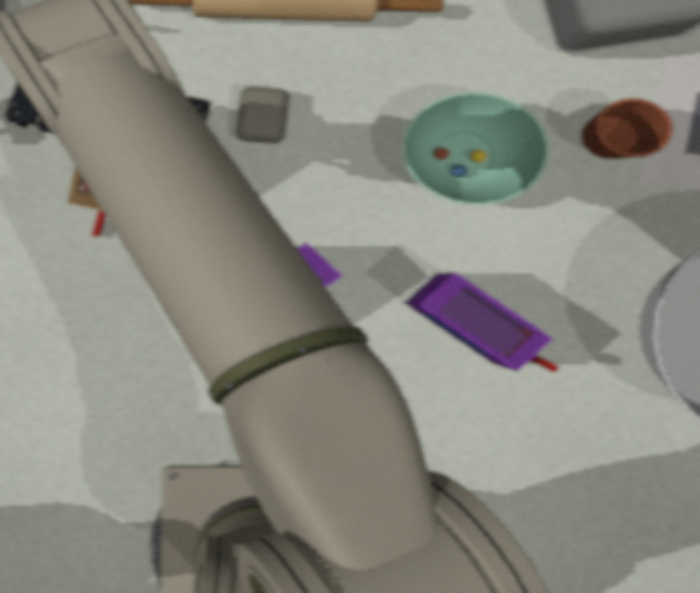

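apply_moves(
  plan=[
    {"tx":0,"ty":0.015,"tz":0,"twist":0,"claw":-1},
    {"tx":0,"ty":0.015,"tz":0,"twist":0,"claw":-1},
    {"tx":0,"ty":0.015,"tz":0,"twist":0,"claw":-1},
    {"tx":0,"ty":0.015,"tz":0,"twist":0,"claw":-1},
  ],
  squeeze=7,
)

```text
time: 16.58
eef_pos: [0.6134, 0.1555, 0.0828]
ee_rot: [-0.092, 0.094, 0.713, -0.689]
contact_force: [3.4, -1.2, 4.4]
width: 0.0622
```

```bash
python3 -c "
from h import *
im=r.get_image('scene');togo(c2w(.056,0,.048))
cv2.imwrite('pics/s22.png',cv2.resize(im[130:280,210:360],None,fx=4,fy=4))"
```

```text
t16.63 pos [0.6123 0.1551 0.0799] togo tool xyz [0.0123 0.0319 0.0017] twist -0.0144 tilt y-axis [ 0.004  0.034 -0.999] w 0.0620 F [ 0.36 -0.29  1.35]
```

View pics/s22.png

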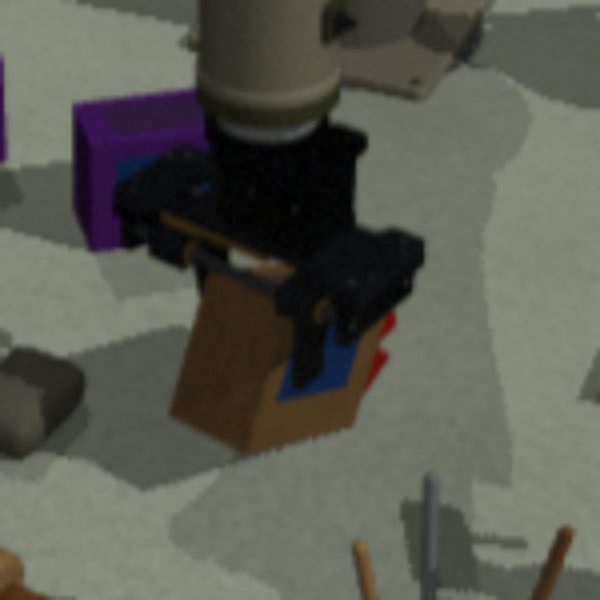

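apply_moves(
  plan=[
    {"tx":0,"ty":0.012,"tz":0,"twist":0,"claw":-1},
    {"tx":0,"ty":0.012,"tz":0,"twist":0,"claw":-1},
    {"tx":0,"ty":0.01,"tz":0,"twist":0,"claw":-1},
    {"tx":0,"ty":0.004,"tz":0,"twist":0,"claw":-1},
  ],
  squeeze=7,
)

```text
time: 16.97
eef_pos: [0.6179, 0.155, 0.0454]
ee_rot: [-0.091, 0.097, 0.713, -0.688]
contact_force: [1.5, 0.1, 1.7]
width: 0.0618
```

```bash
python3 -c "
from h import *
im=r.get_image('scene');togo(c2w(.056,0,.048))
cv2.imwrite('pics/s23.png',cv2.resize(im[130:280,210:360],None,fx=4,fy=4))"
```

```text
t17.02 pos [0.6177 0.155  0.045 ] togo tool xyz [ 0.0177 -0.0031  0.0019] twist -0.0172 tilt y-axis [ 0.013  0.034 -0.999] w 0.0618 F [-0.86 -0.61 -2.8 ]
```

View pics/s23.png

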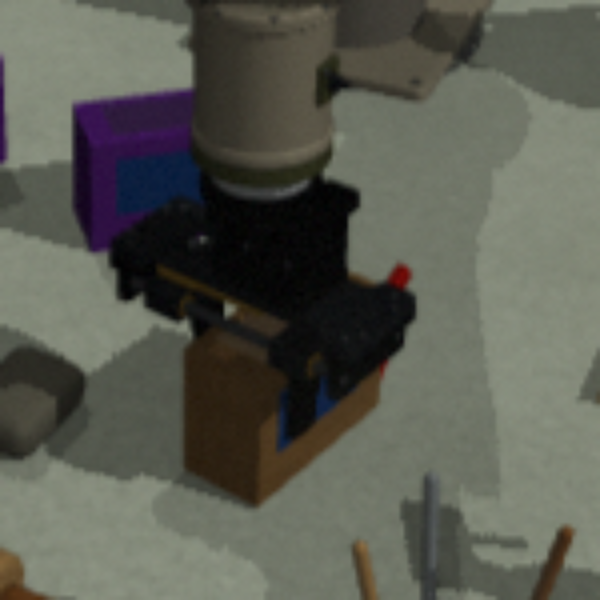

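apply_moves(
  plan=[
    {"tx":0,"ty":0,"tz":0,"twist":0,"claw":0.6},
    {"tx":0,"ty":0,"tz":0,"twist":0,"claw":1},
    {"tx":0,"ty":0,"tz":0,"twist":0,"claw":1},
    {"tx":0,"ty":0,"tz":0,"twist":0,"claw":1},
    {"tx":0,"ty":-0.02,"tz":0,"twist":0,"claw":1},
    {"tx":0,"ty":-0.035,"tz":0,"twist":0,"claw":1},
    {"tx":0,"ty":-0.035,"tz":0,"twist":0,"claw":1},
    {"tx":0,"ty":-0.035,"tz":0,"twist":0,"claw":1},
  ],
  squeeze=7,
)

```text
time: 17.68
eef_pos: [0.6103, 0.1504, 0.1663]
ee_rot: [-0.096, 0.09, 0.712, -0.69]
contact_force: [1.0, -0.0, -0.7]
width: 0.0865
```

```bash
python3 -c "
from h import *
togo(c2w(.056,0,.048))
im=r.get_image('scene')
cv2.imwrite('pics/s24.png',cv2.resize(im[80:280,120:380],None,fx=3,fy=3))
cv2.imwrite('pics/t24.png',cv2.resize(r.get_image('top')[80:384,160:440],None,fx=2.5,fy=1.95))
cv2.imwrite('pics/w24.png',r.get_image('wrist'));togo(c2w(.056,0,.048));print(np.round(r.observe()['qpos'],2))"
```

```text
t17.68 pos [0.6103 0.1504 0.1663] togo tool xyz [ 0.0103  0.1185 -0.0009] twist -0.015 tilt y-axis [-0.004  0.032 -0.999] w 0.0865 F [ 1.   -0.03 -0.7 ]
t17.83 pos [0.6127 0.1511 0.1688] togo tool xyz [0.0132 0.121  0.001 ] twist -0.0153 tilt y-axis [ 0.003  0.033 -0.999] w 0.0871 F [ 0.85 -0.12 -1.09]
[ 0.13  0.43 -0.56  1.5   0.2   1.26 -2.28]
```

View pics/s24.png

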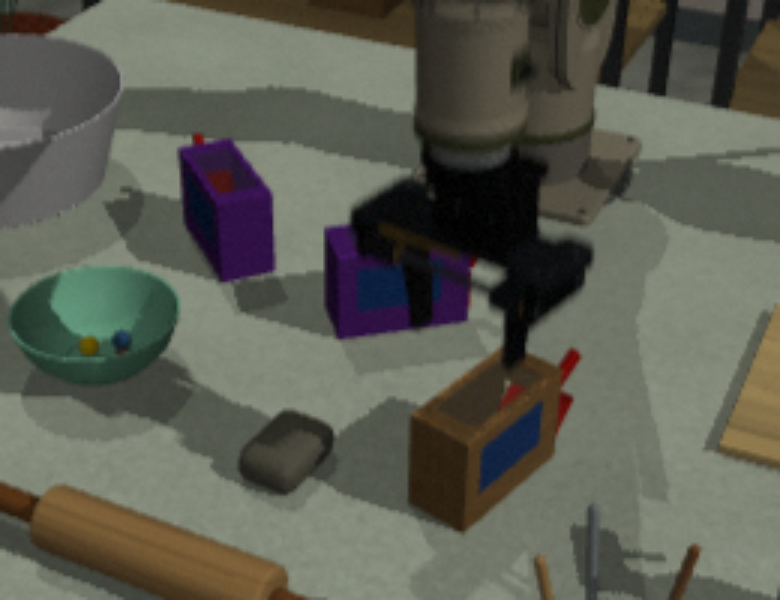

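View pics/t24.png

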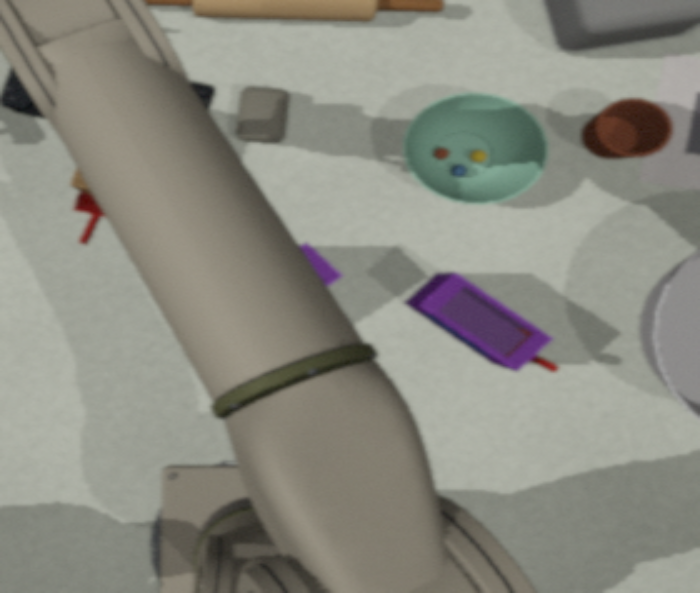

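View pics/w24.png

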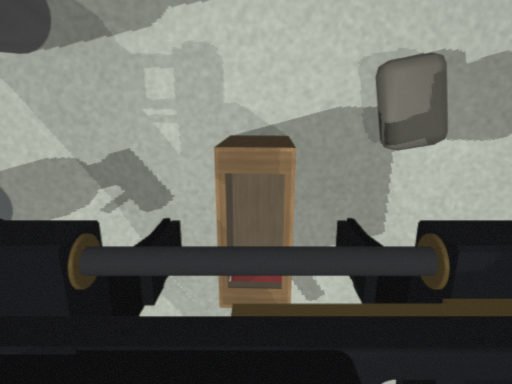

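apply_moves(
  plan=[
    {"tx":0.02,"ty":-0.01,"tz":0,"twist":-0.12,"claw":0.5},
    {"tx":0,"ty":-0.01,"tz":0,"twist":-0.12,"claw":0.5},
    {"tx":0,"ty":-0.01,"tz":0,"twist":-0.12,"claw":0.5},
    {"tx":0,"ty":0,"tz":0,"twist":-0.12,"claw":0.2},
    {"tx":0,"ty":0,"tz":0,"twist":-0.12,"claw":0},
    {"tx":0,"ty":0,"tz":0,"twist":-0.12,"claw":0},
    {"tx":0,"ty":0,"tz":0,"twist":-0.12,"claw":0},
    {"tx":0,"ty":0,"tz":0,"twist":-0.12,"claw":0},
  ],
  squeeze=7,
)

```text
time: 18.5
eef_pos: [0.5888, 0.1548, 0.1938]
ee_rot: [0.254, -0.249, 0.671, -0.65]
contact_force: [-0.7, -0.5, -0.8]
width: 0.0458
```

apply_moves(
  plan=[
    {"tx":0,"ty":0,"tz":0,"twist":-0.12,"claw":0},
    {"tx":0,"ty":0,"tz":0,"twist":-0.12,"claw":0},
    {"tx":0,"ty":0,"tz":0,"twist":-0.12,"claw":0},
    {"tx":0,"ty":0,"tz":0,"twist":-0.12,"claw":0},
    {"tx":0,"ty":0,"tz":0,"twist":-0.12,"claw":0},
    {"tx":0,"ty":0,"tz":0,"twist":-0.12,"claw":0},
    {"tx":0,"ty":0,"tz":0,"twist":-0.12,"claw":0},
    {"tx":0,"ty":0,"tz":0,"twist":-0.12,"claw":0},
  ],
  squeeze=7,
)

```text
time: 19.17
eef_pos: [0.5844, 0.154, 0.185]
ee_rot: [0.541, -0.534, 0.47, -0.449]
contact_force: [0.4, -0.3, 0.1]
width: 0.0433
```

```bash
python3 -c "
from h import *
togo([.45,-.05,.2],YAW+np.pi)
cv2.imwrite('pics/w25.png',r.get_image('wrist'))
cv2.imwrite('pics/t25.png',cv2.resize(r.get_image('top')[80:384,160:440],None,fx=2.5,fy=1.95))
togo([.45,-.05,.2],YAW+np.pi);print(np.round(r.observe()['qpos'],2),rot())"
```

```text
t19.17 pos [0.5844 0.154  0.185 ] togo tool xyz [ 0.1801 -0.0183 -0.1647] twist -1.1653 tilt y-axis [-0.016  0.027 -0.999] w 0.0433 F [ 0.43 -0.26  0.12]
t19.27 pos [0.5844 0.1538 0.1849] togo tool xyz [ 0.1805 -0.0184 -0.164 ] twist -1.1692 tilt y-axis [-0.017  0.027 -0.999] w 0.0435 F [-0.38 -1.48  0.27]
[ 0.38  0.47 -0.91  1.52  0.34  1.34 -0.41] [[ 0.15156211 -0.01695057  0.98830239]
 [-0.98800035  0.02748123  0.15198713]
 [-0.02973603 -0.99947859 -0.01258205]]
```

View pics/t25.png

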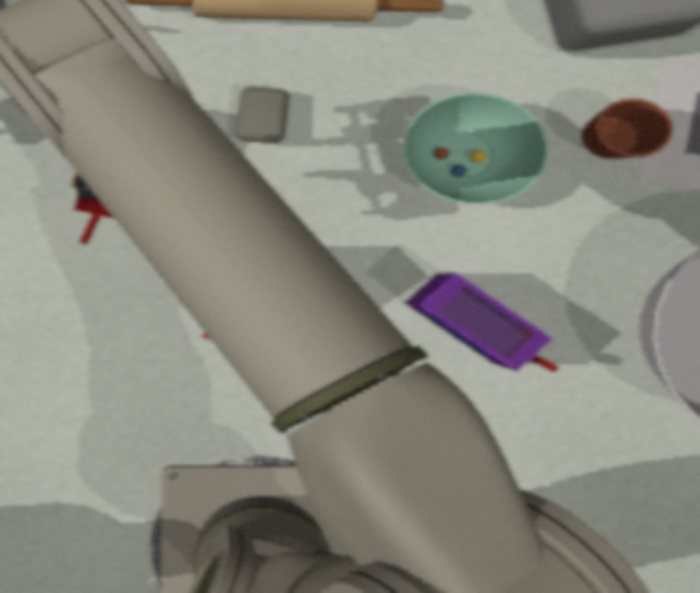

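```bash
cat >> h.py <<'E'
def plan(p,tw,n,cl):
    s=r.observe();M=rot();d=(np.array(p)-s["eef_pos"])/n
    for i in range(n):
        a=tw/n*i; Mi=M@R.from_rotvec([0,a,0]).as_matrix(); t=Mi.T@d
        print('{"tx": %.3f, "ty": %.3f, "tz": %.3f, "twist": %.3f, "claw": %g},'%(*t,tw/n,cl))
E
python3 -c "
from h import *
plan([.46,-.06,.23],-1.17,12,0)"
```

```text
{"tx": 0.016, "ty": -0.004, "tz": -0.013, "twist": -0.097, "claw": 0},
{"tx": 0.015, "ty": -0.004, "tz": -0.014, "twist": -0.097, "claw": 0},
{"tx": 0.013, "ty": -0.004, "tz": -0.016, "twist": -0.097, "claw": 0},
{"tx": 0.011, "ty": -0.004, "tz": -0.017, "twist": -0.097, "claw": 0},
{"tx": 0.010, "ty": -0.004, "tz": -0.018, "twist": -0.097, "claw": 0},
{"tx": 0.008, "ty": -0.004, "tz": -0.019, "twist": -0.097, "claw": 0},
{"tx": 0.006, "ty": -0.004, "tz": -0.020, "twist": -0.097, "claw": 0},
{"tx": 0.004, "ty": -0.004, "tz": -0.020, "twist": -0.097, "claw": 0},
{"tx": 0.002, "ty": -0.004, "tz": -0.020, "twist": -0.097, "claw": 0},
{"tx": 0.000, "ty": -0.004, "tz": -0.021, "twist": -0.097, "claw": 0},
{"tx": -0.002, "ty": -0.004, "tz": -0.020, "twist": -0.097, "claw": 0},
{"tx": -0.004, "ty": -0.004, "tz": -0.020, "twist": -0.097, "claw": 0},
```

apply_moves(
  plan=[
    {"tx":0.016,"ty":-0.005,"tz":-0.013,"twist":-0.1,"claw":0},
    {"tx":0.015,"ty":-0.005,"tz":-0.014,"twist":-0.1,"claw":0},
    {"tx":0.013,"ty":-0.005,"tz":-0.016,"twist":-0.1,"claw":0},
    {"tx":0.011,"ty":-0.005,"tz":-0.017,"twist":-0.1,"claw":0},
    {"tx":0.01,"ty":-0.005,"tz":-0.018,"twist":-0.1,"claw":0},
    {"tx":0.008,"ty":-0.005,"tz":-0.019,"twist":-0.1,"claw":0},
    {"tx":0.006,"ty":-0.005,"tz":-0.02,"twist":-0.1,"claw":0},
    {"tx":0.004,"ty":-0.005,"tz":-0.02,"twist":-0.1,"claw":0},
  ],
  squeeze=7,
)

```text
time: 19.93
eef_pos: [0.4963, 0.0107, 0.2175]
ee_rot: [0.681, -0.665, 0.227, -0.203]
contact_force: [0.1, -0.8, -0.4]
width: 0.0436
```

```bash
python3 -c "
from h import *
plan([.46,-.06,.23],-.4,5,0)
im=r.get_image('wrist');cv2.imwrite('pics/w26.png',im)
cv2.imwrite('pics/t26.png',cv2.resize(r.get_image('top')[80:384,160:440],None,fx=2.5,fy=1.95))
togo([.46,-.06,.23],YAW+np.pi);print(np.round(r.observe()['qpos'],2))"
```

```text
{"tx": 0.002, "ty": -0.003, "tz": -0.016, "twist": -0.080, "claw": 0},
{"tx": 0.001, "ty": -0.003, "tz": -0.016, "twist": -0.080, "claw": 0},
{"tx": -0.000, "ty": -0.003, "tz": -0.016, "twist": -0.080, "claw": 0},
{"tx": -0.002, "ty": -0.003, "tz": -0.016, "twist": -0.080, "claw": 0},
{"tx": -0.003, "ty": -0.003, "tz": -0.016, "twist": -0.080, "claw": 0},
t20.03 pos [0.4964 0.0079 0.2178] togo tool xyz [ 0.0096 -0.0133 -0.0762] twist -0.3752 tilt y-axis [-0.025  0.03  -0.999] w 0.0434 F [ 1.61 -0.23  0.05]
[ 0.94  0.22 -1.13  1.73  0.17  1.34  0.72]
```

View pics/w26.png

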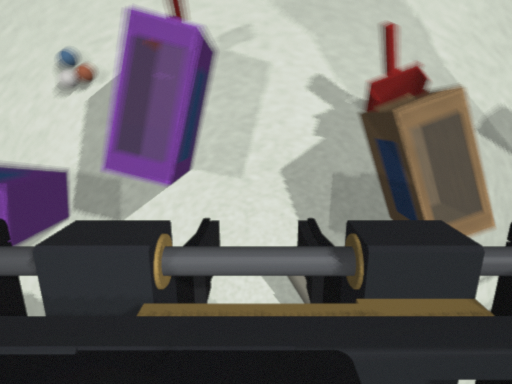

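View pics/t26.png

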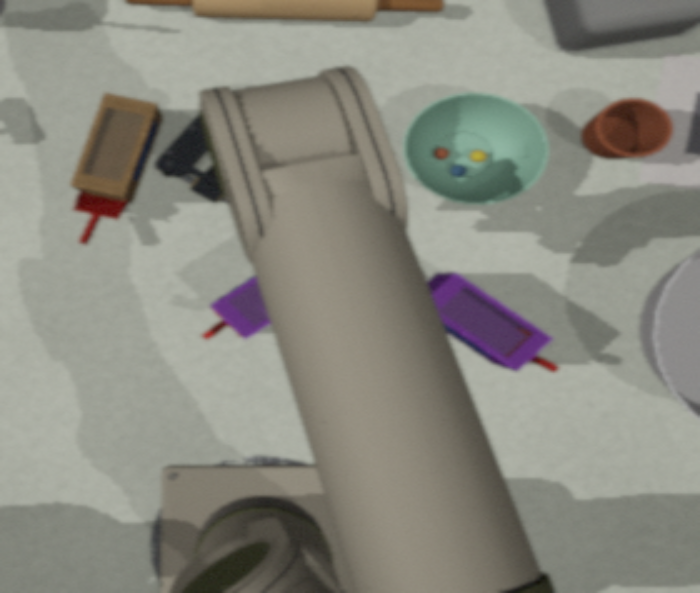

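```bash
python3 -c "
from h import *
for p in [(68,57),(86,72),(66,75)]: x=ray('wrist',p,.01); print(x,np.hypot(*x[:2]))"
```

```text
[ 0.26754878 -0.08402411  0.01      ] 0.2804325189488275
[ 0.29078503 -0.07860035  0.01      ] 0.3012207653340632
[ 0.28011842 -0.09893284  0.01      ] 0.297075809267728
```

```bash
python3 -c "
from h import *
f=lambda u,v:(u/2.5+160,v/1.95+80)
for n,l in {'p1':[(306,243),(340,272),(245,337),(211,303)],'p2':[(452,273),(412,303),(514,369),(549,339)]}.items():
    print(n,[np.round(ray('top',f(*p),.1)[:2],3) for p in l])
"
python3 - <<'E'
import cv2
im=cv2.imread('pics/top0.png');cv2.imwrite('pics/topzz.png',cv2.resize(im[190:290,230:400],None,fx=4.5,fy=4.5,interpolation=cv2.INTER_CUBIC))
E
```

```text
p1 [array([ 0.444, -0.051]), array([ 0.403, -0.088]), array([0.313, 0.017]), array([0.361, 0.054])]
p2 [array([ 0.402, -0.211]), array([ 0.36 , -0.166]), array([ 0.268, -0.276]), array([ 0.309, -0.315])]
```

View pics/topzz.png

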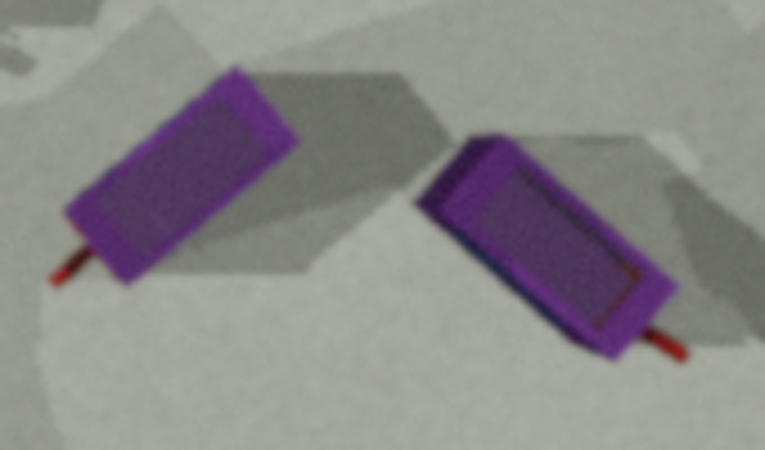

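```bash
python3 -c "
from h import *
print(rot()[:,2])
plan([.40,-.13,.21],1.4,12,0)"
```

```text
[0.5843834  0.81142506 0.00924136]
{"tx": 0.000, "ty": 0.001, "tz": -0.014, "twist": 0.117, "claw": 0},
{"tx": 0.002, "ty": 0.001, "tz": -0.014, "twist": 0.117, "claw": 0},
{"tx": 0.003, "ty": 0.001, "tz": -0.014, "twist": 0.117, "claw": 0},
{"tx": 0.005, "ty": 0.001, "tz": -0.013, "twist": 0.117, "claw": 0},
{"tx": 0.007, "ty": 0.001, "tz": -0.012, "twist": 0.117, "claw": 0},
{"tx": 0.008, "ty": 0.001, "tz": -0.012, "twist": 0.117, "claw": 0},
{"tx": 0.009, "ty": 0.001, "tz": -0.011, "twist": 0.117, "claw": 0},
{"tx": 0.010, "ty": 0.001, "tz": -0.009, "twist": 0.117, "claw": 0},
{"tx": 0.011, "ty": 0.001, "tz": -0.008, "twist": 0.117, "claw": 0},
{"tx": 0.012, "ty": 0.001, "tz": -0.007, "twist": 0.117, "claw": 0},
{"tx": 0.013, "ty": 0.001, "tz": -0.005, "twist": 0.117, "claw": 0},
{"tx": 0.014, "ty": 0.001, "tz": -0.004, "twist": 0.117, "claw": 0},
```

apply_moves(
  plan=[
    {"tx":0,"ty":0.001,"tz":-0.014,"twist":0.118,"claw":0},
    {"tx":0.002,"ty":0.001,"tz":-0.014,"twist":0.118,"claw":0},
    {"tx":0.003,"ty":0.001,"tz":-0.014,"twist":0.118,"claw":0},
    {"tx":0.005,"ty":0.001,"tz":-0.013,"twist":0.118,"claw":0},
    {"tx":0.007,"ty":0.001,"tz":-0.012,"twist":0.118,"claw":0},
    {"tx":0.008,"ty":0.001,"tz":-0.012,"twist":0.118,"claw":0},
    {"tx":0.009,"ty":0.001,"tz":-0.011,"twist":0.118,"claw":0},
    {"tx":0.01,"ty":0.001,"tz":-0.009,"twist":0.118,"claw":0},
  ],
  squeeze=7,
)

```text
time: 20.7
eef_pos: [0.4279, -0.0786, 0.2064]
ee_rot: [0.489, -0.484, 0.528, -0.499]
contact_force: [-0.3, -1.0, -0.9]
width: 0.0437
```

apply_moves(
  plan=[
    {"tx":0.011,"ty":0.001,"tz":-0.008,"twist":0.118,"claw":0},
    {"tx":0.012,"ty":0.001,"tz":-0.007,"twist":0.118,"claw":0},
    {"tx":0.013,"ty":0.001,"tz":-0.005,"twist":0.118,"claw":0},
    {"tx":0.014,"ty":0.001,"tz":-0.004,"twist":0.118,"claw":0},
  ],
  squeeze=7,
)

```text
time: 21.03
eef_pos: [0.3914, -0.1204, 0.2007]
ee_rot: [0.344, -0.345, 0.632, -0.603]
contact_force: [0.9, -0.3, -0.4]
width: 0.0433
```

```bash
cat > st.py <<'E'
from h import *
s=r.observe();M=rot();p=s['eef_pos'];print('t',s['time'],'p',np.round(p,4),'r',np.hypot(*p[:2]),'w',s['width'],'F',np.round(s['contact_force'],1));print('q',np.round(s['qpos'],2));print('x',np.round(M[:,0],3),'y',np.round(M[:,1],3),'z',np.round(M[:,2],3))
E
python3 st.py
```

```text
t 21.0333 p [ 0.3914 -0.1204  0.2007] r 0.40951441690517165 w 0.043269237528105915 F [ 0.9 -0.3 -0.4]
q [ 1.2  -0.1  -0.91  1.95 -0.11  1.28 -0.23]
x [-0.526 -0.85  -0.018] y [-0.022  0.035 -0.999] z [ 0.85  -0.525 -0.037]
```

apply_moves(
  plan=[
    {"tx":0,"ty":0,"tz":-0.02,"twist":0,"claw":0},
    {"tx":0,"ty":0,"tz":-0.02,"twist":0,"claw":0},
    {"tx":0,"ty":0,"tz":-0.02,"twist":0,"claw":0},
    {"tx":0,"ty":0,"tz":-0.02,"twist":0,"claw":0},
  ],
  squeeze=7,
)

```text
time: 21.37
eef_pos: [0.323, -0.077, 0.2025]
ee_rot: [0.333, -0.332, 0.64, -0.608]
contact_force: [-0.5, 0.9, 0.7]
width: 0.0438
```

```bash
python3 st.py
```

```text
t 21.3667 p [ 0.323  -0.077   0.2025] r 0.3320813390141866 w 0.043754627080650206 F [-0.5  0.9  0.7]
q [ 1.17 -0.37 -0.81  2.11 -0.31  1.34 -0.12]
x [-0.558 -0.83  -0.023] y [-0.019  0.041 -0.999] z [ 0.83  -0.557 -0.039]
```

apply_moves(
  plan=[
    {"tx":0.01,"ty":0.02,"tz":-0.015,"twist":0,"claw":0},
    {"tx":0.01,"ty":0.03,"tz":-0.015,"twist":0,"claw":0},
    {"tx":0,"ty":0.03,"tz":0,"twist":0,"claw":0},
  ],
  squeeze=7,
)

```text
time: 21.62
eef_pos: [0.2863, -0.0722, 0.1252]
ee_rot: [0.33, -0.325, 0.639, -0.614]
contact_force: [1.4, -0.0, 0.1]
width: 0.0438
```

```bash
python3 st.py; python3 -c "
from h import *
cv2.imwrite('pics/w30.png',r.get_image('wrist'))
cv2.imwrite('pics/s30.png',cv2.resize(r.get_image('scene')[60:260,120:380],None,fx=3,fy=3))"; python3 st.py
```

```text
t 21.6167 p [ 0.2863 -0.0722  0.1252] r 0.29528458705476496 w 0.04383639337083166 F [ 1.4 -0.   0.1]
q [ 1.14 -0.41 -0.81  2.3  -0.35  1.18 -0.1 ]
x [-0.571 -0.821 -0.021] y [-0.01   0.033 -0.999] z [ 0.821 -0.57  -0.028]
t 21.7167 p [ 0.2857 -0.071   0.1234] r 0.2943949790718626 w 0.04333102032422402 F [-1.3 -0.6  0.7]
q [ 1.14 -0.4  -0.82  2.3  -0.35  1.17 -0.1 ]
x [-0.569 -0.822 -0.022] y [-0.015  0.038 -0.999] z [ 0.822 -0.568 -0.034]
```

View pics/w30.png

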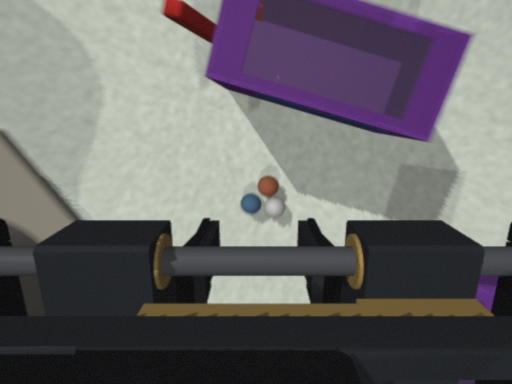

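View pics/s30.png

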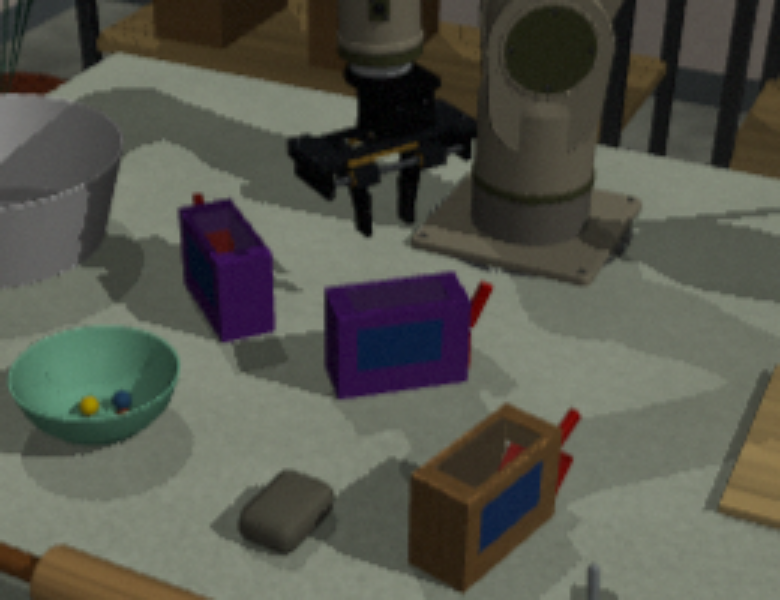

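```bash
cat > bd.py <<'E'
import sys
from h import *
M=rot();s=r.observe()
for a in sys.argv[1:]:
    p=ray('wrist',eval(a),.01);t=M.T@(p-s['eef_pos']);print(np.round(p,4),'r',round(np.hypot(*p[:2]),3),'tool',np.round(t,4))
E
python3 bd.py 268,186 251,203 275,207
```

```text
[ 0.2914 -0.0702  0.01  ] r 0.3 tool [-0.0014  0.1133  0.0081]
[ 0.2694 -0.0747  0.01  ] r 0.28 tool [ 0.0149  0.1134 -0.0074]
[ 0.2856 -0.0903  0.01  ] r 0.3 tool [0.0185 0.1126 0.0147]
```

apply_moves(
  plan=[
    {"tx":-0.005,"ty":0.01,"tz":0.008,"twist":0,"claw":0.35},
    {"tx":0,"ty":0.02,"tz":0,"twist":0,"claw":0.35},
    {"tx":0,"ty":0.02,"tz":0,"twist":0,"claw":0.35},
    {"tx":0,"ty":0.015,"tz":0,"twist":0,"claw":0.35},
    {"tx":0,"ty":0,"tz":0,"twist":0,"claw":0.35},
  ],
  squeeze=7,
)

```text
time: 22.13
eef_pos: [0.3012, -0.0676, 0.0626]
ee_rot: [0.328, -0.321, 0.642, -0.615]
contact_force: [-1.8, 0.2, 0.3]
width: 0.058
```

```bash
python3 -c "
from h import *
im=r.get_image('wrist')
cv2.imwrite('pics/w31.png',im)"; python3 st.py;python3 -c "
from h import *
s=r.observe();print(rot().T@(np.array([.2914,-.0702,.01])-s['eef_pos']))"
```

```text
t 22.1833 p [ 0.3019 -0.0677  0.0638] r 0.30939490007811565 w 0.05791816409289443 F [-0.4  0.7  0.3]
q [ 1.18 -0.24 -0.95  2.34 -0.28  0.98 -0.21]
x [-0.579 -0.815 -0.027] y [-0.008  0.038 -0.999] z [ 0.815 -0.579 -0.028]
[ 0.00951153  0.05371531 -0.0056064 ]
```

View pics/w31.png

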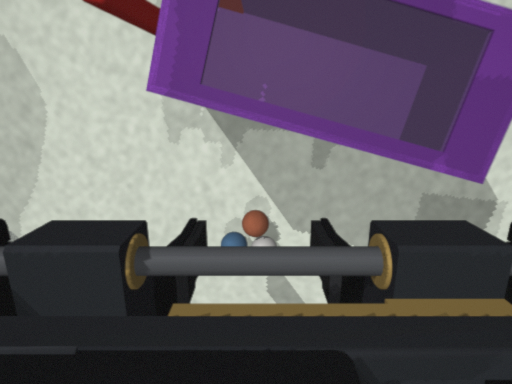

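```bash
python3 bd.py 255,223 234,243 263,244
```

```text
[ 0.2923 -0.0733  0.01  ] r 0.301 tool [ 0.0115  0.0536 -0.0031]
[ 0.2702 -0.0772  0.01  ] r 0.281 tool [ 0.0274  0.0536 -0.0188]
[ 0.2876 -0.0901  0.01  ] r 0.301 tool [0.0279 0.053  0.0028]
```

apply_moves(
  plan=[
    {"tx":0.008,"ty":0.008,"tz":-0.003,"twist":0,"claw":0.35},
    {"tx":0,"ty":0.015,"tz":0,"twist":0,"claw":0.35},
    {"tx":0,"ty":0.015,"tz":0,"twist":0,"claw":0.35},
    {"tx":0,"ty":0,"tz":0,"twist":0,"claw":0.35},
  ],
  squeeze=7,
)

```text
time: 22.52
eef_pos: [0.2978, -0.0735, 0.0288]
ee_rot: [0.328, -0.318, 0.64, -0.618]
contact_force: [-0.4, -0.4, -0.0]
width: 0.0585
```

```bash
python3 st.py;python3 -c "
from h import *
s=r.observe();print(rot().T@(np.array([.2918,-.0722,.01])-s['eef_pos']))"
```

```text
t 22.5167 p [ 0.2978 -0.0735  0.0288] r 0.3067502101079755 w 0.05851961207299232 F [-0.4 -0.4 -0. ]
q [ 1.21 -0.15 -1.    2.38 -0.21  0.86 -0.27]
x [-0.583 -0.812 -0.027] y [-0.002  0.035 -0.999] z [ 0.812 -0.583 -0.022]
[ 0.0029716   0.01888059 -0.0052285 ]
```

apply_moves(
  plan=[
    {"tx":-0.001,"ty":0.012,"tz":-0.006,"twist":0,"claw":0.35},
    {"tx":0,"ty":0.01,"tz":0,"twist":0,"claw":0.35},
    {"tx":0,"ty":0,"tz":0,"twist":0,"claw":0.35},
  ],
  squeeze=7,
)

```text
time: 22.77
eef_pos: [0.2946, -0.07, 0.0091]
ee_rot: [0.327, -0.316, 0.64, -0.619]
contact_force: [0.7, 0.8, -0.6]
width: 0.0585
```

```bash
python3 -c "
from h import *
im=r.get_image('wrist')
cv2.imwrite('pics/w32.png',im)"; python3 st.py;python3 -c "
from h import *
s=r.observe();print(rot().T@(np.array([.2918,-.0722,.01])-s['eef_pos']))"
```

```text
t 22.8167 p [ 0.2949 -0.07    0.0097] r 0.3030912983019009 w 0.058597695814055564 F [ 0.3 -0.8 -0.3]
q [ 1.23 -0.1  -1.05  2.41 -0.17  0.8  -0.32]
x [-0.586 -0.81  -0.027] y [-0.     0.033 -0.999] z [ 0.81  -0.586 -0.02 ]
[ 0.00359234 -0.0003744  -0.00122567]
```

View pics/w32.png

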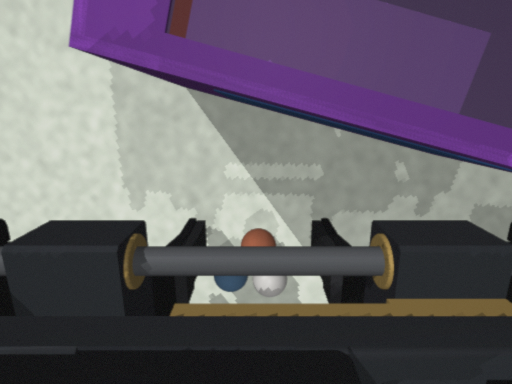

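apply_moves(
  plan=[
    {"tx":0,"ty":0.007,"tz":0,"twist":0,"claw":0.35},
    {"tx":0,"ty":0,"tz":0,"twist":0,"claw":-0.3},
  ],
  squeeze=5,
)

```text
time: 22.98
eef_pos: [0.2958, -0.0709, 0.0045]
ee_rot: [0.327, -0.316, 0.64, -0.62]
contact_force: [0.5, -0.7, -0.5]
width: 0.0568
```

```bash
python3 st.py
```

```text
t 22.9833 p [ 0.2958 -0.0709  0.0045] r 0.30415568236317875 w 0.05676038387940353 F [ 0.5 -0.7 -0.5]
q [ 1.25 -0.08 -1.07  2.41 -0.14  0.78 -0.35]
x [-0.587 -0.809 -0.026] y [ 0.001  0.032 -0.999] z [ 0.81  -0.587 -0.018]
```

apply_moves(
  plan=[
    {"tx":0,"ty":0,"tz":0,"twist":0,"claw":-1},
    {"tx":0,"ty":0,"tz":0,"twist":0,"claw":-1},
    {"tx":0,"ty":0,"tz":0,"twist":0,"claw":-1},
    {"tx":0,"ty":0,"tz":0,"twist":0,"claw":-1},
    {"tx":0,"ty":0,"tz":0,"twist":0,"claw":-1},
  ],
  squeeze=5,
)

```text
time: 23.4
eef_pos: [0.2975, -0.0723, 0.0076]
ee_rot: [0.326, -0.315, 0.639, -0.621]
contact_force: [0.2, 0.8, -0.2]
width: 0.0265
```

```bash
python3 -c "
from h import *
im=r.get_image('wrist')
cv2.imwrite('pics/w33.png',im)"; python3 st.py
```

```text
t 23.45 p [ 0.2975 -0.0723  0.0076] r 0.3061265394673083 w 0.022644657761407016 F [ 0.2 -0.6 -0.1]
q [ 1.25 -0.09 -1.07  2.4  -0.15  0.79 -0.34]
x [-0.588 -0.808 -0.025] y [ 0.003  0.029 -1.   ] z [ 0.809 -0.588 -0.015]
```

View pics/w33.png

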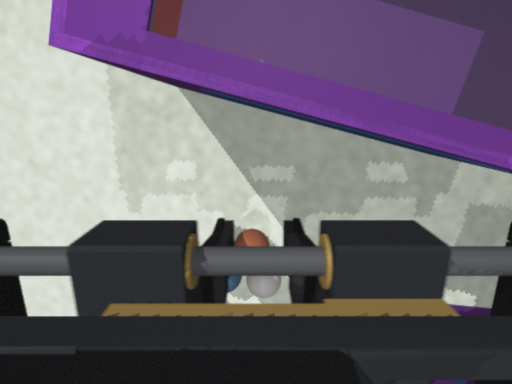

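apply_moves(
  plan=[
    {"tx":0,"ty":0.003,"tz":0,"twist":0,"claw":-1},
    {"tx":0,"ty":0,"tz":0,"twist":0,"claw":-1},
    {"tx":0,"ty":0,"tz":0,"twist":0,"claw":-1},
  ],
  squeeze=6,
)

```text
time: 23.7
eef_pos: [0.2979, -0.0723, 0.0046]
ee_rot: [0.327, -0.315, 0.639, -0.622]
contact_force: [-0.1, -0.2, 1.8]
width: 0.0192
```

```bash
python3 st.py
```

```text
t 23.7 p [ 0.2979 -0.0723  0.0046] r 0.3065105518155422 w 0.019153189827094932 F [-0.1 -0.2  1.8]
q [ 1.26 -0.07 -1.08  2.41 -0.13  0.78 -0.35]
x [-0.588 -0.808 -0.025] y [ 0.003  0.029 -1.   ] z [ 0.809 -0.588 -0.014]
```

apply_moves(
  plan=[
    {"tx":0,"ty":-0.01,"tz":0,"twist":0,"claw":-1},
    {"tx":0,"ty":-0.03,"tz":0,"twist":0,"claw":-1},
    {"tx":0,"ty":-0.04,"tz":0,"twist":0,"claw":-1},
    {"tx":0,"ty":-0.04,"tz":0.005,"twist":0,"claw":-1},
    {"tx":0,"ty":-0.015,"tz":0.03,"twist":0,"claw":-1},
    {"tx":0,"ty":0,"tz":0.035,"twist":0,"claw":-1},
    {"tx":0,"ty":0,"tz":0.035,"twist":0,"claw":-1},
  ],
  squeeze=8,
)

```text
time: 24.28
eef_pos: [0.3803, -0.1383, 0.1458]
ee_rot: [0.325, -0.318, 0.634, -0.625]
contact_force: [-0.1, 0.5, -0.0]
width: 0.0186
```

```bash
python3 -c "
from h import *
im=r.get_image('wrist')
cv2.imwrite('pics/w34.png',im);im=r.get_image('top')
cv2.imwrite('pics/t34.png',cv2.resize(im[80:384,160:440],None,fx=2.5,fy=1.95))"; python3 st.py;python3 -c "
from h import *
togo([*B,.12])"
```

```text
t 24.3833 p [ 0.3817 -0.1386  0.1436] r 0.40605275575787436 w 0.018797358671705167 F [-0.   0.4 -0.6]
q [ 1.33 -0.07 -1.02  2.05 -0.09  1.13 -0.27]
x [-0.587 -0.809 -0.025] y [ 0.003  0.028 -1.   ] z [ 0.81  -0.587 -0.014]
t24.38 pos [ 0.3817 -0.1386  0.1436] togo tool xyz [-0.0306  0.0212  0.2314] twist 1.1927 tilt y-axis [ 0.003  0.028 -1.   ] w 0.0188 F [-0.    0.43 -0.62]
```

View pics/w34.png

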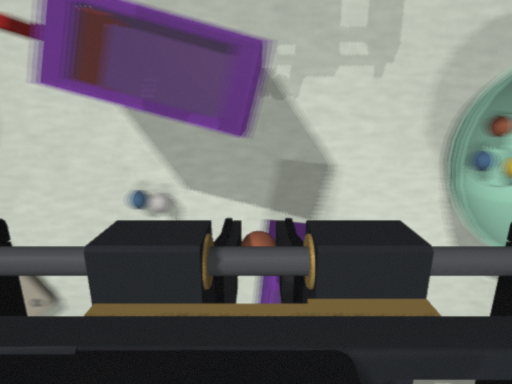

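View pics/t34.png

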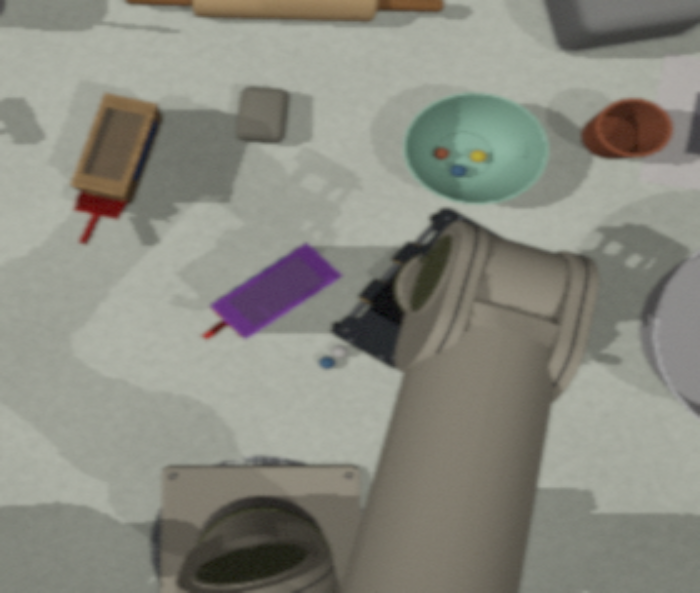

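apply_moves(
  plan=[
    {"tx":-0.004,"ty":0,"tz":0.034,"twist":0,"claw":-1},
    {"tx":-0.004,"ty":0,"tz":0.034,"twist":0,"claw":-1},
    {"tx":-0.004,"ty":0,"tz":0.034,"twist":0,"claw":-1},
    {"tx":-0.004,"ty":0,"tz":0.034,"twist":0,"claw":-1},
    {"tx":-0.004,"ty":0,"tz":0.034,"twist":0,"claw":-1},
    {"tx":-0.004,"ty":0,"tz":0.03,"twist":0,"claw":-1},
    {"tx":-0.004,"ty":0,"tz":0.02,"twist":0,"claw":-1},
  ],
  squeeze=8,
)

```text
time: 24.97
eef_pos: [0.573, -0.2477, 0.1363]
ee_rot: [0.32, -0.319, 0.638, -0.623]
contact_force: [-0.4, 0.8, 0.9]
width: 0.0188
```

```bash
python3 st.py;python3 -c "
from h import *
togo([*B,.055])"
```

```text
t 24.9667 p [ 0.573  -0.2477  0.1363] r 0.6242593812589171 w 0.0187913983745517 F [-0.4  0.8  0.9]
q [ 1.01  0.57 -0.91  1.52  0.44  1.29 -0.59]
x [-0.591 -0.807 -0.011] y [-0.009  0.02  -1.   ] z [ 0.807 -0.591 -0.019]
t24.97 pos [ 0.573  -0.2477  0.1363] togo tool xyz [-0.0064  0.0812  0.0136] twist 1.1878 tilt y-axis [-0.009  0.02  -1.   ] w 0.0188 F [-0.4   0.76  0.88]
```

apply_moves(
  plan=[
    {"tx":-0.006,"ty":0.02,"tz":0.006,"twist":0,"claw":-1},
    {"tx":0,"ty":0.03,"tz":0,"twist":0,"claw":-1},
    {"tx":0,"ty":0.025,"tz":0,"twist":0,"claw":-1},
    {"tx":0,"ty":0,"tz":0,"twist":0,"claw":-0.5},
    {"tx":0,"ty":0,"tz":0,"twist":0,"claw":-0.4},
    {"tx":0,"ty":0,"tz":0,"twist":0,"claw":-0.4},
  ],
  squeeze=5,
)

```text
time: 25.47
eef_pos: [0.5833, -0.2442, 0.0562]
ee_rot: [0.32, -0.32, 0.641, -0.62]
contact_force: [-1.2, -0.4, -0.1]
width: 0.0249
```

```bash
python3 st.py;python3 -c "
from h import *
cv2.imwrite('pics/w35.png',r.get_image('wrist'));cv2.imwrite('pics/t35.png',cv2.resize(r.get_image('top')[80:384,160:440],None,fx=2.5,fy=1.95))"
```

```text
t 25.4667 p [ 0.5833 -0.2442  0.0562] r 0.632308200699072 w 0.024863292128009036 F [-1.2 -0.4 -0.1]
q [ 0.96  0.66 -0.86  1.56  0.51  1.18 -0.63]
x [-0.59  -0.807 -0.013] y [-0.012  0.026 -1.   ] z [ 0.807 -0.59  -0.025]
```

View pics/w35.png

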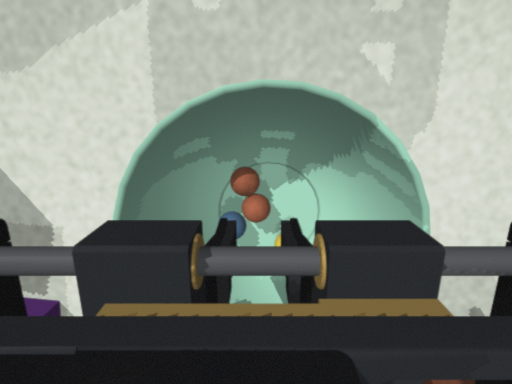

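View pics/t35.png

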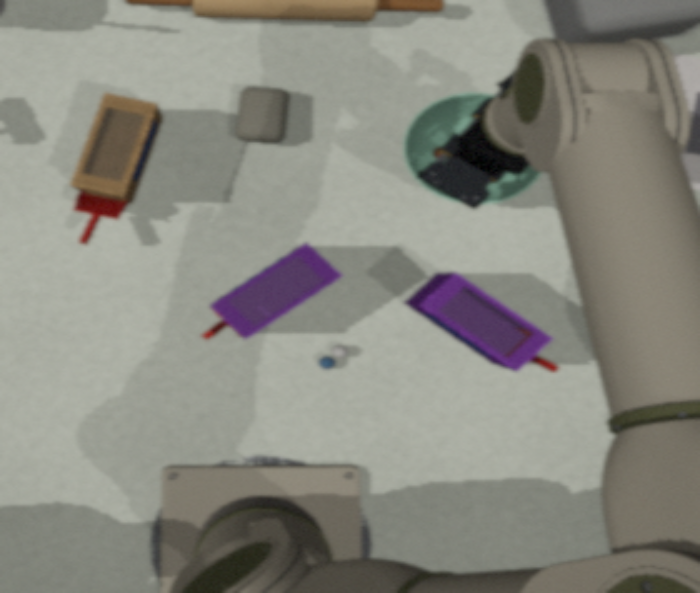

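apply_moves(
  plan=[
    {"tx":0,"ty":-0.03,"tz":0,"twist":0,"claw":-0.4},
    {"tx":0,"ty":-0.035,"tz":0,"twist":0,"claw":-0.3},
    {"tx":0,"ty":-0.03,"tz":0,"twist":0,"claw":0},
    {"tx":0.002,"ty":0,"tz":-0.03,"twist":0,"claw":1},
    {"tx":0.005,"ty":0,"tz":-0.035,"twist":0,"claw":1},
    {"tx":0.005,"ty":0,"tz":-0.035,"twist":0,"claw":1},
    {"tx":0.005,"ty":0,"tz":-0.035,"twist":0,"claw":1},
    {"tx":0.005,"ty":0,"tz":-0.035,"twist":0,"claw":1},
  ],
  squeeze=5,
)

```text
time: 26.23
eef_pos: [0.4378, -0.1642, 0.1688]
ee_rot: [0.323, -0.315, 0.636, -0.626]
contact_force: [0.7, -0.5, 2.5]
width: 0.0623
```

apply_moves(
  plan=[
    {"tx":0.005,"ty":0,"tz":-0.035,"twist":0,"claw":1},
    {"tx":0,"ty":0,"tz":-0.035,"twist":0,"claw":1},
    {"tx":0,"ty":0,"tz":-0.03,"twist":0,"claw":1},
    {"tx":0,"ty":0,"tz":-0.015,"twist":0,"claw":1},
    {"tx":0,"ty":0,"tz":0,"twist":0,"claw":1},
  ],
  squeeze=5,
)

```text
time: 26.65
eef_pos: [0.347, -0.1036, 0.1715]
ee_rot: [0.321, -0.318, 0.631, -0.63]
contact_force: [0.5, -0.4, -0.6]
width: 0.0859
```

```bash
python3 st.py;python3 -c "
from h import *
cv2.imwrite('pics/w36.png',r.get_image('wrist'))"; python3 st.py
```

```text
t 26.65 p [ 0.347  -0.1036  0.1715] r 0.3621178058662425 w 0.08585154763008963 F [ 0.5 -0.4 -0.6]
q [ 1.38 -0.33 -1.01  2.11 -0.3   1.23 -0.13]
x [-0.592 -0.806 -0.004] y [ 0.003  0.003 -1.   ] z [ 0.806 -0.592  0.   ]
t 26.7 p [ 0.348  -0.1042  0.1718] r 0.3632854139113984 w 0.0860812414365239 F [ 0.6  0.8 -0.1]
q [ 1.38 -0.33 -1.01  2.11 -0.3   1.22 -0.13]
x [-0.592 -0.806 -0.004] y [ 0.003  0.003 -1.   ] z [ 0.806 -0.592  0.001]
```

View pics/w36.png

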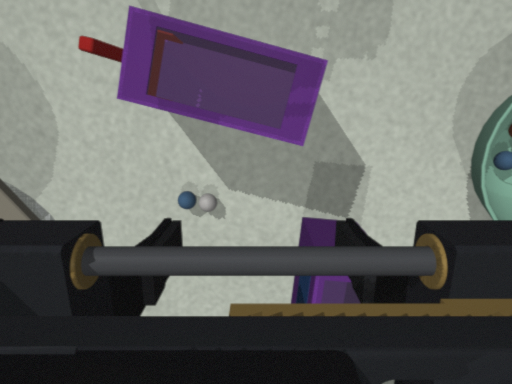

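```bash
python3 bd.py 187,200 207,203
```

```text
[ 0.27   -0.0791  0.01  ] r 0.281 tool [ 0.0266  0.1616 -0.0779]
[ 0.2854 -0.0945  0.01  ] r 0.301 tool [ 0.03    0.1616 -0.0564]
```

apply_moves(
  plan=[
    {"tx":0.009,"ty":0.02,"tz":-0.017,"twist":0,"claw":1},
    {"tx":0.009,"ty":0.02,"tz":-0.017,"twist":0,"claw":1},
    {"tx":0.009,"ty":0.02,"tz":-0.017,"twist":0,"claw":1},
    {"tx":0,"ty":0.02,"tz":0,"twist":0,"claw":1},
    {"tx":0,"ty":0.015,"tz":0,"twist":0,"claw":1},
    {"tx":0,"ty":0,"tz":0,"twist":0,"claw":1},
  ],
  squeeze=5,
)

```text
time: 27.2
eef_pos: [0.2963, -0.0977, 0.0773]
ee_rot: [-0.324, 0.32, -0.625, 0.634]
contact_force: [-0.4, -0.7, 0.3]
width: 0.0868
```

```bash
python3 -c "
from h import *
cv2.imwrite('pics/w37.png',r.get_image('wrist'))"; python3 st.py
```

```text
t 27.25 p [ 0.2971 -0.0978  0.0785] r 0.31278246606937143 w 0.08718043543807927 F [-0.1 -0.3  0.7]
q [ 1.35 -0.35 -1.01  2.34 -0.35  1.01 -0.08]
x [-0.586 -0.81  -0.   ] y [ 0.012 -0.008 -1.   ] z [ 0.81  -0.586  0.014]
```

View pics/w37.png

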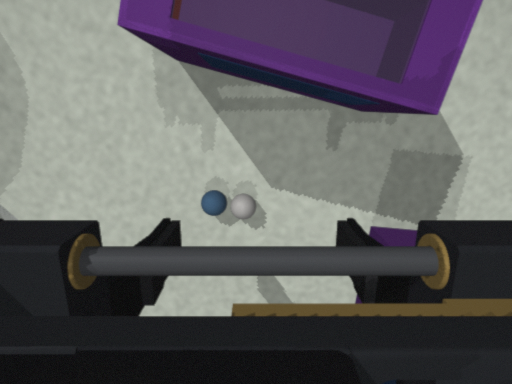

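```bash
python3 bd.py 213,203 242,207
```

```text
[ 0.2687 -0.078   0.01  ] r 0.28 tool [ 0.0006  0.068  -0.0356]
[ 0.2848 -0.0937  0.01  ] r 0.3 tool [ 0.004   0.0683 -0.0134]
```

apply_moves(
  plan=[
    {"tx":0.001,"ty":0.015,"tz":-0.006,"twist":0,"claw":1},
    {"tx":0,"ty":0.015,"tz":0,"twist":0,"claw":1},
    {"tx":0,"ty":0.01,"tz":0,"twist":0,"claw":1},
    {"tx":0,"ty":0,"tz":0,"twist":0,"claw":1},
  ],
  squeeze=5,
)

```text
time: 27.58
eef_pos: [0.2985, -0.096, 0.0421]
ee_rot: [-0.327, 0.318, -0.623, 0.635]
contact_force: [-0.7, 0.4, 0.5]
width: 0.0868
```

```bash
python3 st.py; python3 -c "
from h import *
s=r.observe();print(rot().T@(np.array([.269,-.0782,.01])-s['eef_pos']))"
```

```text
t 27.5833 p [ 0.2985 -0.096   0.0421] r 0.3135493448978685 w 0.08677112078304293 F [-0.7  0.4  0.5]
q [ 1.39 -0.26 -1.11  2.38 -0.29  0.88 -0.14]
x [-0.583 -0.812 -0.004] y [ 0.019 -0.009 -1.   ] z [ 0.812 -0.583  0.02 ]
[ 0.00281287  0.03133535 -0.03500039]
```

apply_moves(
  plan=[
    {"tx":0.002,"ty":0.005,"tz":-0.008,"twist":0,"claw":1},
    {"tx":0,"ty":0.012,"tz":-0.003,"twist":0,"claw":1},
    {"tx":0,"ty":0,"tz":0,"twist":0,"claw":1},
  ],
  squeeze=5,
)

```text
time: 27.83
eef_pos: [0.2911, -0.0914, 0.027]
ee_rot: [-0.329, 0.317, -0.623, 0.635]
contact_force: [-1.2, -0.4, 0.3]
width: 0.087
```

```bash
python3 -c "
from h import *
cv2.imwrite('pics/w38.png',r.get_image('wrist'))"; python3 st.py; python3 -c "
from h import *
s=r.observe();print(rot().T@(np.array([.269,-.0782,.01])-s['eef_pos']))"
```

```text
t 27.8833 p [ 0.2916 -0.0916  0.0278] r 0.30565106172410395 w 0.08726825449519461 F [0.  0.7 0.8]
q [ 1.4  -0.25 -1.13  2.41 -0.3   0.84 -0.14]
x [-0.582 -0.813 -0.006] y [ 0.023 -0.008 -1.   ] z [ 0.813 -0.582  0.023]
[ 0.00240423  0.01715212 -0.02657709]
```

View pics/w38.png

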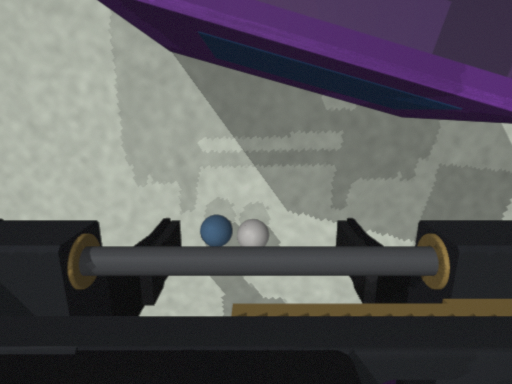

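apply_moves(
  plan=[
    {"tx":0.001,"ty":0.012,"tz":-0.001,"twist":0,"claw":1},
    {"tx":0,"ty":0.01,"tz":-0.001,"twist":0,"claw":1},
    {"tx":0,"ty":0,"tz":0,"twist":0,"claw":1},
  ],
  squeeze=5,
)

```text
time: 28.13
eef_pos: [0.2942, -0.0922, 0.0083]
ee_rot: [-0.33, 0.319, -0.622, 0.635]
contact_force: [-0.4, -1.3, -0.3]
width: 0.0868
```

```bash
python3 -c "
from h import *
cv2.imwrite('pics/w39.png',r.get_image('wrist'))"; python3 st.py; python3 -c "
from h import *
s=r.observe();print(rot().T@(np.array([.269,-.0782,.01])-s['eef_pos']))"
```

```text
t 28.1833 p [ 0.2944 -0.0925  0.0089] r 0.3085608971222277 w 0.08721620081459353 F [0.4 0.3 0.2]
q [ 1.63 -0.24 -1.35  2.41 -0.32  0.78 -0.11]
x [-0.58  -0.815 -0.004] y [ 0.022 -0.011 -1.   ] z [ 0.814 -0.58   0.024]
[ 0.00301879 -0.00177159 -0.02893905]
```

View pics/w39.png

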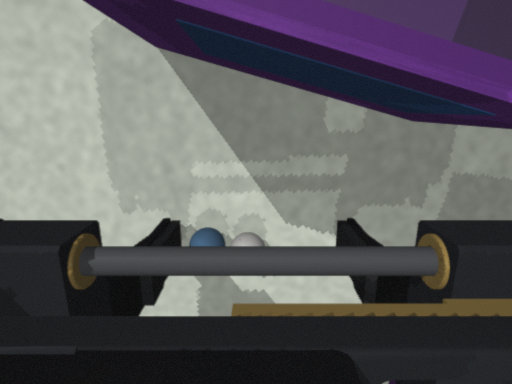

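apply_moves(
  plan=[
    {"tx":0.002,"ty":0,"tz":0.006,"twist":0,"claw":1},
    {"tx":0,"ty":0,"tz":0.008,"twist":0,"claw":1},
    {"tx":0,"ty":0.001,"tz":0.008,"twist":0,"claw":1},
    {"tx":0,"ty":0.001,"tz":0.008,"twist":0,"claw":1},
    {"tx":0,"ty":0.001,"tz":0.008,"twist":0,"claw":1},
    {"tx":0,"ty":0,"tz":0.008,"twist":0,"claw":1},
  ],
  squeeze=5,
)

```text
time: 28.68
eef_pos: [0.33, -0.128, 0.0099]
ee_rot: [-0.322, 0.321, -0.62, 0.639]
contact_force: [-0.2, 1.1, 0.3]
width: 0.0868
```

```bash
python3 -c "
from h import *
cv2.imwrite('pics/w40.png',r.get_image('wrist'))"; python3 st.py
```

```text
t 28.7333 p [ 0.3314 -0.1287  0.0103] r 0.35553901908678137 w 0.08687530809402114 F [ 0.4 -1.8  0.5]
q [ 1.61  0.15 -1.38  2.31  0.23  0.8  -0.56]
x [-0.586 -0.81   0.01 ] y [ 0.016 -0.024 -1.   ] z [ 0.81  -0.586  0.027]
```

View pics/w40.png

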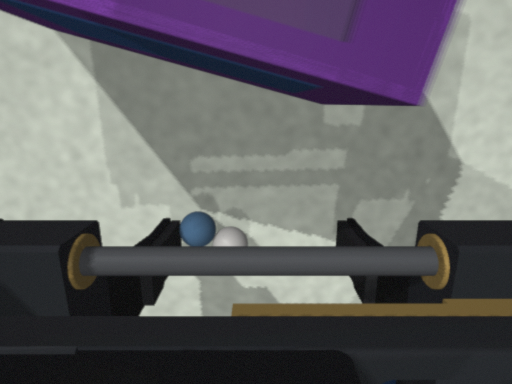

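```bash
python3 bd.py 198,229 231,241
```

```text
[ 0.3073 -0.104   0.01  ] r 0.324 tool [-0.0058 -0.0006 -0.034 ]
[ 0.3175 -0.1206  0.01  ] r 0.34 tool [ 0.0016 -0.0001 -0.016 ]
```

apply_moves(
  plan=[
    {"tx":-0.005,"ty":0.002,"tz":0.006,"twist":-0.06,"claw":1},
    {"tx":-0.005,"ty":0.001,"tz":0.008,"twist":-0.06,"claw":1},
    {"tx":-0.004,"ty":0.001,"tz":0.008,"twist":-0.06,"claw":1},
    {"tx":-0.004,"ty":0.001,"tz":0.008,"twist":-0.06,"claw":1},
  ],
  squeeze=5,
)

```text
time: 29.07
eef_pos: [0.3644, -0.1305, 0.005]
ee_rot: [-0.392, 0.4, -0.577, 0.594]
contact_force: [-0.1, -0.8, 0.4]
width: 0.0869
```

```bash
python3 -c "
from h import *
cv2.imwrite('pics/w41.png',r.get_image('wrist'))"; python3 st.py
```

```text
t 29.1167 p [ 0.3661 -0.1304  0.0053] r 0.38867981628552645 w 0.087256363063267 F [ 0.9 -0.3  1.4]
q [ 1.42  0.32 -1.28  2.23  0.44  0.85 -0.52]
x [-0.368 -0.93   0.022] y [ 0.007 -0.027 -1.   ] z [ 0.93  -0.367  0.016]
```

View pics/w41.png

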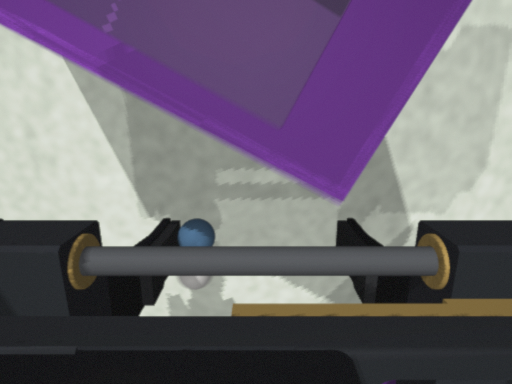

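```bash
python3 bd.py 196,236 193,278; python3 -c "
from h import *
p=ray('wrist',(340,200),.1);s=r.observe();print(p,rot().T@(p-s['eef_pos']))"
```

```text
[ 0.3359 -0.1141  0.01  ] r 0.355 tool [-0.0039 -0.0054 -0.0341]
[ 0.3236 -0.1369  0.01  ] r 0.351 tool [ 0.0218 -0.0048 -0.0372]
[ 0.40071686 -0.08634878  0.1       ] [-0.05155954 -0.09564374  0.01746405]
```

apply_moves(
  plan=[
    {"tx":-0.005,"ty":0,"tz":0,"twist":0,"claw":0.6},
    {"tx":0,"ty":0,"tz":0,"twist":0,"claw":0.2},
    {"tx":0,"ty":0,"tz":0,"twist":0,"claw":-0.2},
    {"tx":0,"ty":0,"tz":0,"twist":0,"claw":-0.4},
  ],
  squeeze=5,
)

```text
time: 29.45
eef_pos: [0.3665, -0.1251, 0.0053]
ee_rot: [-0.392, 0.402, -0.577, 0.594]
contact_force: [0.0, 0.4, 0.3]
width: 0.0682
```

```bash
python3 -c "
from h import *
cv2.imwrite('pics/w42.png',r.get_image('wrist'))"; python3 st.py
```

```text
t 29.5 p [ 0.3664 -0.1252  0.0053] r 0.3872281130900242 w 0.06394544431761841 F [-0.7  0.4  0.1]
q [ 1.41  0.32 -1.28  2.23  0.44  0.86 -0.54]
x [-0.371 -0.928  0.026] y [ 0.002 -0.029 -1.   ] z [ 0.929 -0.37   0.012]
```

View pics/w42.png

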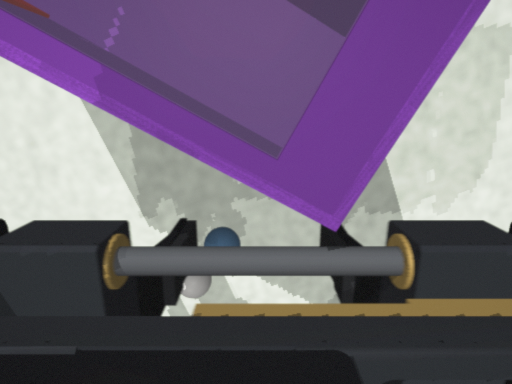

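apply_moves(
  plan=[
    {"tx":0,"ty":0,"tz":0,"twist":0,"claw":-0.6},
    {"tx":0,"ty":0,"tz":0,"twist":0,"claw":-1},
    {"tx":0,"ty":0,"tz":0,"twist":0,"claw":-1},
    {"tx":0,"ty":0,"tz":0,"twist":0,"claw":-1},
    {"tx":0,"ty":0,"tz":0,"twist":0,"claw":-1},
    {"tx":0,"ty":0,"tz":0,"twist":0,"claw":-1},
  ],
  squeeze=6,
)

```text
time: 30.0
eef_pos: [0.3651, -0.1265, 0.0054]
ee_rot: [-0.39, 0.401, -0.577, 0.595]
contact_force: [0.4, 0.7, 0.6]
width: 0.0243
```

```bash
python3 -c "
from h import *
cv2.imwrite('pics/w43.png',r.get_image('wrist'))"; python3 st.py
```

```text
t 30.05 p [ 0.3651 -0.1265  0.0054] r 0.3863815151376949 w 0.020531651157404854 F [-0.4  0.1 -0.2]
q [ 1.41  0.31 -1.28  2.23  0.44  0.86 -0.54]
x [-0.374 -0.927  0.028] y [ 0.001 -0.031 -1.   ] z [ 0.927 -0.374  0.012]
```

View pics/w43.png

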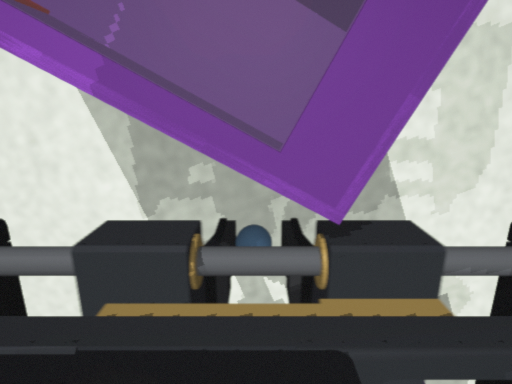

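Nearly gripped; close fully and lift.

apply_moves(
  plan=[
    {"tx":0,"ty":0,"tz":0,"twist":0,"claw":-1},
    {"tx":0,"ty":0,"tz":0,"twist":0,"claw":-1},
    {"tx":0,"ty":-0.01,"tz":0,"twist":0,"claw":-1},
    {"tx":0,"ty":-0.03,"tz":0,"twist":0,"claw":-1},
    {"tx":0,"ty":-0.04,"tz":0,"twist":0,"claw":-1},
    {"tx":0,"ty":-0.04,"tz":0,"twist":0,"claw":-1},
    {"tx":0,"ty":-0.02,"tz":0,"twist":0,"claw":-1},
    {"tx":0,"ty":0,"tz":0,"twist":0,"claw":-1},
  ],
  squeeze=8,
)

```text
time: 30.72
eef_pos: [0.3595, -0.1262, 0.1071]
ee_rot: [-0.383, 0.405, -0.58, 0.593]
contact_force: [0.7, -1.1, -0.4]
width: 0.0188
```

```bash
python3 -c "
from h import *
cv2.imwrite('pics/w44.png',r.get_image('wrist'))"; python3 st.py;python3 -c "
from h import *
togo([*B,.13])"
```

```text
t 30.7667 p [ 0.3583 -0.1266  0.1055] r 0.38002223864417056 w 0.019003943123803366 F [-0.  -0.4 -0.8]
q [ 1.66 -0.18 -1.35  2.15 -0.16  1.05  0.01]
x [-0.379 -0.925  0.036] y [-0.017 -0.032 -0.999] z [ 0.925 -0.379 -0.004]
t30.77 pos [ 0.3583 -0.1266  0.1055] togo tool xyz [ 0.0274 -0.0245  0.2579] twist 1.4309 tilt y-axis [-0.017 -0.032 -0.999] w 0.0190 F [-0.04 -0.36 -0.76]
```

View pics/w44.png

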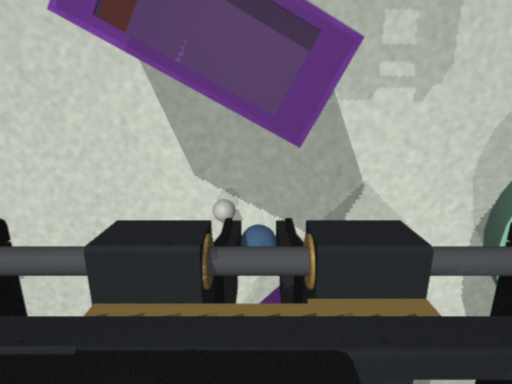

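```bash
python3 bd.py 223,210
```

```text
[ 0.3218 -0.1324  0.01  ] r 0.348 tool [ 0.0157  0.0963 -0.0312]
```

apply_moves(
  plan=[
    {"tx":0,"ty":-0.035,"tz":0,"twist":0,"claw":-1},
    {"tx":0.003,"ty":-0.005,"tz":0.03,"twist":0,"claw":-1},
    {"tx":0.004,"ty":0,"tz":0.035,"twist":0,"claw":-1},
    {"tx":0.004,"ty":0,"tz":0.035,"twist":0,"claw":-1},
    {"tx":0.004,"ty":0,"tz":0.035,"twist":0,"claw":-1},
    {"tx":0.004,"ty":0,"tz":0.035,"twist":0,"claw":-1},
    {"tx":0.004,"ty":0,"tz":0.035,"twist":0,"claw":-1},
    {"tx":0.004,"ty":0,"tz":0.03,"twist":0,"claw":-1},
  ],
  squeeze=8,
)

```text
time: 31.43
eef_pos: [0.5123, -0.2271, 0.1383]
ee_rot: [-0.362, 0.418, -0.58, 0.598]
contact_force: [0.2, 0.5, 1.5]
width: 0.0191
```

```bash
python3 st.py;python3 -c "
from h import *
togo([*B,.055])"
```

```text
t 31.4333 p [ 0.5123 -0.2271  0.1383] r 0.5603578171005227 w 0.01912247867077065 F [0.2 0.5 1.5]
q [ 1.18  0.53 -1.15  1.68  0.56  1.33 -0.49]
x [-0.388 -0.918  0.08 ] y [-0.053 -0.064 -0.997] z [ 0.92  -0.391 -0.024]
t31.43 pos [ 0.5123 -0.2271  0.1383] togo tool xyz [-0.0156  0.0805  0.0793] twist 1.4176 tilt y-axis [-0.053 -0.064 -0.997] w 0.0191 F [0.2  0.53 1.48]
```

apply_moves(
  plan=[
    {"tx":-0.006,"ty":0,"tz":0.03,"twist":0,"claw":-1},
    {"tx":-0.006,"ty":0,"tz":0.03,"twist":0,"claw":-1},
    {"tx":0,"ty":0.015,"tz":0.012,"twist":0,"claw":-1},
    {"tx":0,"ty":0.03,"tz":0,"twist":0,"claw":-1},
    {"tx":0,"ty":0.03,"tz":0,"twist":0,"claw":-1},
    {"tx":0,"ty":0,"tz":0,"twist":0,"claw":-1},
  ],
  squeeze=8,
)

```text
time: 31.93
eef_pos: [0.5862, -0.2477, 0.0351]
ee_rot: [-0.359, 0.418, -0.588, 0.592]
contact_force: [-1.0, -0.9, -1.1]
width: 0.0189
```

```bash
python3 st.py;python3 -c "
from h import *
togo([*B,.055])"
```

```text
t 31.9333 p [ 0.5862 -0.2477  0.0351] r 0.6363690568402058 w 0.018903414129068027 F [-1.  -0.9 -1.1]
q [ 0.97  0.78 -0.99  1.54  0.73  1.27 -0.56]
x [-0.391 -0.917  0.073] y [-0.066 -0.051 -0.997] z [ 0.918 -0.395 -0.041]
t31.93 pos [ 0.5862 -0.2477  0.0351] togo tool xyz [ 0.0023 -0.0198  0.0005] twist 1.4135 tilt y-axis [-0.066 -0.051 -0.997] w 0.0189 F [-1.01 -0.91 -1.12]
```

apply_moves(
  plan=[
    {"tx":0,"ty":-0.005,"tz":0,"twist":0,"claw":-0.5},
    {"tx":0,"ty":0,"tz":0,"twist":0,"claw":-0.4},
    {"tx":0,"ty":0,"tz":0,"twist":0,"claw":-0.4},
    {"tx":0,"ty":-0.015,"tz":0,"twist":0,"claw":-0.4},
    {"tx":0,"ty":-0.03,"tz":0,"twist":0,"claw":-0.4},
    {"tx":0,"ty":-0.035,"tz":0,"twist":0,"claw":-0.3},
    {"tx":0,"ty":-0.03,"tz":-0.01,"twist":0,"claw":0},
    {"tx":0,"ty":-0.005,"tz":-0.03,"twist":0,"claw":0.3},
  ],
  squeeze=5,
)

```text
time: 32.6
eef_pos: [0.5603, -0.2238, 0.1663]
ee_rot: [-0.361, 0.417, -0.588, 0.591]
contact_force: [1.3, -0.3, 1.3]
width: 0.037
```

```bash
python3 -c "
from h import *
cv2.imwrite('pics/w45.png',r.get_image('wrist'));cv2.imwrite('pics/t45.png',cv2.resize(r.get_image('top')[80:384,160:440],None,fx=2.5,fy=1.95))
s=cv2.imwrite('pics/s45.png',cv2.resize(r.get_image('scene')[80:280,90:350],None,fx=3,fy=3))"; python3 st.py;python3 -c "
from h import *
togo([.34,-.13,.15])"
```

```text
t 32.75 p [ 0.5564 -0.2233  0.1629] r 0.5995694320211616 w 0.048332050184910345 F [ 0.2 -1.3 -0.4]
q [ 1.06  0.6  -1.11  1.52  0.58  1.43 -0.51]
x [-0.39  -0.918  0.072] y [-0.07  -0.049 -0.996] z [ 0.918 -0.394 -0.045]
t32.75 pos [ 0.5564 -0.2233  0.1629] togo tool xyz [-0.0021  0.0235 -0.2349] twist 1.4147 tilt y-axis [-0.07  -0.049 -0.996] w 0.0483 F [ 0.25 -1.26 -0.37]
```

View pics/w45.png

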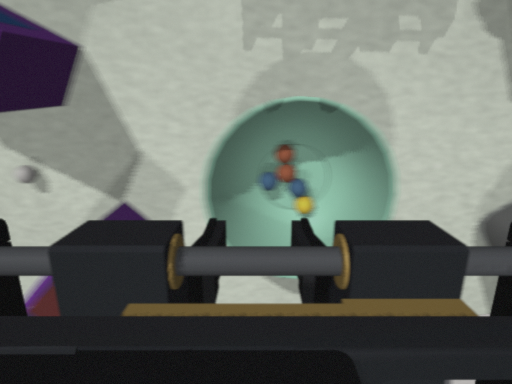

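View pics/t45.png

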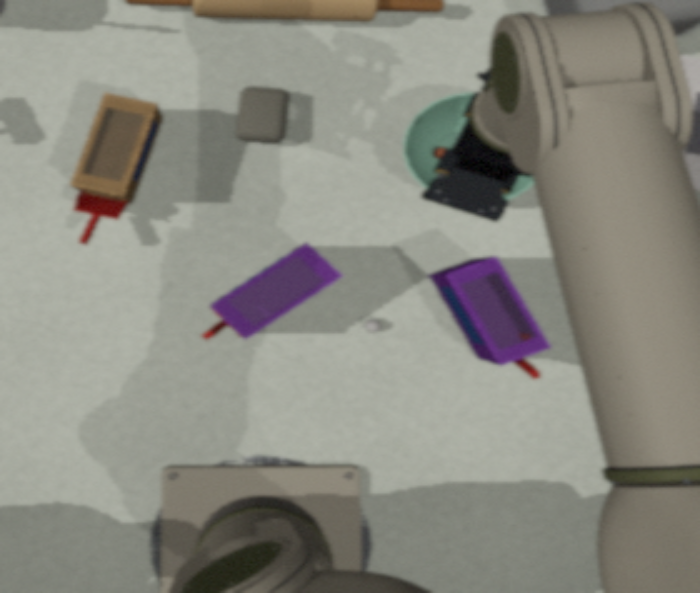

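```bash
python3 -c "
from h import *
p=ray('top',(368/2.5+160,325/1.95+80),.01);print(p);togo([p[0],p[1],.13])
p2=[ray('top',(u/2.5+160,v/1.95+80),.1) for u,v in [(437,275),(500,260),(549,348),(490,362)]];print(np.round(p2,3))"
```

```text
[ 0.32380099 -0.13043046  0.01      ]
t32.75 pos [ 0.5564 -0.2233  0.1629] togo tool xyz [ 0.0031  0.0445 -0.2487] twist 1.4147 tilt y-axis [-0.07  -0.049 -0.996] w 0.0483 F [ 0.25 -1.26 -0.37]
[[ 0.399 -0.195  0.1  ]
 [ 0.42  -0.265  0.1  ]
 [ 0.297 -0.315  0.1  ]
 [ 0.278 -0.25   0.1  ]]
```

apply_moves(
  plan=[
    {"tx":0,"ty":0,"tz":-0.035,"twist":0,"claw":0.2},
    {"tx":0,"ty":0,"tz":-0.035,"twist":0,"claw":0.2},
    {"tx":0,"ty":0,"tz":-0.035,"twist":0,"claw":0.2},
    {"tx":0,"ty":0,"tz":-0.035,"twist":0,"claw":0.2},
    {"tx":0,"ty":0,"tz":-0.035,"twist":0,"claw":0.2},
    {"tx":0,"ty":0,"tz":-0.025,"twist":0,"claw":0.2},
    {"tx":0,"ty":0,"tz":-0.015,"twist":0,"claw":0.2},
    {"tx":0,"ty":0,"tz":0,"twist":0,"claw":0.2},
  ],
  squeeze=5,
)

```text
time: 33.42
eef_pos: [0.3785, -0.1454, 0.1776]
ee_rot: [-0.359, 0.422, -0.586, 0.591]
contact_force: [0.1, 0.5, 0.7]
width: 0.0523
```

```bash
python3 -c "
from h import *
cv2.imwrite('pics/w46.png',r.get_image('wrist'))"; python3 st.py
```

```text
t 33.4667 p [ 0.379  -0.1467  0.1777] r 0.40642645245553555 w 0.05184485849667484 F [ 0.3 -0.4  0.4]
q [ 1.69 -0.13 -1.37  1.97 -0.05  1.25 -0.06]
x [-0.388 -0.918  0.077] y [-0.07  -0.054 -0.996] z [ 0.919 -0.392 -0.044]
```

View pics/w46.png

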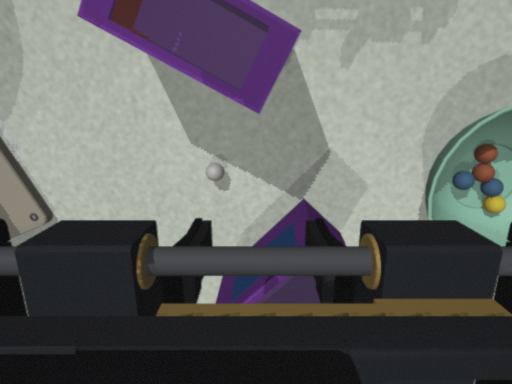

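```bash
python3 bd.py 215,172
```

```text
[ 0.3245 -0.1347  0.01  ] r 0.351 tool [-0.0027  0.1702 -0.0475]
```

```bash
python3 -c "
from h import *
M=rot()
plan([.3245-M[0,1]*.0,-.1347,.10],-.33,5,.2)"
```

```text
{"tx": 0.001, "ty": 0.016, "tz": -0.010, "twist": -0.066, "claw": 0.2},
{"tx": 0.000, "ty": 0.016, "tz": -0.010, "twist": -0.066, "claw": 0.2},
{"tx": -0.001, "ty": 0.016, "tz": -0.010, "twist": -0.066, "claw": 0.2},
{"tx": -0.001, "ty": 0.016, "tz": -0.010, "twist": -0.066, "claw": 0.2},
{"tx": -0.002, "ty": 0.016, "tz": -0.010, "twist": -0.066, "claw": 0.2},
```

apply_moves(
  plan=[
    {"tx":0.001,"ty":0.016,"tz":-0.01,"twist":-0.066,"claw":0.1},
    {"tx":0,"ty":0.016,"tz":-0.01,"twist":-0.066,"claw":0.1},
    {"tx":-0.001,"ty":0.016,"tz":-0.01,"twist":-0.066,"claw":0.1},
    {"tx":-0.001,"ty":0.016,"tz":-0.01,"twist":-0.066,"claw":0.1},
    {"tx":-0.002,"ty":0.016,"tz":-0.01,"twist":-0.066,"claw":0.1},
    {"tx":0,"ty":0,"tz":0,"twist":0,"claw":0.1},
  ],
  squeeze=5,
)

```text
time: 33.97
eef_pos: [0.3306, -0.1358, 0.1004]
ee_rot: [0.457, -0.515, 0.515, -0.51]
contact_force: [-1.4, 0.5, -1.2]
width: 0.0481
```

```bash
python3 -c "
from h import *
cv2.imwrite('pics/w47.png',r.get_image('wrist'))"; python3 st.py
```

```text
t 34.0167 p [ 0.3324 -0.1361  0.1019] r 0.3591733069629984 w 0.04780285129258819 F [ 0.9  0.6 -0.5]
q [ 1.55 -0.16 -1.24  2.17 -0.1   1.07  0.32]
x [-0.055 -0.997  0.055] y [-0.063 -0.052 -0.997] z [ 0.996 -0.058 -0.06 ]
```

View pics/w47.png

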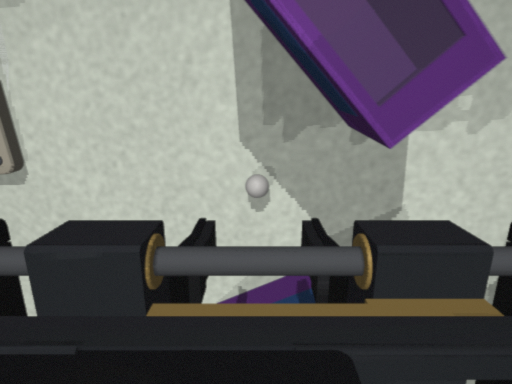

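```bash
python3 bd.py 257,186
```

```text
[ 0.3258 -0.1336  0.01  ] r 0.352 tool [-0.0072  0.0918 -0.0011]
```

apply_moves(
  plan=[
    {"tx":-0.007,"ty":0.015,"tz":-0.001,"twist":0,"claw":0.1},
    {"tx":0,"ty":0.02,"tz":0,"twist":0,"claw":0.1},
    {"tx":0,"ty":0.02,"tz":0,"twist":0,"claw":0.1},
    {"tx":0,"ty":0.01,"tz":0,"twist":0,"claw":0.1},
    {"tx":0,"ty":0,"tz":0,"twist":0,"claw":0.1},
  ],
  squeeze=5,
)

```text
time: 34.43
eef_pos: [0.3402, -0.1327, 0.0405]
ee_rot: [-0.459, 0.506, -0.516, 0.517]
contact_force: [-0.4, 0.4, -0.5]
width: 0.048
```

```bash
python3 -c "
from h import *
cv2.imwrite('pics/w48.png',r.get_image('wrist'))"; python3 st.py; python3 -c "
from h import *
s=r.observe();print(rot().T@(np.array([.3258,-.1336,.01])-s['eef_pos']))"
```

```text
t 34.4833 p [ 0.3407 -0.1326  0.0413] r 0.36563923192767434 w 0.047707484080964854 F [-0.2 -1.1 -0.4]
q [ 1.54  0.14 -1.36  2.22  0.24  0.94 -0.03]
x [-0.067 -0.997  0.05 ] y [-0.046 -0.047 -0.998] z [ 0.997 -0.069 -0.043]
[ 0.00039096  0.03194708 -0.01347416]
```

View pics/w48.png

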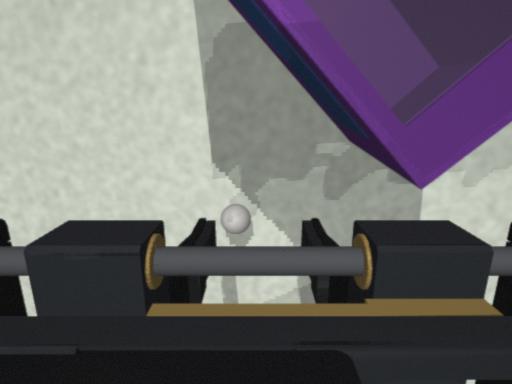

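```bash
python3 bd.py 236,219
```

```text
[ 0.3246 -0.1332  0.01  ] r 0.351 tool [ 0.      0.032  -0.0147]
```

apply_moves(
  plan=[
    {"tx":0,"ty":0.005,"tz":-0.013,"twist":0,"claw":0.2},
    {"tx":0,"ty":0.012,"tz":-0.002,"twist":0,"claw":0.2},
    {"tx":0,"ty":0,"tz":0,"twist":0,"claw":0.2},
  ],
  squeeze=5,
)

```text
time: 34.73
eef_pos: [0.3302, -0.1334, 0.0289]
ee_rot: [-0.46, 0.503, -0.515, 0.52]
contact_force: [-0.4, 0.1, -0.2]
width: 0.0514
```

```bash
python3 -c "
from h import *
cv2.imwrite('pics/w49.png',r.get_image('wrist'))"; python3 st.py; python3 -c "
from h import *
s=r.observe();print(rot().T@(np.array([.3258,-.1336,.01])-s['eef_pos']))"
```

```text
t 34.7833 p [ 0.3311 -0.133   0.0297] r 0.3567962777996984 w 0.051894487241105985 F [ 0.4  0.5 -0.3]
q [ 1.56  0.13 -1.36  2.26  0.23  0.9  -0.02]
x [-0.07  -0.996  0.049] y [-0.038 -0.047 -0.998] z [ 0.997 -0.072 -0.035]
[ 3.70658114e-05  1.99098781e-02 -4.54133150e-03]
```

View pics/w49.png

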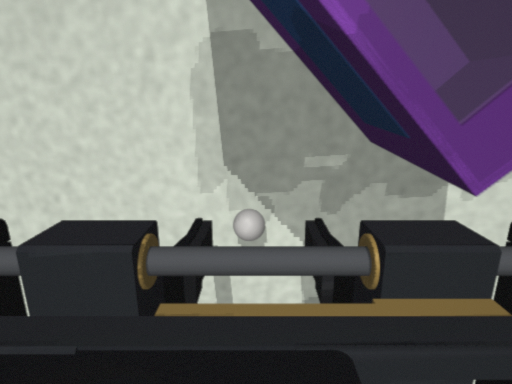

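```bash
python3 bd.py 249,224
```

```text
[ 0.3246 -0.1323  0.01  ] r 0.351 tool [-0.0012  0.0199 -0.0058]
```

apply_moves(
  plan=[
    {"tx":-0.001,"ty":0.012,"tz":-0.005,"twist":0,"claw":0.2},
    {"tx":0,"ty":0.012,"tz":-0.001,"twist":0,"claw":0.2},
    {"tx":0,"ty":0.002,"tz":0,"twist":0,"claw":-0.3},
    {"tx":0,"ty":0,"tz":0,"twist":0,"claw":-1},
  ],
  squeeze=5,
)

```text
time: 35.12
eef_pos: [0.33, -0.1339, 0.0084]
ee_rot: [-0.461, 0.501, -0.513, 0.523]
contact_force: [-0.4, 0.2, 0.6]
width: 0.0451
```

```bash
python3 -c "
from h import *
cv2.imwrite('pics/w50.png',r.get_image('wrist'))"; python3 st.py
```

```text
t 35.1667 p [ 0.3303 -0.134   0.0086] r 0.3564108694473598 w 0.04185122583517468 F [0.8 0.7 0.4]
q [ 1.48  0.2  -1.29  2.28  0.33  0.86 -0.11]
x [-0.072 -0.996  0.051] y [-0.032 -0.049 -0.998] z [ 0.997 -0.073 -0.028]
```

View pics/w50.png

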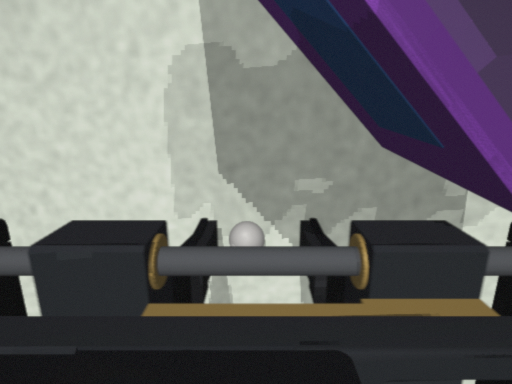

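apply_moves(
  plan=[
    {"tx":-0.001,"ty":0.004,"tz":-0.002,"twist":0,"claw":-1},
    {"tx":0,"ty":0,"tz":0,"twist":0,"claw":-1},
    {"tx":0,"ty":0,"tz":0,"twist":0,"claw":-1},
    {"tx":0,"ty":0,"tz":0,"twist":0,"claw":-1},
    {"tx":0,"ty":0,"tz":0,"twist":0,"claw":-1},
    {"tx":0,"ty":0,"tz":0,"twist":0,"claw":-1},
    {"tx":0,"ty":0,"tz":0,"twist":0,"claw":-1},
  ],
  squeeze=7,
)

```text
time: 35.75
eef_pos: [0.3304, -0.1337, 0.0071]
ee_rot: [-0.461, 0.501, -0.511, 0.524]
contact_force: [0.9, 0.3, -0.4]
width: 0.0191
```

```bash
python3 st.py
```

```text
t 35.75 p [ 0.3304 -0.1337  0.0071] r 0.3563876211863872 w 0.019057443372562433 F [ 0.9  0.3 -0.4]
q [ 1.47  0.2  -1.29  2.28  0.34  0.85 -0.12]
x [-0.072 -0.996  0.054] y [-0.029 -0.052 -0.998] z [ 0.997 -0.074 -0.025]
```

Gripped (19 mm). Lift and take it to the bowl.

apply_moves(
  plan=[
    {"tx":0,"ty":-0.01,"tz":0,"twist":0,"claw":-1},
    {"tx":0,"ty":-0.03,"tz":0,"twist":0,"claw":-1},
    {"tx":0,"ty":-0.04,"tz":0,"twist":0,"claw":-1},
    {"tx":0,"ty":-0.04,"tz":0,"twist":0,"claw":-1},
    {"tx":0,"ty":-0.035,"tz":0.01,"twist":0,"claw":-1},
    {"tx":0.01,"ty":0,"tz":0.03,"twist":0,"claw":-1},
    {"tx":0.014,"ty":0,"tz":0.033,"twist":0,"claw":-1},
    {"tx":0.014,"ty":0,"tz":0.033,"twist":0,"claw":-1},
  ],
  squeeze=8,
)

```text
time: 36.42
eef_pos: [0.3769, -0.1581, 0.1261]
ee_rot: [0.443, -0.514, 0.52, -0.518]
contact_force: [-1.0, 0.5, 0.2]
width: 0.0192
```

```bash
python3 st.py;python3 -c "
from h import *
togo([*B,.13])"
```

```text
t 36.4167 p [ 0.3769 -0.1581  0.1261] r 0.4086851466317471 w 0.019165691978648144 F [-1.   0.5  0.2]
q [ 1.61  0.12 -1.41  2.03  0.22  1.16  0.02]
x [-0.078 -0.994  0.072] y [-0.075 -0.066 -0.995] z [ 0.994 -0.083 -0.069]
t36.42 pos [ 0.3769 -0.1581  0.1261] togo tool xyz [ 0.0742 -0.0135  0.2162] twist 1.7365 tilt y-axis [-0.075 -0.066 -0.995] w 0.0192 F [-1.    0.53  0.19]
```

apply_moves(
  plan=[
    {"tx":0.008,"ty":-0.01,"tz":0.03,"twist":0,"claw":-1},
    {"tx":0.01,"ty":-0.005,"tz":0.03,"twist":0,"claw":-1},
    {"tx":0.01,"ty":-0.003,"tz":0.03,"twist":0,"claw":-1},
    {"tx":0.01,"ty":-0.003,"tz":0.03,"twist":0,"claw":-1},
    {"tx":0.01,"ty":-0.003,"tz":0.03,"twist":0,"claw":-1},
    {"tx":0.01,"ty":0,"tz":0.025,"twist":0,"claw":-1},
    {"tx":0.005,"ty":0,"tz":0.015,"twist":0,"claw":-1},
    {"tx":0,"ty":0,"tz":0,"twist":0,"claw":-1},
  ],
  squeeze=8,
)

```text
time: 37.08
eef_pos: [0.5689, -0.2447, 0.133]
ee_rot: [0.438, -0.513, 0.526, -0.519]
contact_force: [-0.1, -0.2, 0.8]
width: 0.0191
```

```bash
python3 st.py;python3 -c "
from h import *
togo([*B,.05])"
```

```text
t 37.0833 p [ 0.5689 -0.2447  0.133 ] r 0.6192748185042628 w 0.019134772913414113 F [-0.1 -0.2  0.8]
q [ 1.02  0.66 -1.06  1.49  0.64  1.42 -0.2 ]
x [-0.09  -0.993  0.072] y [-0.086 -0.065 -0.994] z [ 0.992 -0.096 -0.079]
t37.08 pos [ 0.5689 -0.2447  0.133 ] togo tool xyz [-0.0034  0.0812  0.025 ] twist 1.7233 tilt y-axis [-0.086 -0.065 -0.994] w 0.0191 F [-0.12 -0.24  0.84]
```

apply_moves(
  plan=[
    {"tx":-0.002,"ty":0.01,"tz":0.022,"twist":0,"claw":-1},
    {"tx":0,"ty":0.03,"tz":0,"twist":0,"claw":-1},
    {"tx":0,"ty":0.025,"tz":0,"twist":0,"claw":-1},
    {"tx":0,"ty":0,"tz":0,"twist":0,"claw":-1},
    {"tx":0,"ty":0,"tz":0,"twist":0,"claw":-0.5},
    {"tx":0,"ty":0,"tz":0,"twist":0,"claw":-0.4},
    {"tx":0,"ty":0,"tz":0,"twist":0,"claw":-0.4},
    {"tx":0,"ty":0,"tz":0,"twist":0,"claw":-0.4},
  ],
  squeeze=5,
)

```text
time: 37.75
eef_pos: [0.5867, -0.2483, 0.0672]
ee_rot: [0.438, -0.512, 0.526, -0.519]
contact_force: [0.6, -0.7, -0.4]
width: 0.0254
```

apply_moves(
  plan=[
    {"tx":0,"ty":-0.015,"tz":0,"twist":0,"claw":-0.4},
    {"tx":0,"ty":-0.03,"tz":0,"twist":0,"claw":-0.4},
    {"tx":0,"ty":-0.035,"tz":0,"twist":0,"claw":-0.4},
    {"tx":0,"ty":-0.035,"tz":0,"twist":0,"claw":-0.4},
    {"tx":0,"ty":-0.035,"tz":0,"twist":0,"claw":-0.4},
    {"tx":-0.02,"ty":-0.01,"tz":0.01,"twist":0,"claw":-0.4},
    {"tx":0,"ty":0,"tz":0,"twist":0,"claw":-0.4},
  ],
  squeeze=5,
)

```text
time: 38.33
eef_pos: [0.6125, -0.217, 0.2442]
ee_rot: [0.44, -0.51, 0.524, -0.521]
contact_force: [1.1, 1.7, -0.2]
width: 0.0259
```

```bash
python3 st.py; python3 -c "
from h import *
cv2.imwrite('pics/w51.png',r.get_image('wrist'));cv2.imwrite('pics/t51.png',cv2.resize(r.get_image('top')[80:384,160:440],None,fx=2.5,fy=1.95))
cv2.imwrite('pics/s51.png',cv2.resize(r.get_image('scene')[80:280,90:350],None,fx=3,fy=3))"
```

```text
t 38.3333 p [ 0.6125 -0.217   0.2442] r 0.6498101257105051 w 0.025866099453064513 F [ 1.1  1.7 -0.2]
q [ 0.9   0.64 -1.08  1.26  0.61  1.63 -0.19]
x [-0.092 -0.993  0.07 ] y [-0.076 -0.063 -0.995] z [ 0.993 -0.097 -0.07 ]
```

View pics/w51.png

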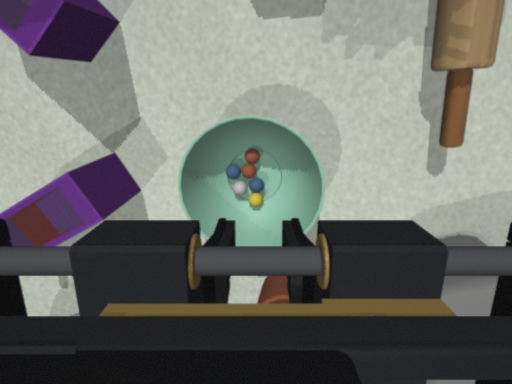

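View pics/t51.png

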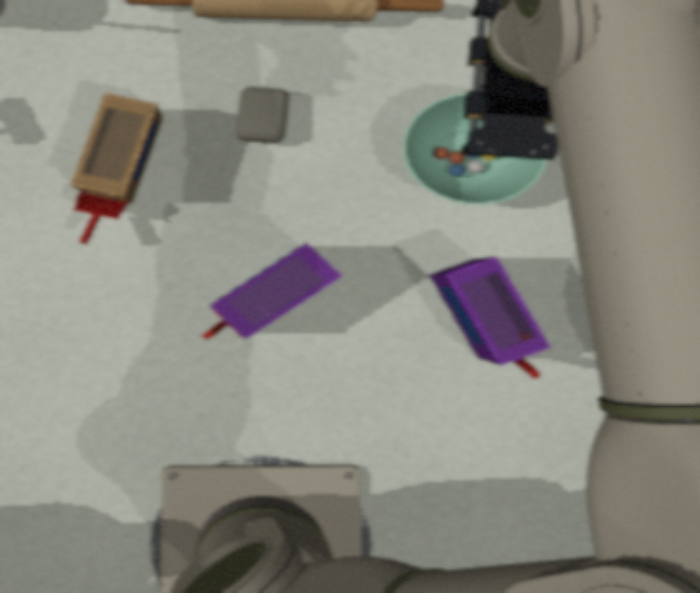

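View pics/s51.png

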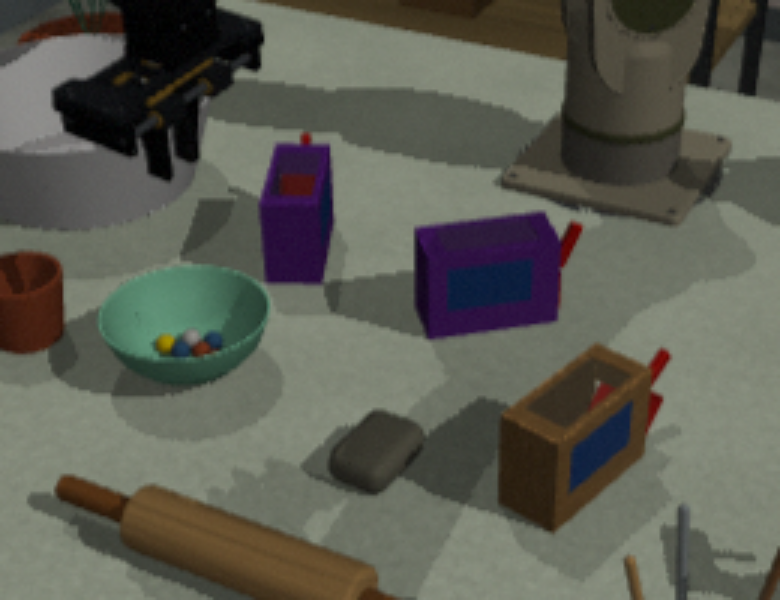

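apply_moves(
  plan=[
    {"tx":0,"ty":0,"tz":0,"twist":0,"claw":-0.4},
    {"tx":0,"ty":0,"tz":0,"twist":0,"claw":-0.4},
    {"tx":0,"ty":0,"tz":0,"twist":0,"claw":-0.4},
    {"tx":0,"ty":0,"tz":0,"twist":0,"claw":-0.4},
  ],
)

```text
time: 38.82
eef_pos: [0.6083, -0.2241, 0.2388]
ee_rot: [0.436, -0.511, 0.527, -0.521]
contact_force: [0.6, -0.5, -0.2]
width: 0.0264
```

```bash
python3 st.py; python3 -c "
from bench import r
print(r.job_done())"
```

```text
t 38.8167 p [ 0.6083 -0.2241  0.2388] r 0.6482538092064666 w 0.026379702047483206 F [ 0.6 -0.5 -0.2]
q [ 0.9   0.64 -1.07  1.27  0.61  1.63 -0.19]
x [-0.098 -0.993  0.072] y [-0.085 -0.064 -0.994] z [ 0.992 -0.104 -0.078]
the job is handed in; nothing more can be done
None
```

I handed the job in at 38.8 s with all six beads in the bowl and the carton standing empty and upright, but the pour was not clean. It reported no verdict.

- **Spout:** I pulled it fully out with the carton standing. My last push tilted the carton nose-down for a moment at the stop. I backed off until it stood flat again, with the spout at about 1.1 rad and the beads inside.
- **Pour:** The moves only turn the tool about its own axis, so I held the carton near its tail over the bowl and loosened the grip until it tipped nose-down by itself. It tipped by about 0.8 rad (judged by eye) with the lip over the bowl. Three beads went in; the other three missed it or bounced out and rolled towards the robot.
- **Recovery:** I stood the carton back up and let go. I then picked the three stray beads off the table and dropped them in the bowl, first dragging the last two outward to where the gripper could work.

**Last checks:**
- The wrist, top and scene pictures show all six beads in the upright bowl and the gripper clear of everything, with about zero force on it.
- By eye, the bowl, the terracotta pot and the grey clay block had not moved. I did not check the spray bottle again at the end, but the arm never went near it.
- **One thing went wrong:** while collecting the beads, the gripper nudged one of the purple look-alike cartons, which shifted and turned a little but stayed standing.

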